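Feel the depth of a packed jig socket and fit the rest pin that comes level

ROBOT

A 6-joint arm with a two-finger parallel gripper is mounted at the origin on a cart in front of the work surface, level with it; the furniture and walls round the work are solid. World frame = base frame: x ahead of the robot, y to its left, z up, the work surface at z = 0. Lengths are in m, angles in rad, forces in N, time in s.
With the tool pointing down it reaches from about 0.275 to 0.825 m from the base axis. Payload 5.2 kg.
Tool frame: the origin (TCP) lies between the finger pads; the fingertips stand 17 mm ahead of it and the grasp point (between the pads) lies 2 mm behind it; z points along the fingers, x is the direction in which the jaws open and shut, and the axes are right-handed (so a half turn about z gives the same grasp; the last joint's range is limited). The gripper opens to 93 mm and grips with 3 to 60 N. Pads are 15 mm wide; open, the fingers measure 128 mm over their backs; the gripper's body (75 mm by 188 mm) begins 65 mm behind the grasp point.
Start: joints at [-1.345, 0.259, 1.535, -0, 1.348, -0.203], TCP at [0.229, -0.5, 0.21] pointing down, gripper open.
Joint ranges: [-3.14, 3.14], [-0.91, 2.08], [0.19, 2.58], [-1.22, 4.36], [0.22, 2.71], [-3.12, 3.12]. Speed limits (rad/s): [2.57, 2.57, 3.14, 3.14, 3.14, 3.14].

INTERFACE

Orientations are given as [roll, pitch, yaw] about the fixed x, y, z axes, in that order (R = Rz(yaw) Ry(pitch) Rx(roll)).
In Python, from plant import ctrl, optics, order gives the robot as it stands.
- The arm moves only by the tool step_arm, never from a script. Its argument "increments" is a list of rows, each an object of numbers: "dx", "dy", "dz": the shift along the tool's x, y, z in cm; "wx", "wy", "wz": the turn, a rotation vector about the tool's x, y, z in degrees; "jaw": the finger opening in cm, from 0 to 9.3. A call has exactly 8 rows; each row shifts and turns the pose as measured when the row begins, along the tool's axes as they then stand; what a row does not reach is not made up. A row lasts 1/10 s, in which the tool goes at most 50 mm and 8.59 degrees, less where a joint would pass 70% of its speed; a pose out of reach is approached as far as the arm can. A call is refused whole if a number of a shift passes 5 or a number of a turn 8.59, either way. A call with a gripper value outside its range is refused whole. The fingers move at their own pace and stop on an object; "grip_force" is the grip in N (left out, the last holds). Time passes only in rows, so rows that do not move let the fingers close, or fill a call up. It gives the time, the measured TCP pose, the force and the opening at its end, in the units of the state.
- ctrl.read_state(): the state, without advancing time (a new reading comes with each control period).
- optics.snapshot(name): name is "scene" or "top"; returns a dict with "image" (400x640x3 uint8, blue, green, red), "fx", "fy", "cx", "cy" (pixels), "cam_to_world" (4x4, takes a point from camera to world coordinates). Camera axes: x right, y down, z forward; pixel columns grow to the right and rows downward; lengths in m; the calibration is good to about 2 mm. A picture is of the moment at which its call begins. There is no depth.
- order.close_job(): hands the job in, once; it reports no verdict.
The state is a dict: "time_s": time; "joints": joint angles; "dq": joint speeds; "joint_efforts": joint torques, N m; "tool_pos": TCP position; "tcp_rot": TCP orientation; "wrist_force": force on the tool from outside, world axes, zero at the start; "ft_torque": the same for the moment, N m; "gripper_width": opening from 0.0 (shut) to 1.0 (fully open).
Only numpy, scipy, OpenCV 4.12 (cv2) and the standard library are available. Lean on these libraries where they do the work, as an engineer would, in place of code of your own. Each camera call takes 0.05 s, during which the arm holds its last target.

TASK

The drilling jig lacks its third rest pin, and nobody knows how deep the empty socket has been packed: take the depth rod from its stand, hold it and feel down to the bottom of the socket with it, and afterwards stand it back in the same hole of the stand. Slide the thumb latch of the pin case sideways so that its cover springs open, choose the one pin whose top will come level with the jig's two fixed rests and set it upright in the socket, keeping hold of it until it is fully down. Never let go of a wrong pin in the socket; leave the other pins in their wells and the tools and parts lying on the bench where they are.

Things in the scene. Friction and masses are not known exactly. Their poses are not given: they have to be found in the camera images.
- jig: Drilling jig, fixed, turned any way: aluminium block 130 x 96 mm, top face at z = 45, on a flange 164 x 96 x 12 mm with screw heads to z = 18. Origin: centre of underside, z up. Dark steel fence across its -x end, x -65.5 to -53.5, top z = 72. Two fixed steel rests, 16 mm across, at x = -36, y = +-28, tops at z = 67. Empty socket at x = +40, y = 0
- socket (a point): Mouth of the jig's empty rest socket, 45 mm over the bench: an upright blind hole 19 mm across with a 2.5 mm chamfer. Its flat floor of packing lies 18, 24, 30 or 36 mm below the face; which is not known and has to be felt
- rest_top (a point): Centre of the top of one fixed rest, 67 mm over the bench: the level that the third pin's top must have
- case: Pin case of grey sheet metal, fixed, 116 (x) by 124 (y) mm, front (-x, latch side) roughly to the robot. Origin: centre of underside, z up. Base 30 mm high with a black insert, level with it; in it four square wells, 19 mm wide, 20 deep (floor z = 10), at x = -22 and +26, y = +-26, a pin in each, in any order. The deep cover's top is at z = 74 when shut
- cover (a joint): Angle of the case's cover, rad: 0 shut, 2.1 fully open. Hinged on the case's far upper edge (x = +58, z = 30 mm in its frame). A spring swings it up and back by itself in a second or two once the latch frees it; it then stays open, leaning back, its edge about 130 mm over the bench. A hand over it stops it until withdrawn
- latch (a joint): Travel of the case's thumb latch, m: 0 at rest, hooked over the cover's keeper at the middle of the case's front; 0.014 at its stop. It slides sideways along the case's +y; the cover is free from about 0.011 on. A spring (about 1.2 N at the start, 2.6 N at the stop) pushes it back, which does no harm once the cover is up
- latch_tab (a point): Centre of the latch's black thumb tab before the case's front: 12 mm wide (y, along the slide), 22 deep (x, 5 to 27 mm before the front face), 30 high (9 to 39 mm over the bench); at rest at x = -74, y = +36, z = 24 mm in the case's frame. Its steel bar, 8 to 16 mm over the bench, runs from it to the hook, 2.5 to 6.5 mm before the face
- stand: Wooden tool block, fixed, turned any way, 64 x 46 mm, 48 mm high, origin at the centre of its underside; the depth rod stands in its only open hole, at x = +14, y = 0 in its frame
- stand_hole (a point): Mouth of the stand's rod hole, on its top, 48 mm over the bench: 11 mm across with a 3 mm chamfer, 40 mm deep, its floor 8 mm over the bench
- depth_rod: Loose steel depth rod, 138 mm long, 50 to 85 g, standing upright in the stand: a slim rod 8 mm across and 98 mm long, tapered over its last 7 mm, above it a dark round grip 14 mm across and 40 mm long. Origin at the middle of its lower end, z up to the grip
- rod_tip (a point): Lower end of the depth rod (8 mm over the bench while it stands in the stand)
- pin_40: Loose steel rest pin 40 mm long, 16 mm across, with its foot tapered over 5 mm and a narrow groove 9 mm below its top; 45 to 115 g. Origin at the centre of its foot, z up to its top. It stands in one of the case's wells and rises 20 mm above the insert. It comes level with the fixed rests in a socket 18 mm deep
- pin_40_top (a point): Centre of the top of the 40 mm pin, 40 mm above its foot
- pin_46: Loose steel rest pin 46 mm long, 16 mm across, with its foot tapered over 5 mm and a narrow groove 9 mm below its top; 45 to 115 g. Origin at the centre of its foot, z up to its top. It stands in one of the case's wells and rises 26 mm above the insert. It comes level with the fixed rests in a socket 24 mm deep
- pin_46_top (a point): Centre of the top of the 46 mm pin, 46 mm above its foot
- pin_52: Loose steel rest pin 52 mm long, 16 mm across, with its foot tapered over 5 mm and a narrow groove 9 mm below its top; 45 to 115 g. Origin at the centre of its foot, z up to its top. It stands in one of the case's wells and rises 32 mm above the insert. It comes level with the fixed rests in a socket 30 mm deep
- pin_52_top (a point): Centre of the top of the 52 mm pin, 52 mm above its foot
- pin_58: Loose steel rest pin 58 mm long, 16 mm across, with its foot tapered over 5 mm and a narrow groove 9 mm below its top; 45 to 115 g. Origin at the centre of its foot, z up to its top. It stands in one of the case's wells and rises 38 mm above the insert. It comes level with the fixed rests in a socket 36 mm deep
- pin_58_top (a point): Centre of the top of the 58 mm pin, 58 mm above its foot
- spanner_small: Bystander, to be left where it is: open-ended ring spanner, 178 x 34 x 10 mm, lying flat, pointing away from the robot, in the aisle between the jig and the case
- driver_yellow: Bystander, to be left where it is: short screwdriver with yellow grip, 171 x 25 x 25 mm, lying pointing away from the robot in the aisle before the rod stand
- paint_marker: Bystander, to be left where it is: black and white paint marker, 131 x 18 x 18 mm, lying along the front edge of the bench
- bush_front: Bystander, to be left where it is: flanged steel bush, 42 mm across, 22 mm high, standing at the left front
There are look-alikes about, which are no part of the job. Of the things that look like the stand, the smaller one is meant.

How it is judged:
On the way:
1. the depth rod, held in the gripper, has been put down into the jig's empty socket: its tip at least 16 mm below the jig's face, before any pin is fitted (horizontal distance between rod_tip and socket below 0.008 m and z of rod_tip in the frame of jig below 0.029 m and contact force between the fingers and depth_rod above 0.5 N), for 0.2 s.
At the end, for the whole second after the job is handed in: One pin upright in the socket (foot within 4 mm, tilt under 0.12 rad), top level with the fixed rests to 2.5 mm; other pins in their wells within 12 mm of their start; depth rod upright (0.15 rad) at the bottom of its stand hole (within 6 mm, tip under 16 mm); all released and at rest (((horizontal distance between pin_40 and socket below 0.004 m and angle between pin_40's own z axis and vertical below 0.12 rad and z of pin_40_top in the frame of jig between 0.0645 and 0.0695 m and linear speed of pin_40 below 0.02 m/s and distance of each of pin_46, pin_52, pin_58 from where it was at the start of the episode below 0.012 m and angle between each of pin_46, pin_52, pin_58's own z axis and vertical below 0.25 rad) or (horizontal distance between pin_46 and socket below 0.004 m and angle between pin_46's own z axis and vertical below 0.12 rad and z of pin_46_top in the frame of jig between 0.0645 and 0.0695 m and linear speed of pin_46 below 0.02 m/s and distance of each of pin_40, pin_52, pin_58 from where it was at the start of the episode below 0.012 m and angle between each of pin_40, pin_52, pin_58's own z axis and vertical below 0.25 rad) or (horizontal distance between pin_52 and socket below 0.004 m and angle between pin_52's own z axis and vertical below 0.12 rad and z of pin_52_top in the frame of jig between 0.0645 and 0.0695 m and linear speed of pin_52 below 0.02 m/s and distance of each of pin_40, pin_46, pin_58 from where it was at the start of the episode below 0.012 m and angle between each of pin_40, pin_46, pin_58's own z axis and vertical below 0.25 rad) or (horizontal distance between pin_58 and socket below 0.004 m and angle between pin_58's own z axis and vertical below 0.12 rad and z of pin_58_top in the frame of jig between 0.0645 and 0.0695 m and linear speed of pin_58 below 0.02 m/s and distance of each of pin_40, pin_46, pin_52 from where it was at the start of the episode below 0.012 m and angle between each of pin_40, pin_46, pin_52's own z axis and vertical below 0.25 rad)) and horizontal distance between rod_tip and stand_hole below 0.006 m and height (world z) of rod_tip below 0.016 m and angle between depth_rod's own z axis and vertical below 0.15 rad and linear speed of depth_rod below 0.02 m/s); the robot touches nothing.
It fails at once if the 40 mm pin let go in the socket with its top more than 4.5 mm off the level of the fixed rests (horizontal distance between pin_40 and socket below 0.005 m and z of pin_40 in the frame of jig below 0.041 m and contact force between the fingers and pin_40 below 0.02 N and (z of pin_40_top in the frame of jig above 0.0715 m or z of pin_40_top in the frame of jig below 0.0625 m)).
It fails at once if the 46 mm pin let go in the socket with its top more than 4.5 mm off the level of the fixed rests (horizontal distance between pin_46 and socket below 0.005 m and z of pin_46 in the frame of jig below 0.041 m and contact force between the fingers and pin_46 below 0.02 N and (z of pin_46_top in the frame of jig above 0.0715 m or z of pin_46_top in the frame of jig below 0.0625 m)).
It fails at once if the 52 mm pin let go in the socket with its top more than 4.5 mm off the level of the fixed rests (horizontal distance between pin_52 and socket below 0.005 m and z of pin_52 in the frame of jig below 0.041 m and contact force between the fingers and pin_52 below 0.02 N and (z of pin_52_top in the frame of jig above 0.0715 m or z of pin_52_top in the frame of jig below 0.0625 m)).
It fails at once if the 58 mm pin let go in the socket with its top more than 4.5 mm off the level of the fixed rests (horizontal distance between pin_58 and socket below 0.005 m and z of pin_58 in the frame of jig below 0.041 m and contact force between the fingers and pin_58 below 0.02 N and (z of pin_58_top in the frame of jig above 0.0715 m or z of pin_58_top in the frame of jig below 0.0625 m)).
It fails at once if a tool or bush lying on the bench pushed more than 30 mm from its place (distance of any of spanner_small, driver_yellow, paint_marker, bush_front from where it was at the start of the episode above 0.03 m).
It also fails if it takes over 70 s, if anything falls off the work surface, if the arm or the gripper's body presses on something with over 40 N, if the wrist force passes 120 N, or if a joint passes its speed limit or range.

## Working session

There is one attempt and no reset: what is moved stays moved. The work goes in short steps, Python scripts to look and compute and a tool call to move; the robot and the scene stay as the last step left them, time stands still between calls to the robot, and variables do not carry over. Pictures are saved under pics/ and viewed, and the job is handed in when it is done.

Besides the shell and the picture viewer there is one more tool, called after ">>>" by a JSON object that holds its "fn" and its "kwargs". step_arm: Moves the arm, as the interface text tells. Its arguments: {"type":"object","properties":{"increments":{"type":"array","items":{"type":"object","properties":{"dx":{"type":"number"},"dy":{"type":"number"},"dz":{"type":"number"},"wx":{"type":"number"},"wy":{"type":"number"},"wz":{"type":"number"},"jaw":{"type":"number"}}}},"grip_force":{"type":"number"}},"required":["increments"]}

```bash
ls; mkdir -p pics
python3 - <<'E'
from plant import ctrl, optics, order
import cv2
print(ctrl.read_state())
for n in ("scene","top"):
    s=optics.snapshot(n); cv2.imwrite(f"pics/{n}0.png",s["image"])
    print(n,s["fx"],s["fy"],s["cx"],s["cy"]); print(s["cam_to_world"])
E
```

```text
pics
{'time_s': 0.0, 'joints': array([-1.34479061e+00,  2.59325116e-01,  1.53604533e+00,  2.65466097e-05,
        1.34800865e+00, -2.02805210e-01]), 'dq': array([3.35134102e-04, 2.74654897e-04, 1.39801958e-05, 8.84331133e-04,
       1.32332691e-04, 1.04428244e-03]), 'joint_efforts': array([ 7.54844077e-04, -4.37295842e+01, -2.84000140e+01,  7.21903914e-02,
        4.15997033e-02, -1.38377513e-04]), 'tool_pos': array([ 0.22858712, -0.49964723,  0.2094425 ]), 'tcp_rot': array([-3.14120748e+00,  1.74462430e-03, -1.14199096e+00]), 'wrist_force': array([-0.25432164,  0.49621352,  0.36630261]), 'ft_torque': array([ 0.03741918,  0.02215077, -0.00297965]), 'gripper_width': 0.9991478229445377}
scene 452.2987636785503 452.2987636785503 322.70720061829223 194.53424449046975
[[-0.62796561 -0.37591003  0.68143293 -0.27208219]
 [-0.77794272  0.27896296 -0.56301403  0.78815849]
 [ 0.02154807 -0.88366924 -0.46761561  0.62221696]
 [ 0.          0.          0.          1.        ]]
top 513.9652983947145 513.9652983947145 313.6691408139978 197.40826778843407
[[-0.01184747 -0.98319858  0.18215429  0.22999743]
 [-0.99991477  0.01264839  0.00323579  0.13790526]
 [-0.00548538 -0.18210043 -0.98326464  1.5003175 ]
 [ 0.          0.          0.          1.        ]]
```

View pics/scene0.png

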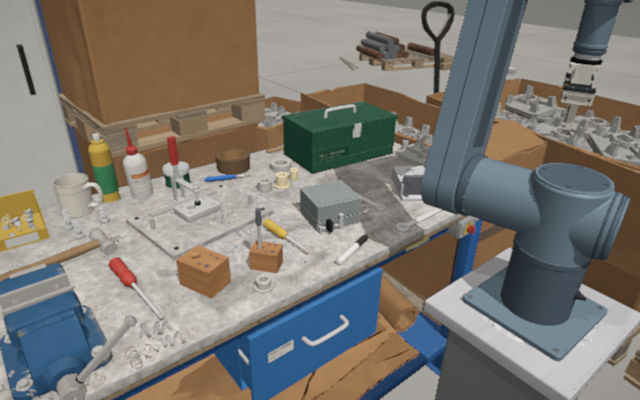

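View pics/top0.png

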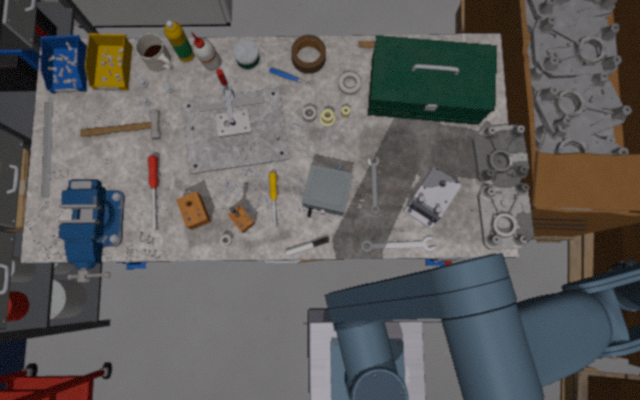

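The top view shows the case at (328,185), the jig at (435,193), and two wooden blocks at (193,210) and (241,218). I'll crop these closer.

```bash
cat > h.py <<'E'
import numpy as np, cv2
from plant import ctrl, optics, order
def snap(n): return optics.snapshot(n)
def ray(s,u,v):
    d=np.array([(u-s["cx"])/s["fx"],(v-s["cy"])/s["fy"],1.]); M=s["cam_to_world"]
    return M[:3,3],M[:3,:3]@d
def onz(s,u,v,z):
    o,d=ray(s,u,v); return o+d*(z-o[2])/d[2]
def proj(s,p):
    M=s["cam_to_world"]; c=M[:3,:3].T@(np.array(p)-M[:3,3]); return s["fx"]*c[0]/c[2]+s["cx"], s["fy"]*c[1]/c[2]+s["cy"]
def crop(s,u0,v0,u1,v1,k,name):
    im=cv2.resize(s["image"][v0:v1,u0:u1],None,fx=k,fy=k,interpolation=cv2.INTER_CUBIC); cv2.imwrite("pics/"+name,im)
def st():
    s=ctrl.read_state(); print("t",round(s["time_s"],2),"tcp",np.round(s["tool_pos"],4),"rpy",np.round(s["tcp_rot"],4),"F",np.round(s["wrist_force"],2),"g",round(s["gripper_width"]*93,1)); return s
E
python3 - <<'E'
from h import *
s=snap("top"); crop(s,160,150,310,260,5,"t_stand.png"); crop(s,290,140,370,230,6,"t_case.png"); crop(s,390,140,480,250,5,"t_jig.png")
s=snap("scene"); crop(s,170,190,330,300,5,"s_stand.png"); crop(s,290,150,450,260,5,"s_case.png")
E
```

```text
(no output)
```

View pics/t_stand.png

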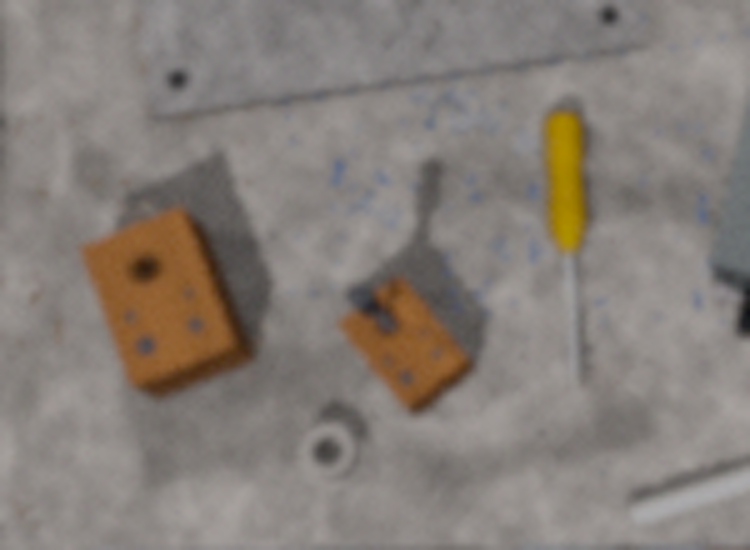

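View pics/t_case.png

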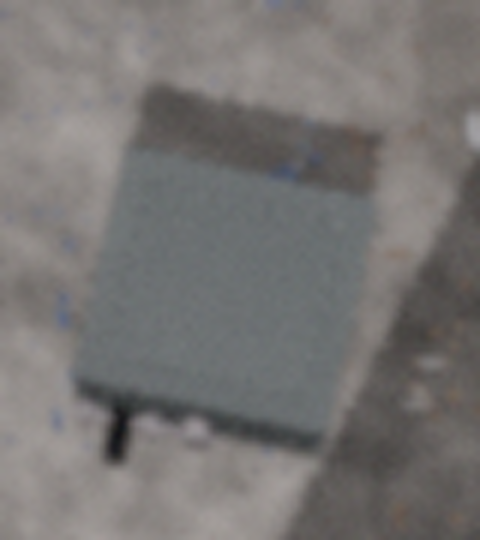

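View pics/t_jig.png

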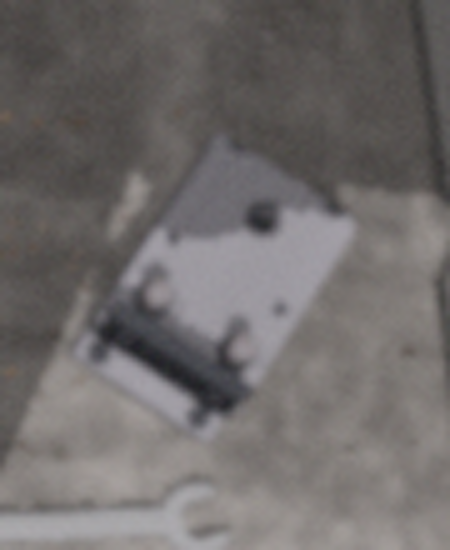

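View pics/s_stand.png

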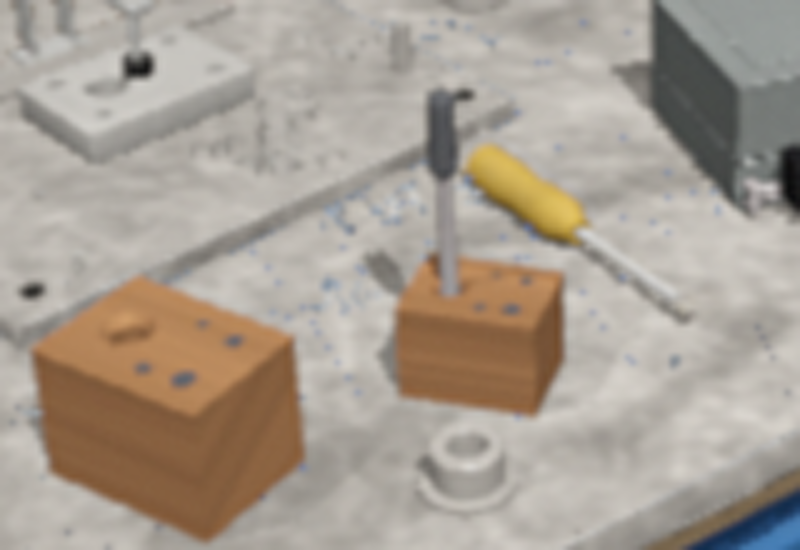

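View pics/s_case.png

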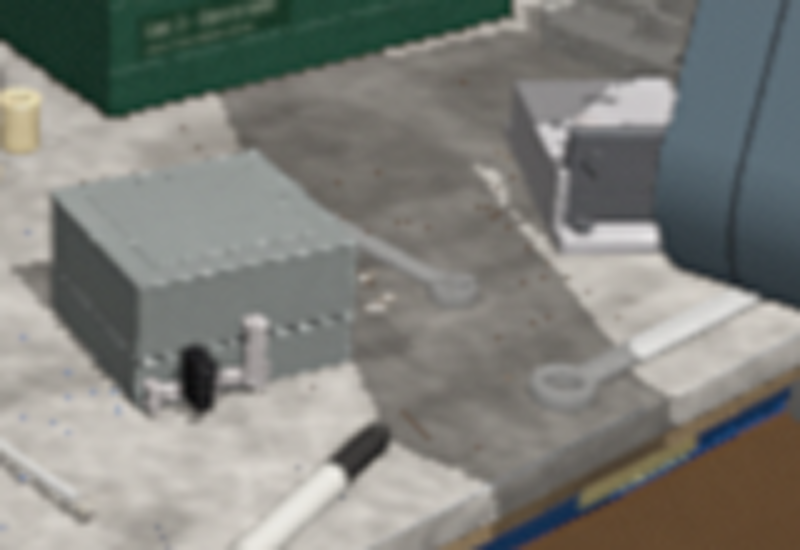

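Run:
```python
from h import *
s=snap("top"); crop(s,222,198,262,238,15,"t_stand2.png"); crop(s,300,150,360,222,10,"t_case2.png"); crop(s,402,162,466,232,10,"t_jig2.png")
s=snap("scene"); crop(s,240,200,292,280,8,"s_stand2.png")
```

```text
(no output)
```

View pics/t_stand2.png

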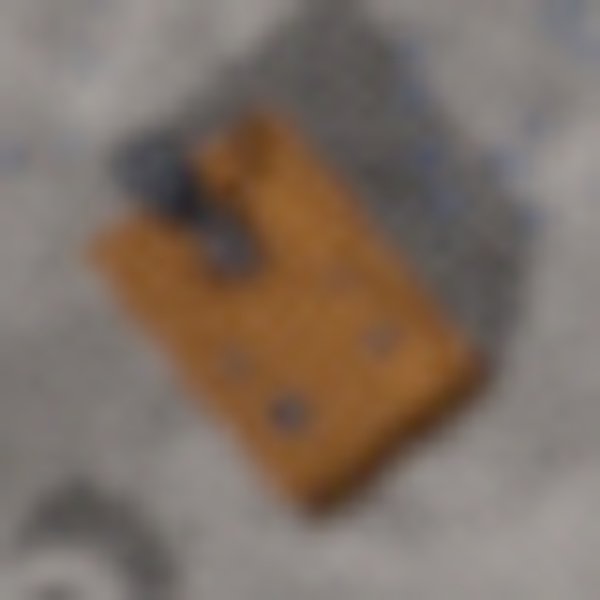

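View pics/t_case2.png

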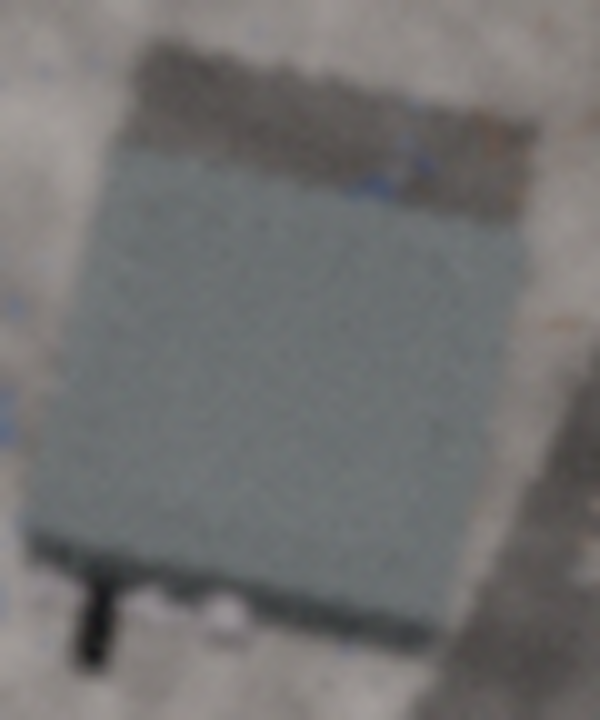

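View pics/t_jig2.png

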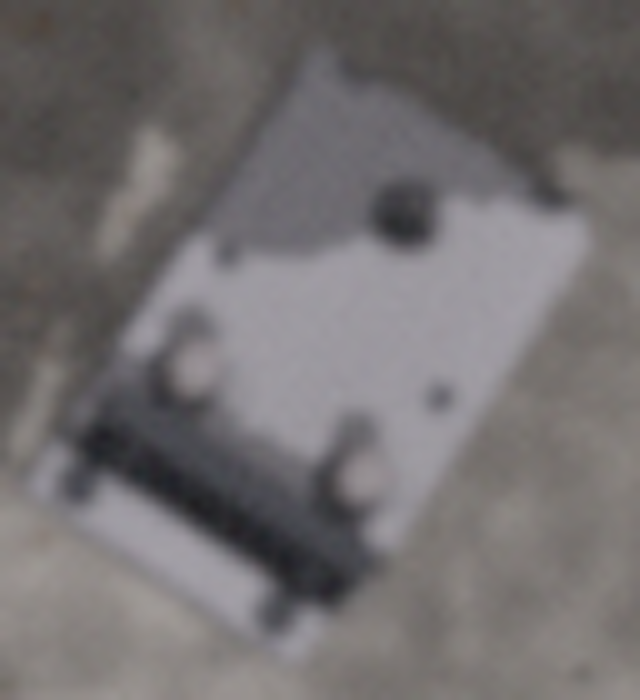

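View pics/s_stand2.png

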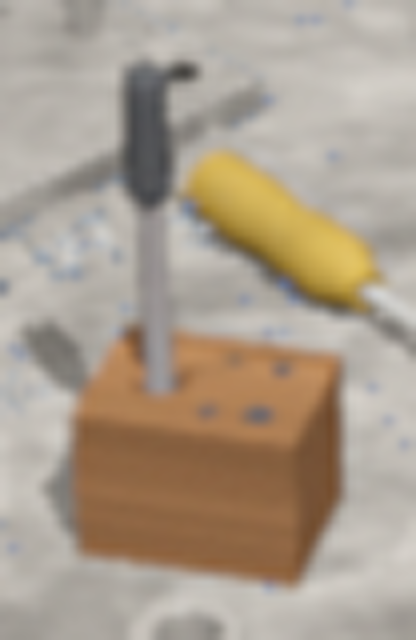

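Run:
```python
from h import *
T=snap("top"); S=snap("scene")
def P(s,u0,v0,k,c,z): return onz(s,u0+(c[0]+.5)/k-.5,v0+(c[1]+.5)/k-.5,z)
f=lambda a:np.round(np.array(a)*1000,1)
print("stand corners top",[f(P(T,222,198,15,c,.048)[:2]) for c in [(92,248),(268,105),(488,365),(300,500)]])
print("stand corners scene",[f(P(S,240,200,8,c,.048)[:2]) for c in [(77,415),(128,332),(342,358),(298,445)]])
print("rod mouth top",f(P(T,222,198,15,(235,262),.048)),"scene",f(P(S,240,200,8,(160,388),.048)))
def tri(a,b):
    (o1,d1),(o2,d2)=a,b; A=np.stack([d1,-d2],1); t=np.linalg.lstsq(A,o2-o1,rcond=None)[0]
    p,q=o1+d1*t[0],o2+d2*t[1]; return f((p+q)/2),f(np.linalg.norm(p-q))
R=lambda s,u0,v0,k,c: ray(s,u0+(c[0]+.5)/k-.5,v0+(c[1]+.5)/k-.5)
print("grip top",tri(R(T,222,198,15,(152,166)),R(S,240,200,8,(145,66))), f(P(T,222,198,15,(152,166),.146)),f(P(S,240,200,8,(145,66),.146)))
print("rests",[f(P(T,402,162,10,c,.067)[:2]) for c in [(196,368),(358,480)]],"socket",f(P(T,402,162,10,(406,212),.045)))
print("case top",[f(P(T,300,150,10,c,.074)[:2]) for c in [(118,135),(525,225),(435,630),(28,535)]])
print("tab top",f(P(T,300,150,10,(97,625),.039)), "face cs", [f(onz(T,u,v,0)[:2]) for u,v in [(374,158),(374,215),(365,245),(437,243)]])
```

```text
stand corners top [array([453.8, 389.1]), array([481., 356.]), array([430.3, 313.4]), array([405. , 348.8])]
stand corners scene [array([453.9, 392.3]), array([480.3, 360. ]), array([433.2, 319.3]), array([406. , 352.2])]
rod mouth top [450.7 361.8  48. ] scene [451.3 367.5  48. ]
grip top (array([454.3, 363.1, 146.8]), np.float64(3.6)) [453.3 361.8 146. ] [457.3 363.4 146. ]
rests [array([ 488.9, -161.7]), array([ 456.2, -205.7])] socket [ 537.9 -229.2   45. ]
case top [array([594.2, 148. ]), array([566.2,  32.5]), array([450. ,  60.7]), array([478.5, 174.7])]
tab top [458.  155.9  39. ] face cs [array([626.2, -40.1]), array([452.9, -34.4]), array([364.8,  -5.2]), array([ 368.1, -215.3])]
```

Candidates:
- **Stand:** the small block at (241,218) with the rod in it, or the bigger block at (193,210) with an empty hole. I take the small one.
- **Case:** the grey case at (328,185). The green toolbox at (432,80) is not it.
- **Jig:** the block with the dark fence at (435,193). The clamp plate at (233,122) is not it.

The close crops confirm all three. The rod triangulates to (0.454, 0.363) with its top at z≈0.147, against 0.146 expected.

```bash
cat >> h.py <<'E'
from scipy.spatial.transform import Rotation as Ro
import json
def plan(xyz,yaw,n=8,pos=None,y0=None,jaw=None,maxmm=49,maxdeg=8.5,smooth=False):
    """print n rows toward target, tool pointing down"""
    s=ctrl.read_state()
    p=np.array(s["tool_pos"]) if pos is None else np.array(pos)
    R=Ro.from_euler("xyz",s["tcp_rot"]) if y0 is None else Ro.from_euler("xyz",[np.pi,0,y0])
    G=Ro.from_euler("xyz",[np.pi,0,yaw]); g=np.array(xyz)
    m=1
    D=np.linalg.norm(g-p); A=np.degrees((R.inv()*G).magnitude())
    m=max(1,int(np.ceil(D*1000/maxmm)),int(np.ceil(A/maxdeg)))
    print("rows needed",m)
    rows=[]
    for i in range(m):
        d=R.inv().apply((g-p)/(m-i))*100; w=np.degrees((R.inv()*G).as_rotvec())/(m-i)
        rows.append(dict(dx=round(d[0],2),dy=round(d[1],2),dz=round(d[2],2),wx=round(w[0],1),wy=round(w[1],1),wz=round(w[2],1)))
        p=p+R.apply(d/100); R=R*Ro.from_rotvec(np.radians(w))
        r=rows[-1]; print({k:float(v) for k,v in r.items() if abs(v)>0})
E
python3 - <<'E'
from h import *
plan((.454,.363,.21),.675)
E
```

```text
rows needed 19
{'dx': -3.64, 'dy': -2.97, 'wz': -5.5}
{'dx': -3.34, 'dy': -3.3, 'wz': -5.5}
{'dx': -3.01, 'dy': -3.6, 'wz': -5.5}
{'dx': -2.65, 'dy': -3.88, 'wz': -5.5}
{'dx': -2.27, 'dy': -4.11, 'wz': -5.5}
{'dx': -1.86, 'dy': -4.31, 'wz': -5.5}
{'dx': -1.44, 'dy': -4.47, 'wz': -5.5}
{'dx': -1.01, 'dy': -4.58, 'wz': -5.5}
{'dx': -0.57, 'dy': -4.66, 'wz': -5.5}
{'dx': -0.12, 'dy': -4.69, 'wz': -5.5}
{'dx': 0.33, 'dy': -4.68, 'wz': -5.5}
{'dx': 0.77, 'dy': -4.63, 'wz': -5.5}
{'dx': 1.21, 'dy': -4.54, 'wz': -5.5}
{'dx': 1.64, 'dy': -4.4, 'wz': -5.5}
{'dx': 2.05, 'dy': -4.22, 'wz': -5.5}
{'dx': 2.45, 'dy': -4.01, 'wz': -5.5}
{'dx': 2.82, 'dy': -3.76, 'wz': -5.5}
{'dx': 3.16, 'dy': -3.47, 'wz': -5.5}
{'dx': 3.48, 'dy': -3.15, 'wz': -5.5}
```

>>> {"fn": "step_arm", "kwargs": {"increments": [{"dx":-3.6,"dy":-3.0,"wz":-5.5,"jaw":9.3},{"dx":-3.3,"dy":-3.3,"wz":-5.5,"jaw":9.3},{"dx":-3.0,"dy":-3.6,"wz":-5.5,"jaw":9.3},{"dx":-2.6,"dy":-3.9,"wz":-5.5,"jaw":9.3},{"dx":-2.3,"dy":-4.1,"wz":-5.5,"jaw":9.3},{"dx":-1.9,"dy":-4.3,"wz":-5.5,"jaw":9.3},{"dx":-1.4,"dy":-4.5,"wz":-5.5,"jaw":9.3},{"dx":-1.0,"dy":-4.6,"wz":-5.5,"jaw":9.3}], "grip_force": 20}}

```text
$.increments[0]: bad value
```

Run:
```python
from h import *
st(); plan((.454,.363,.21),.675)
```

```text
t 0.4 tcp [ 0.2287 -0.5001  0.2101] rpy [-3.1416e+00  3.0000e-04 -1.1420e+00] F [ 0.04 -0.1  -0.14] g 92.8
rows needed 19
{'dx': -3.64, 'dy': -2.97, 'wz': -5.5}
{'dx': -3.34, 'dy': -3.3, 'wz': -5.5}
{'dx': -3.01, 'dy': -3.6, 'wz': -5.5}
{'dx': -2.65, 'dy': -3.88, 'wz': -5.5}
{'dx': -2.27, 'dy': -4.11, 'wz': -5.5}
{'dx': -1.86, 'dy': -4.31, 'wz': -5.5}
{'dx': -1.44, 'dy': -4.47, 'wz': -5.5}
{'dx': -1.01, 'dy': -4.58, 'wz': -5.5}
{'dx': -0.57, 'dy': -4.66, 'wz': -5.5}
{'dx': -0.12, 'dy': -4.69, 'wz': -5.5}
{'dx': 0.33, 'dy': -4.68, 'wz': -5.5}
{'dx': 0.77, 'dy': -4.63, 'wz': -5.5}
{'dx': 1.21, 'dy': -4.54, 'wz': -5.5}
{'dx': 1.64, 'dy': -4.4, 'wz': -5.5}
{'dx': 2.05, 'dy': -4.22, 'wz': -5.5}
{'dx': 2.45, 'dy': -4.01, 'wz': -5.5}
{'dx': 2.82, 'dy': -3.76, 'wz': -5.5}
{'dx': 3.16, 'dy': -3.47, 'wz': -5.5}
{'dx': 3.48, 'dy': -3.15, 'wz': -5.5}
```

>>> {"fn": "step_arm", "kwargs": {"increments": [{"dx":-3.6,"dy":-3.0,"dz":0,"wx":0,"wy":0,"wz":-5.5,"jaw":9.2},{"dx":-3.3,"dy":-3.3,"dz":0,"wx":0,"wy":0,"wz":-5.5,"jaw":9.2},{"dx":-3.0,"dy":-3.6,"dz":0,"wx":0,"wy":0,"wz":-5.5,"jaw":9.2},{"dx":-2.6,"dy":-3.9,"dz":0,"wx":0,"wy":0,"wz":-5.5,"jaw":9.2},{"dx":-2.3,"dy":-4.1,"dz":0,"wx":0,"wy":0,"wz":-5.5,"jaw":9.2},{"dx":-1.9,"dy":-4.3,"dz":0,"wx":0,"wy":0,"wz":-5.5,"jaw":9.2},{"dx":-1.4,"dy":-4.5,"dz":0,"wx":0,"wy":0,"wz":-5.5,"jaw":9.2},{"dx":-1.0,"dy":-4.6,"dz":0,"wx":0,"wy":0,"wz":-5.5,"jaw":9.2}], "grip_force": 20}}

```text
time_s: 1.2
tool_pos: [0.3218, -0.1301, 0.2087]
tcp_rot: [3.14, -0.004, -0.356]
wrist_force: [1.5, 0.9, 0.2]
gripper_width: 0.989
```

Run:
```python
from h import *
st(); plan((.454,.363,.21),.675)
```

```text
t 1.2 tcp [ 0.3218 -0.1301  0.2087] rpy [ 3.14   -0.0036 -0.356 ] F [1.52 0.95 0.23] g 92.0
rows needed 11
{'dx': -0.44, 'dy': -4.62, 'dz': -0.02, 'wz': -5.4}
{'dy': -4.64, 'dz': -0.02, 'wz': -5.4}
{'dx': 0.43, 'dy': -4.62, 'dz': -0.02, 'wz': -5.4}
{'dx': 0.86, 'dy': -4.56, 'dz': -0.02, 'wz': -5.4}
{'dx': 1.29, 'dy': -4.46, 'dz': -0.02, 'wz': -5.4}
{'dx': 1.7, 'dy': -4.32, 'dz': -0.01, 'wz': -5.4}
{'dx': 2.09, 'dy': -4.14, 'dz': -0.01, 'wz': -5.4}
{'dx': 2.47, 'dy': -3.93, 'dz': -0.01, 'wz': -5.4}
{'dx': 2.83, 'dy': -3.68, 'dz': -0.01, 'wz': -5.4}
{'dx': 3.16, 'dy': -3.4, 'dz': -0.01, 'wz': -5.4}
{'dx': 3.47, 'dy': -3.09, 'dz': -0.01, 'wz': -5.4}
```

>>> {"fn": "step_arm", "kwargs": {"increments": [{"dx":-0.4,"dy":-4.6,"dz":0,"wx":0,"wy":0,"wz":-5.4,"jaw":9.2},{"dx":0.0,"dy":-4.6,"dz":0,"wx":0,"wy":0,"wz":-5.4,"jaw":9.2},{"dx":0.4,"dy":-4.6,"dz":0,"wx":0,"wy":0,"wz":-5.4,"jaw":9.2},{"dx":0.9,"dy":-4.6,"dz":0,"wx":0,"wy":0,"wz":-5.4,"jaw":9.2},{"dx":1.3,"dy":-4.5,"dz":0,"wx":0,"wy":0,"wz":-5.4,"jaw":9.2},{"dx":1.7,"dy":-4.3,"dz":0,"wx":0,"wy":0,"wz":-5.4,"jaw":9.2},{"dx":2.1,"dy":-4.1,"dz":0,"wx":0,"wy":0,"wz":-5.4,"jaw":9.2},{"dx":2.5,"dy":-3.9,"dz":0,"wx":0,"wy":0,"wz":-5.4,"jaw":9.2}]}}

```text
time_s: 2.0
tool_pos: [0.4145, 0.2454, 0.2111]
tcp_rot: [3.131, -0.011, 0.43]
wrist_force: [0.6, -1.3, -0.2]
gripper_width: 0.987
```

Run:
```python
from h import *
st(); plan((.454,.363,.21),.675)
S=snap("scene");T=snap("top"); cv2.imwrite("pics/scene1.png",S["image"]);cv2.imwrite("pics/top1.png",T["image"])
crop(T,402,162,466,232,10,"t_jig3.png")
```

```text
t 2.0 tcp [0.4145 0.2454 0.2111] rpy [ 3.131  -0.0109  0.4303] F [ 0.58 -1.27 -0.2 ] g 91.8
rows needed 3
{'dx': 2.83, 'dy': -3.01, 'dz': 0.04, 'wx': 0.2, 'wy': -0.2, 'wz': -4.7}
{'dx': 3.07, 'dy': -2.77, 'dz': 0.04, 'wx': 0.2, 'wy': -0.2, 'wz': -4.7}
{'dx': 3.28, 'dy': -2.51, 'dz': 0.04, 'wx': 0.2, 'wy': -0.2, 'wz': -4.7}
```

View pics/scene1.png

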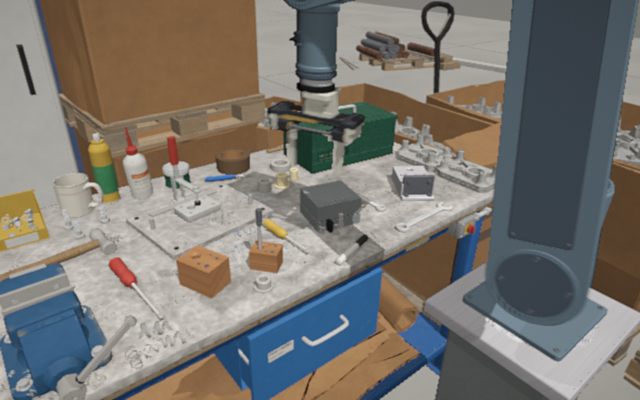

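View pics/t_jig3.png

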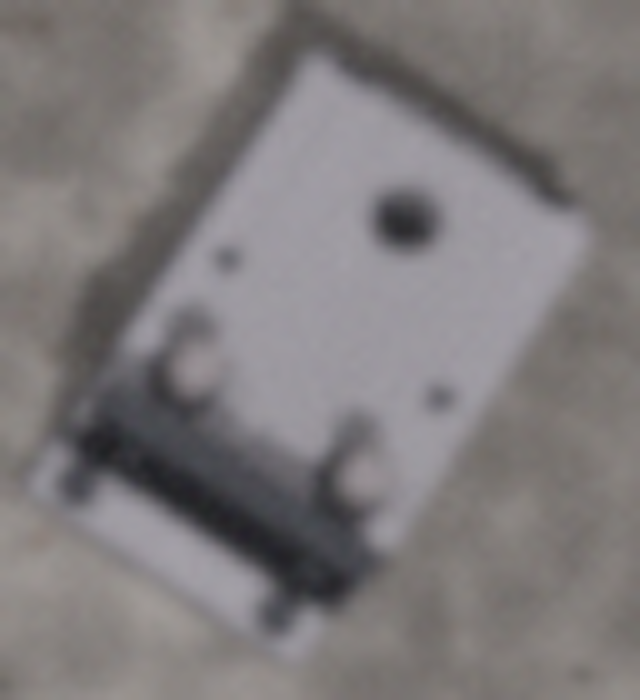

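Run:
```python
from h import *
T=snap("top");S=snap("scene")
crop(S,385,160,445,205,12,"s_jig3.png")
g=cv2.cvtColor(T["image"],cv2.COLOR_BGR2GRAY)
k=10;u0,v0=432,174;c=cv2.resize(g[v0:v0+20,u0:u0+20],None,fx=k,fy=k,interpolation=cv2.INTER_CUBIC)
for th in (80,100,115,125):
    m=(c<th).astype(np.uint8); n,l,stt,ce=cv2.connectedComponentsWithStats(m)
    for i in range(1,n):
        if stt[i,4]>400:
            u=u0+(ce[i][0]+.5)/k-.5; v=v0+(ce[i][1]+.5)/k-.5
            print(th,stt[i],np.round([u,v],2),np.round(onz(T,u,v,.045)*1000,1))
```

```text
80 [  81   84   47   40 1518] [441.94 183.84] [ 534.7 -228.4   45. ]
100 [ 142    0   58   37 1248] [449.37 174.81] [ 561.2 -251.5   45. ]
100 [  76   75   58   53 2466] [442.   183.68] [ 535.2 -228.6   45. ]
115 [ 132    0   68   44 1728] [449.01 175.05] [ 560.5 -250.4   45. ]
115 [  73   71   66   61 3240] [442.05 183.64] [ 535.3 -228.8   45. ]
125 [ 125    0   75   49 2058] [448.79 175.19] [ 560.1 -249.7   45. ]
125 [  70   68   73   67 3900] [442.1 183.6] [ 535.4 -229.    45. ]
```

View pics/s_jig3.png

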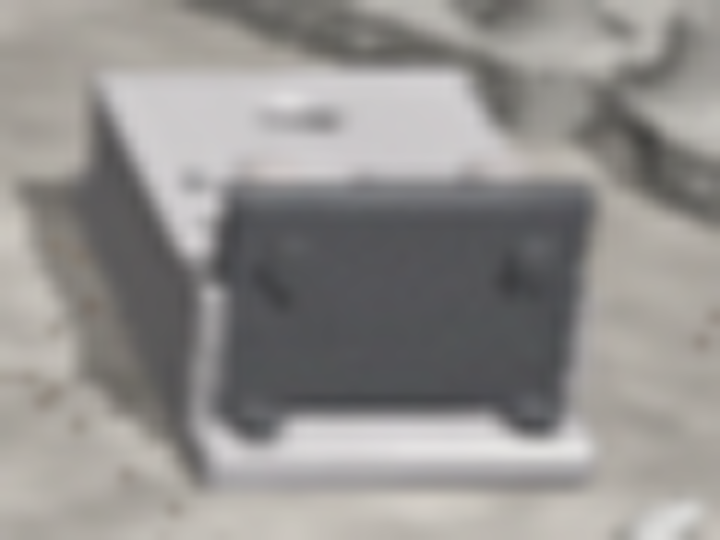

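>>> {"fn": "step_arm", "kwargs": {"increments": [{"dx":2.8,"dy":-3.0,"dz":0,"wx":0.2,"wy":-0.2,"wz":-4.7,"jaw":9.2},{"dx":3.1,"dy":-2.8,"dz":0,"wx":0.2,"wy":-0.2,"wz":-4.7,"jaw":9.2},{"dx":3.3,"dy":-2.5,"dz":0,"wx":0.2,"wy":-0.2,"wz":-4.7,"jaw":6},{"dx":0,"dy":0,"dz":0,"wx":0,"wy":0,"wz":0,"jaw":4},{"dx":0,"dy":0,"dz":0,"wx":0,"wy":0,"wz":0,"jaw":4},{"dx":0,"dy":0,"dz":0,"wx":0,"wy":0,"wz":0,"jaw":4},{"dx":0,"dy":0,"dz":0,"wx":0,"wy":0,"wz":0,"jaw":4},{"dx":0,"dy":0,"dz":0,"wx":0,"wy":0,"wz":0,"jaw":4}]}}

```text
time_s: 3.0
tool_pos: [0.4555, 0.351, 0.2106]
tcp_rot: [3.138, 0.008, 0.661]
wrist_force: [0.3, -0.7, -0.0]
gripper_width: 0.526
```

Run:
```python
from h import *
st(); plan((.454,.363,.125),.675,maxmm=30)
S=snap("scene");T=snap("top"); crop(S,200,150,320,270,6,"s2.png");crop(T,200,170,280,240,8,"t2.png")
print(proj(S,[.535,-.2288,.045]),proj(S,(.454,.363,.146)),proj(T,(.454,.363,.146)))
```

```text
t 3.0 tcp [0.4555 0.351  0.2106] rpy [3.1379 0.0082 0.661 ] F [ 0.3  -0.73 -0.02] g 48.9
rows needed 3
{'dx': 0.23, 'dy': -0.36, 'dz': 2.85, 'wx': 0.1, 'wy': 0.2, 'wz': -0.3}
{'dx': 0.22, 'dy': -0.35, 'dz': 2.85, 'wx': 0.1, 'wy': 0.2, 'wz': -0.3}
{'dx': 0.22, 'dy': -0.35, 'dz': 2.85, 'wx': 0.1, 'wy': 0.2, 'wz': -0.3}
(np.float64(411.0191275911154), np.float64(169.51800260939956)) (np.float64(258.67129132284595), np.float64(208.37181788353092)) (np.float64(231.21347045282124), np.float64(208.34863779778235))
```

View pics/s2.png

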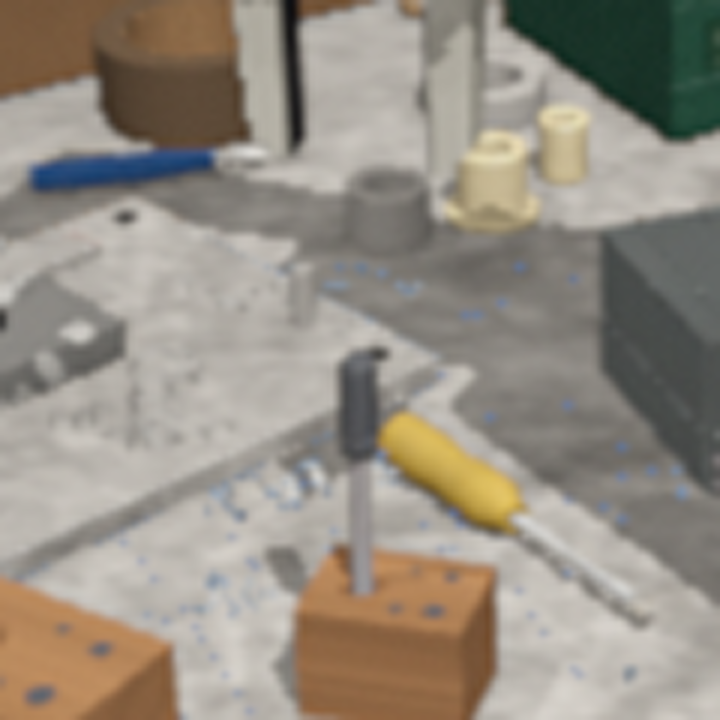

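View pics/t2.png

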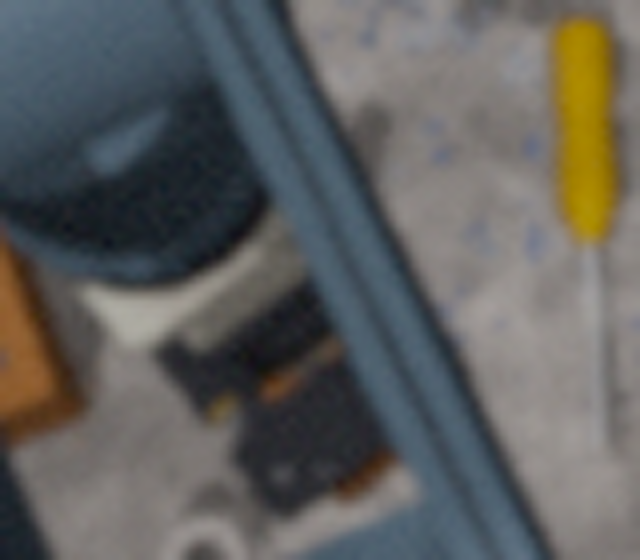

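>>> {"fn": "step_arm", "kwargs": {"increments": [{"dx":0.4,"dy":-0.7,"dz":0,"wx":0.1,"wy":0.4,"wz":-0.8,"jaw":4},{"dx":0.3,"dy":-0.4,"dz":1.0,"wx":0,"wy":0,"wz":0,"jaw":4},{"dx":0,"dy":0,"dz":2.0,"wx":0,"wy":0,"wz":0,"jaw":4},{"dx":0,"dy":0,"dz":2.0,"wx":0,"wy":0,"wz":0,"jaw":4},{"dx":0,"dy":0,"dz":2.0,"wx":0,"wy":0,"wz":0,"jaw":4},{"dx":0,"dy":0,"dz":1.5,"wx":0,"wy":0,"wz":0,"jaw":4},{"dx":0,"dy":0,"dz":0,"wx":0,"wy":0,"wz":0,"jaw":4},{"dx":0,"dy":0,"dz":0,"wx":0,"wy":0,"wz":0,"jaw":4}]}}

```text
time_s: 3.9
tool_pos: [0.4528, 0.3678, 0.1204]
tcp_rot: [3.141, -0.001, 0.679]
wrist_force: [0.1, 0.9, 0.3]
gripper_width: 0.428
```

Run:
```python
from h import *
st(); plan((.454,.363,.125),.675,maxmm=30)
S=snap("scene"); crop(S,200,150,320,270,6,"s3.png")
```

```text
t 3.9 tcp [0.4528 0.3678 0.1204] rpy [ 3.1405e+00 -1.1000e-03  6.7880e-01] F [0.12 0.87 0.32] g 39.8
rows needed 1
{'dx': -0.21, 'dy': 0.45, 'dz': -0.46, 'wx': 0.1, 'wy': -0.1, 'wz': 0.2}
```

View pics/s3.png

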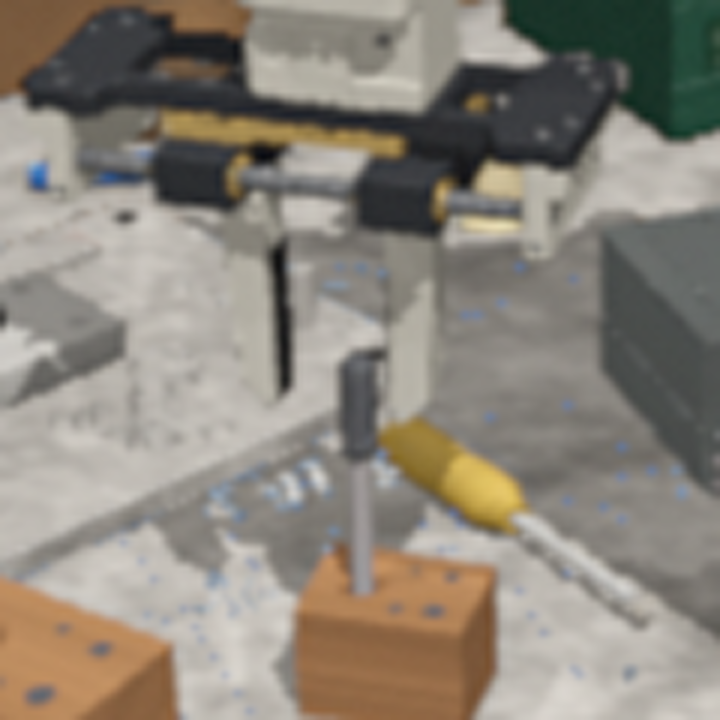

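Run:
```python
from h import *
s=st(); S=snap("scene"); T=snap("top"); crop(S,200,150,320,270,6,"s4.png"); crop(T,180,150,280,240,8,"t4.png")
R=Ro.from_euler("xyz",s["tcp_rot"]).as_matrix(); p=s["tool_pos"]
for a in (-.02,.02,-.0375,.0375):
    q=p+R@np.array([a,0,.017]); u=proj(S,q); print(a,np.round(q,3),np.round([(u[0]-200)*6,(u[1]-150)*6]))
u=proj(S,p);print([(u[0]-200)*6,(u[1]-150)*6])
```

```text
t 3.95 tcp [0.4527 0.3677 0.1204] rpy [ 3.1406e+00 -9.0000e-04  6.7870e-01] F [-0.14 -0.59 -0.41] g 39.5
-0.02 [0.437 0.355 0.103] [401. 466.]
0.02 [0.468 0.38  0.103] [295. 452.]
-0.0375 [0.424 0.344 0.103] [448. 473.]
0.0375 [0.482 0.391 0.103] [249. 445.]
[np.float64(345.8513054285838), np.float64(418.1866573245319)]
```

View pics/s4.png

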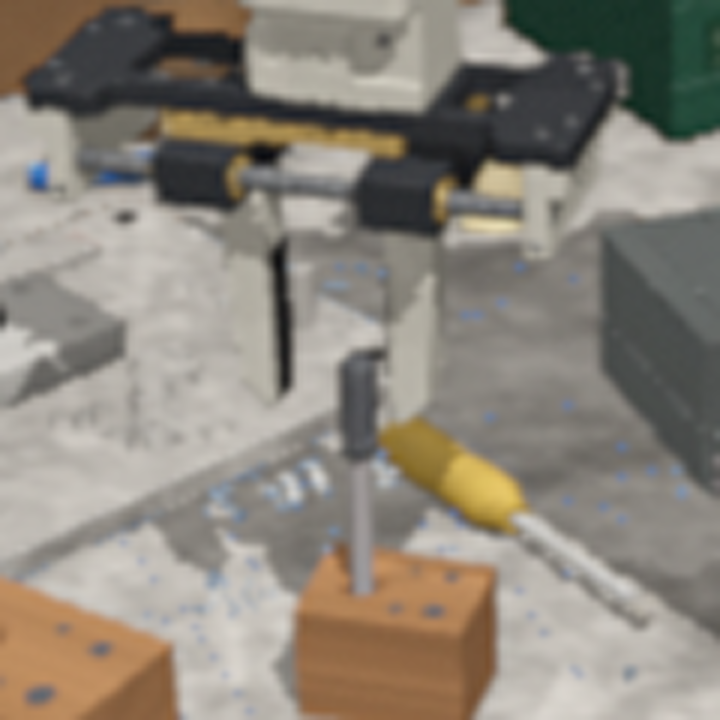

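View pics/t4.png

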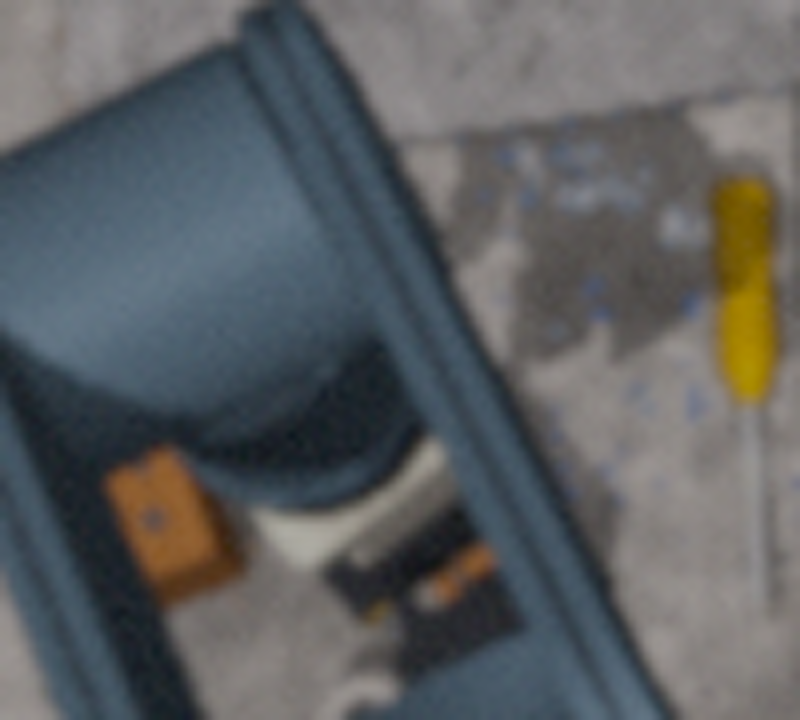

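```bash
cat > ov.py <<'E'
from h import *
def overlay(s,n,reg,k,name,dz=0):
    u0,v0,u1,v1=reg
    im=cv2.resize(n["image"][v0:v1,u0:u1],None,fx=k,fy=k,interpolation=cv2.INTER_CUBIC)
    R=Ro.from_euler("xyz",s["tcp_rot"]).as_matrix(); p=s["tool_pos"]; w=s["gripper_width"]*.093/2
    def L(pts,col):
        q=[]
        for a in pts:
            u=proj(n,p+R@np.array(a)+[0,0,dz]); q.append([int((u[0]-u0)*k),int((u[1]-v0)*k)])
        cv2.polylines(im,[np.array(q)],True,col,1)
    for sg in (1,-1):
        for y in (-.0075,.0075): L([(sg*w,y,.017),(sg*(w+.0175),y,.017),(sg*(w+.0175),y,-.06),(sg*w,y,-.06)],(0,0,255))
    for z in (-.067,-.1): L([(-.094,-.0375,z),(.094,-.0375,z),(.094,.0375,z),(-.094,.0375,z)],(0,255,0))
    cv2.imwrite("pics/"+name,im)
E
python3 - <<'E'
from ov import *
s=st(); S=snap("scene");T=snap("top")
overlay(s,S,(190,130,330,260),5,"o1.png"); overlay(s,T,(180,150,280,240),7,"o2.png")
E
```

```text
t 4.05 tcp [0.4534 0.3678 0.1213] rpy [ 3.1401e+00 -2.8000e-03  6.7850e-01] F [ 0.49 -0.3   0.49] g 40.0
```

View pics/o1.png

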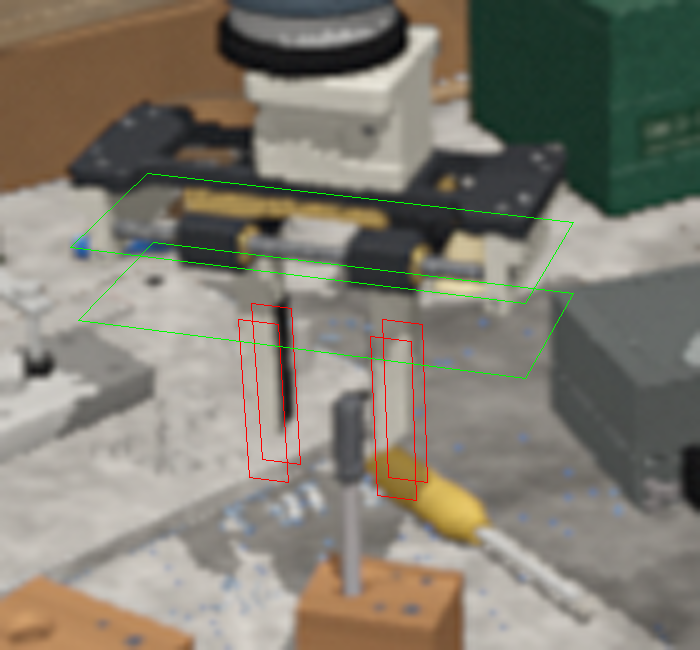

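View pics/o2.png

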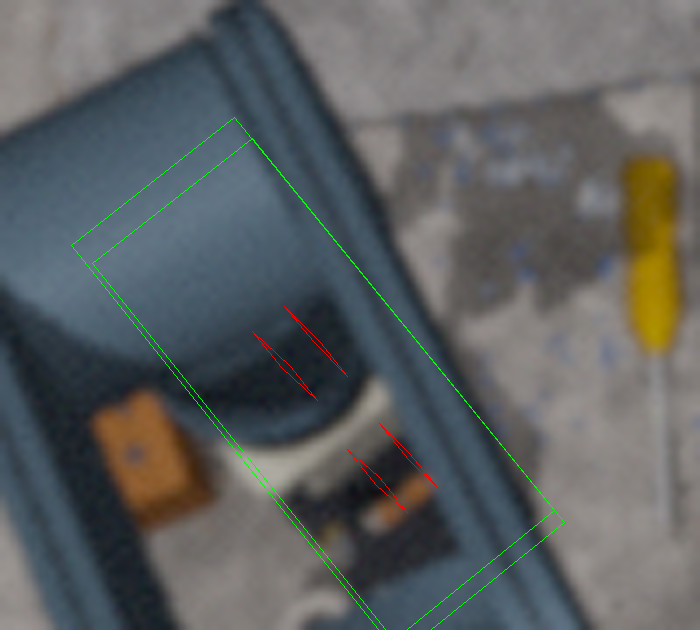

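The scene crop shows the fingertips about 8 px higher than the model predicts, so I'll check this by feel. I'll centre on the rod and close gently. A 14 mm opening means the fingers hold the rod's handle.

>>> {"fn": "step_arm", "kwargs": {"increments": [{"dx":-0.2,"dy":0.4,"dz":-0.2,"wx":0,"wy":0,"wz":0,"jaw":4},{"dx":0,"dy":0,"dz":0,"wx":0,"wy":0,"wz":0,"jaw":3},{"dx":0,"dy":0,"dz":0,"wx":0,"wy":0,"wz":0,"jaw":2},{"dx":0,"dy":0,"dz":0,"wx":0,"wy":0,"wz":0,"jaw":1.6},{"dx":0,"dy":0,"dz":0,"wx":0,"wy":0,"wz":0,"jaw":1},{"dx":0,"dy":0,"dz":0,"wx":0,"wy":0,"wz":0,"jaw":1},{"dx":0,"dy":0,"dz":0,"wx":0,"wy":0,"wz":0,"jaw":1},{"dx":0,"dy":0,"dz":0,"wx":0,"wy":0,"wz":0,"jaw":1}], "grip_force": 12}}

```text
time_s: 4.95
tool_pos: [0.4558, 0.3633, 0.1259]
tcp_rot: [3.139, -0.007, 0.678]
wrist_force: [-0.5, -0.0, 0.7]
gripper_width: 0.145
```

Run:
```python
from ov import *
s=st(); S=snap("scene");T=snap("top")
overlay(s,S,(190,130,330,260),5,"o3.png"); overlay(s,T,(180,150,280,240),7,"o4.png")
```

```text
t 4.95 tcp [0.4558 0.3633 0.1259] rpy [ 3.1393 -0.0071  0.6779] F [-0.46 -0.02  0.68] g 13.5
```

View pics/o3.png

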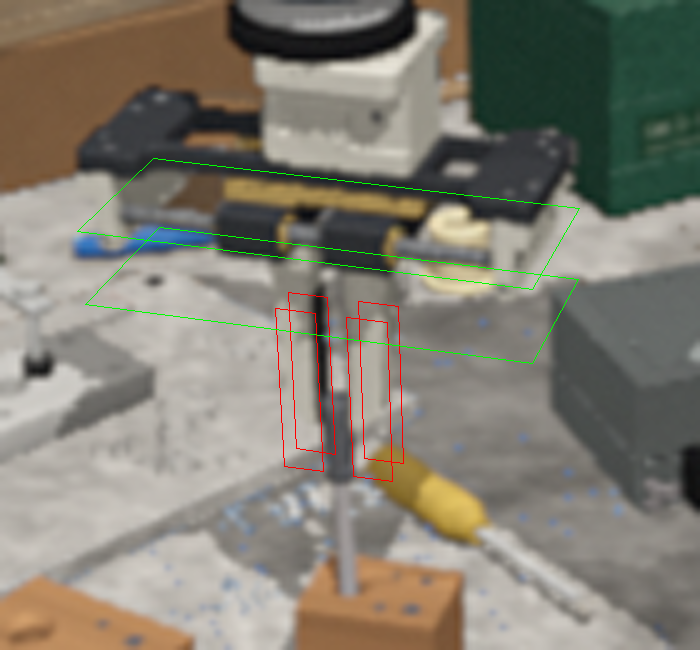

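>>> {"fn": "step_arm", "kwargs": {"increments": [{"dx":0,"dy":0,"dz":0,"wx":0,"wy":0,"wz":0,"jaw":0.8},{"dx":0,"dy":0,"dz":-0.5,"wx":0,"wy":0,"wz":0,"jaw":0.8},{"dx":0,"dy":0,"dz":-1.5,"wx":0,"wy":0,"wz":0,"jaw":0.8},{"dx":0,"dy":0,"dz":-2,"wx":0,"wy":0,"wz":0,"jaw":0.8},{"dx":0,"dy":0,"dz":-3,"wx":0,"wy":0,"wz":0,"jaw":0.8},{"dx":0,"dy":0,"dz":-3,"wx":0,"wy":0,"wz":0,"jaw":0.8},{"dx":0,"dy":0,"dz":-2.5,"wx":0,"wy":0,"wz":0,"jaw":0.8},{"dx":0,"dy":0,"dz":0,"wx":0,"wy":0,"wz":0,"jaw":0.8}], "grip_force": 25}}

```text
time_s: 5.85
tool_pos: [0.454, 0.3625, 0.2549]
tcp_rot: [3.14, -0.003, 0.678]
wrist_force: [-0.0, 0.8, -0.3]
gripper_width: 0.138
```

Run:
```python
from h import *
st(); plan((.535,-.2287,.25),-.404)
S=snap("scene"); crop(S,190,90,330,260,4,"s5.png")
```

```text
t 5.85 tcp [0.454  0.3625 0.2549] rpy [ 3.14   -0.0033  0.6779] F [-0.    0.8  -0.33] g 12.9
rows needed 13
{'dx': -2.37, 'dy': 3.93, 'dz': 0.04, 'wz': 4.8}
{'dx': -2.03, 'dy': 4.12, 'dz': 0.04, 'wz': 4.8}
{'dx': -1.68, 'dy': 4.27, 'dz': 0.04, 'wz': 4.8}
{'dx': -1.32, 'dy': 4.4, 'dz': 0.04, 'wz': 4.8}
{'dx': -0.95, 'dy': 4.49, 'dz': 0.04, 'wz': 4.8}
{'dx': -0.58, 'dy': 4.55, 'dz': 0.04, 'wz': 4.8}
{'dx': -0.19, 'dy': 4.59, 'dz': 0.04, 'wz': 4.8}
{'dx': 0.19, 'dy': 4.59, 'dz': 0.04, 'wz': 4.8}
{'dx': 0.57, 'dy': 4.56, 'dz': 0.04, 'wz': 4.8}
{'dx': 0.94, 'dy': 4.49, 'dz': 0.04, 'wz': 4.8}
{'dx': 1.31, 'dy': 4.4, 'dz': 0.04, 'wz': 4.8}
{'dx': 1.68, 'dy': 4.27, 'dz': 0.04, 'wz': 4.8}
{'dx': 2.03, 'dy': 4.12, 'dz': 0.04, 'wz': 4.8}
```

View pics/s5.png

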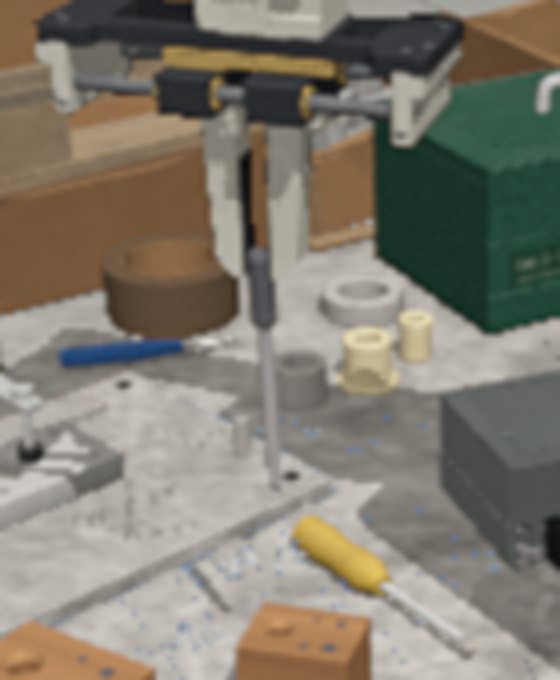

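Run:
```python
from ov import *
s=st(); S=snap("scene")
f=lambda p: [round((proj(S,p)[0]-190)*4),round((proj(S,p)[1]-90)*4)]
print("tip exp",f((.454,.3625,.137)),"grip top exp",f((.454,.3625,.275)),"neck",f((.454,.3625,.235)), "TCP",f(s["tool_pos"]))
overlay(s,S,(190,90,330,260),5,"o5.png")
```

```text
t 5.9 tcp [0.4532 0.3621 0.2528] rpy [ 3.1406e+00 -4.0000e-04  6.7790e-01] F [ 0.18 -0.25 -0.83] g 12.4
tip exp [276, 488] grip top exp [264, 247] neck [268, 320] TCP [268, 288]
```

View pics/o5.png

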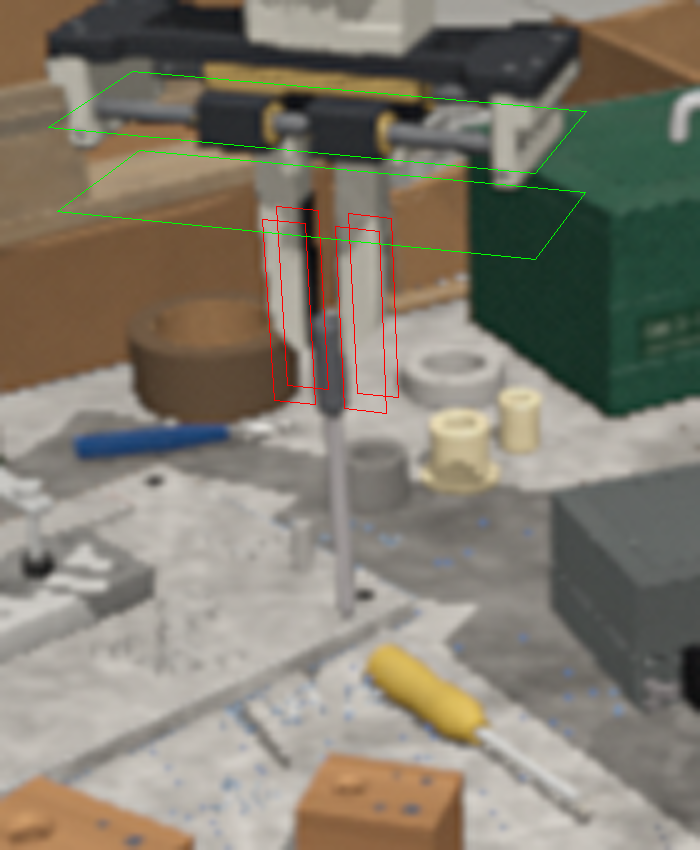

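>>> {"fn": "step_arm", "kwargs": {"increments": [{"dx":-2.4,"dy":3.9,"dz":0,"wx":0,"wy":0,"wz":4.8,"jaw":0.8},{"dx":-2.0,"dy":4.1,"dz":0,"wx":0,"wy":0,"wz":4.8,"jaw":0.8},{"dx":-1.7,"dy":4.3,"dz":0,"wx":0,"wy":0,"wz":4.8,"jaw":0.8},{"dx":-1.3,"dy":4.4,"dz":0,"wx":0,"wy":0,"wz":4.8,"jaw":0.8},{"dx":-1.0,"dy":4.5,"dz":0,"wx":0,"wy":0,"wz":4.8,"jaw":0.8},{"dx":-0.6,"dy":4.6,"dz":0,"wx":0,"wy":0,"wz":4.8,"jaw":0.8},{"dx":-0.2,"dy":4.6,"dz":0,"wx":0,"wy":0,"wz":4.8,"jaw":0.8},{"dx":0.2,"dy":4.6,"dz":0,"wx":0,"wy":0,"wz":4.8,"jaw":0.8}]}}

```text
time_s: 6.75
tool_pos: [0.4902, -0.0104, 0.2341]
tcp_rot: [3.139, 0.028, -0.006]
wrist_force: [0.9, -0.1, -0.3]
gripper_width: 0.141
```

Run:
```python
from h import *
st(); plan((.535,-.2287,.23),-.404)
```

```text
t 6.75 tcp [ 0.4902 -0.0104  0.2341] rpy [ 3.1395  0.028  -0.006 ] F [ 0.91 -0.09 -0.31] g 13.1
rows needed 5
{'dx': 0.92, 'dy': 4.36, 'dz': 0.07, 'wx': 0.1, 'wy': 0.3, 'wz': 4.6}
{'dx': 1.27, 'dy': 4.27, 'dz': 0.06, 'wx': 0.1, 'wy': 0.3, 'wz': 4.6}
{'dx': 1.6, 'dy': 4.16, 'dz': 0.07, 'wx': 0.1, 'wy': 0.3, 'wz': 4.6}
{'dx': 1.93, 'dy': 4.02, 'dz': 0.07, 'wx': 0.1, 'wy': 0.3, 'wz': 4.6}
{'dx': 2.24, 'dy': 3.85, 'dz': 0.07, 'wx': 0.1, 'wy': 0.3, 'wz': 4.6}
```

>>> {"fn": "step_arm", "kwargs": {"increments": [{"dx":0.9,"dy":4.4,"dz":0,"wx":0.1,"wy":0.3,"wz":4.6,"jaw":0.8},{"dx":1.3,"dy":4.3,"dz":0,"wx":0.1,"wy":0.3,"wz":4.6,"jaw":0.8},{"dx":1.6,"dy":4.2,"dz":0,"wx":0.1,"wy":0.3,"wz":4.6,"jaw":0.8},{"dx":1.9,"dy":4.0,"dz":0,"wx":0.1,"wy":0.3,"wz":4.6,"jaw":0.8},{"dx":2.2,"dy":3.8,"dz":0,"wx":0.1,"wy":0.3,"wz":4.6,"jaw":0.8},{"dx":0,"dy":0,"dz":0,"wx":0,"wy":0,"wz":0,"jaw":0.8},{"dx":0,"dy":0,"dz":0,"wx":0,"wy":0,"wz":0,"jaw":0.8},{"dx":0,"dy":0,"dz":0,"wx":0,"wy":0,"wz":0,"jaw":0.8}]}}

```text
time_s: 7.55
tool_pos: [0.5243, -0.2409, 0.2141]
tcp_rot: [-3.138, 0.028, -0.435]
wrist_force: [0.5, 0.3, -0.5]
gripper_width: 0.141
```

Run:
```python
from h import *
s=st(); plan((.535,-.2287,.175),-.404,maxmm=25)
S=snap("scene");T=snap("top"); crop(S,370,70,480,210,5,"s6.png"); crop(T,390,140,490,240,6,"t6.png")
R=Ro.from_euler("xyz",s["tcp_rot"]).as_matrix(); tip=s["tool_pos"]+R@np.array([0,0,.1179]); print("tip",tip)
f=lambda p: [round((proj(S,p)[0]-370)*5),round((proj(S,p)[1]-70)*5)]
print(f(tip), f((.535,-.2287,.045)))
```

```text
t 7.55 tcp [ 0.5243 -0.2409  0.2141] rpy [-3.1382  0.0282 -0.4346] F [ 0.54  0.3  -0.51] g 13.2
rows needed 2
{'dx': 0.28, 'dy': -0.77, 'dz': 1.95, 'wx': -0.1, 'wy': 0.8, 'wz': -0.9}
{'dx': 0.27, 'dy': -0.77, 'dz': 1.96, 'wx': -0.1, 'wy': 0.8, 'wz': -0.9}
tip [ 0.5214161  -0.23915722  0.09629307]
[243, 424] [205, 498]
```

View pics/s6.png

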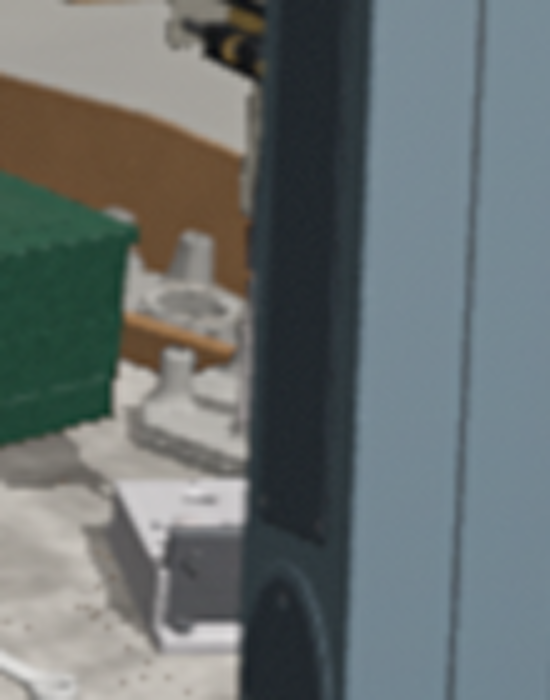

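View pics/t6.png

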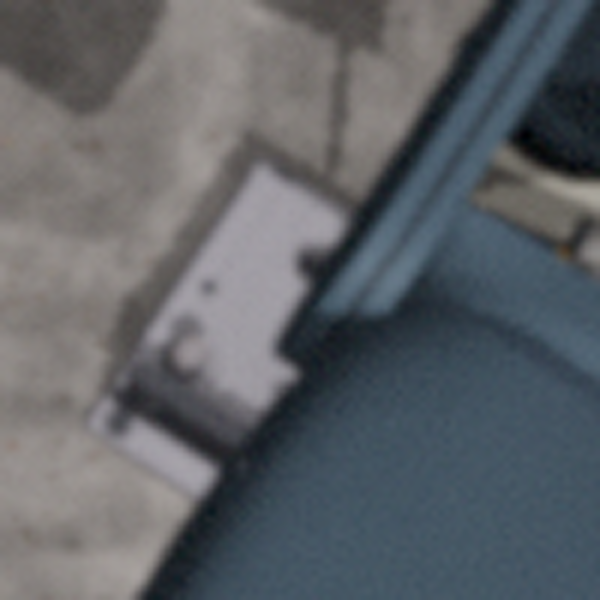

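>>> {"fn": "step_arm", "kwargs": {"increments": [{"dx":0.4,"dy":-1.2,"dz":0.5,"wx":-0.2,"wy":1.6,"wz":-1.8,"jaw":0.8},{"dx":0.15,"dy":-0.35,"dz":0.8,"wx":0,"wy":0,"wz":0,"jaw":0.8},{"dx":0,"dy":0,"dz":0.5,"wx":0,"wy":0,"wz":0,"jaw":0.8},{"dx":0,"dy":0,"dz":0,"wx":0,"wy":0,"wz":0,"jaw":0.8},{"dx":0,"dy":0,"dz":0,"wx":0,"wy":0,"wz":0,"jaw":0.8},{"dx":0,"dy":0,"dz":0,"wx":0,"wy":0,"wz":0,"jaw":0.8},{"dx":0,"dy":0,"dz":0,"wx":0,"wy":0,"wz":0,"jaw":0.8},{"dx":0,"dy":0,"dz":0,"wx":0,"wy":0,"wz":0,"jaw":0.8}]}}

```text
time_s: 8.45
tool_pos: [0.5362, -0.2242, 0.197]
tcp_rot: [3.141, -0.001, -0.396]
wrist_force: [0.1, -0.5, -0.3]
gripper_width: 0.139
```

```bash
cat >> h.py <<'E'
def tip(s,L=.1179):
    R=Ro.from_euler("xyz",s["tcp_rot"]).as_matrix(); t=s["tool_pos"]+R@np.array([0,0,L]); print("tip",np.round(t*1000,1)); return t
E
python3 - <<'E'
from h import *
s=st(); tip(s); plan((.535,-.2287,.175),-.404,maxmm=50)
E
```

```text
t 8.45 tcp [ 0.5362 -0.2242  0.197 ] rpy [ 3.1412e+00 -1.1000e-03 -3.9610e-01] F [ 0.11 -0.55 -0.27] g 12.9
tip [ 536.3 -224.3   79.1]
rows needed 1
{'dx': 0.06, 'dy': 0.46, 'dz': 2.2, 'wy': -0.1, 'wz': 0.5}
```

>>> {"fn": "step_arm", "kwargs": {"increments": [{"dx":0.0,"dy":0.4,"dz":0.5,"wx":0,"wy":0,"wz":0,"jaw":0.8},{"dx":0,"dy":0,"dz":0.8,"wx":0,"wy":0,"wz":0,"jaw":0.8},{"dx":0,"dy":0,"dz":0.8,"wx":0,"wy":0,"wz":0,"jaw":0.8},{"dx":0,"dy":0,"dz":0.4,"wx":0,"wy":0,"wz":0,"jaw":0.8},{"dx":0,"dy":0,"dz":0,"wx":0,"wy":0,"wz":0,"jaw":0.8},{"dx":0,"dy":0,"dz":0,"wx":0,"wy":0,"wz":0,"jaw":0.8},{"dx":0,"dy":0,"dz":0,"wx":0,"wy":0,"wz":0,"jaw":0.8},{"dx":0,"dy":0,"dz":0,"wx":0,"wy":0,"wz":0,"jaw":0.8}]}}

```text
time_s: 9.25
tool_pos: [0.5341, -0.2287, 0.1692]
tcp_rot: [3.141, -0.0, -0.397]
wrist_force: [0.0, -0.6, -0.1]
gripper_width: 0.135
```

Run:
```python
from h import *
s=st(); tip(s); plan((.535,-.2287,.155),-.404,maxmm=50)
T=snap("top"); crop(T,390,140,490,240,6,"t7.png")
```

```text
t 9.25 tcp [ 0.5341 -0.2287  0.1692] rpy [ 3.1413e+00 -2.0000e-04 -3.9710e-01] F [ 0.05 -0.63 -0.06] g 12.6
tip [ 534.1 -228.8   51.3]
rows needed 1
{'dx': 0.08, 'dy': -0.04, 'dz': 1.42, 'wz': 0.4}
```

View pics/t7.png

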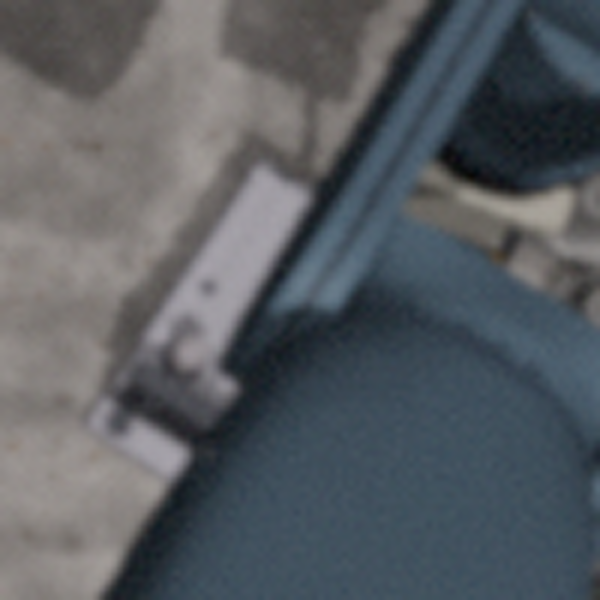

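>>> {"fn": "step_arm", "kwargs": {"increments": [{"dx":0.1,"dy":0,"dz":0.5,"wx":0,"wy":0,"wz":0,"jaw":0.8},{"dx":0,"dy":0,"dz":0.5,"wx":0,"wy":0,"wz":0,"jaw":0.8},{"dx":0,"dy":0,"dz":0.5,"wx":0,"wy":0,"wz":0,"jaw":0.8},{"dx":0,"dy":0,"dz":0.3,"wx":0,"wy":0,"wz":0,"jaw":0.8},{"dx":0,"dy":0,"dz":0.2,"wx":0,"wy":0,"wz":0,"jaw":0.8},{"dx":0,"dy":0,"dz":0.1,"wx":0,"wy":0,"wz":0,"jaw":0.8},{"dx":0,"dy":0,"dz":0,"wx":0,"wy":0,"wz":0,"jaw":0.8},{"dx":0,"dy":0,"dz":0,"wx":0,"wy":0,"wz":0,"jaw":0.8}]}}

```text
time_s: 10.1
tool_pos: [0.5353, -0.2291, 0.1464]
tcp_rot: [3.141, -0.0, -0.397]
wrist_force: [0.1, 0.1, -0.7]
gripper_width: 0.141
```

Run:
```python
from h import *
s=st(); tip(s)
```

```text
t 10.1 tcp [ 0.5353 -0.2291  0.1464] rpy [ 3.1413e+00 -4.0000e-04 -3.9700e-01] F [ 0.07  0.08 -0.67] g 13.1
tip [ 535.3 -229.1   28.5]
```

>>> {"fn": "step_arm", "kwargs": {"increments": [{"dx":0,"dy":0,"dz":0.2,"wx":0,"wy":0,"wz":0,"jaw":0.8},{"dx":0,"dy":0,"dz":0.2,"wx":0,"wy":0,"wz":0,"jaw":0.8},{"dx":0,"dy":0,"dz":0.2,"wx":0,"wy":0,"wz":0,"jaw":0.8},{"dx":0,"dy":0,"dz":0.2,"wx":0,"wy":0,"wz":0,"jaw":0.8},{"dx":0,"dy":0,"dz":0.2,"wx":0,"wy":0,"wz":0,"jaw":0.8},{"dx":0,"dy":0,"dz":0.2,"wx":0,"wy":0,"wz":0,"jaw":0.8},{"dx":0,"dy":0,"dz":0.2,"wx":0,"wy":0,"wz":0,"jaw":0.8},{"dx":0,"dy":0,"dz":0.2,"wx":0,"wy":0,"wz":0,"jaw":0.8}]}}

```text
time_s: 10.9
tool_pos: [0.5396, -0.2318, 0.1383]
tcp_rot: [3.139, -0.015, -0.397]
wrist_force: [-1.9, 1.7, 9.9]
gripper_width: 0.142
```

Run:
```python
from h import *
s=st(); tip(s)
```

```text
t 10.9 tcp [ 0.5396 -0.2318  0.1383] rpy [ 3.1385 -0.0149 -0.3967] F [-1.87  1.67  9.93] g 13.2
tip [ 541.1 -232.8   20.4]
```

>>> {"fn": "step_arm", "kwargs": {"increments": [{"dx":0,"dy":0,"dz":-0.5,"wx":0,"wy":0,"wz":0,"jaw":0.8},{"dx":-0.3,"dy":-0.2,"dz":-0.3,"wx":0,"wy":-0.8,"wz":0,"jaw":0.8},{"dx":-0.2,"dy":-0.2,"dz":0,"wx":0,"wy":0,"wz":0,"jaw":0.8},{"dx":0,"dy":0,"dz":0,"wx":0,"wy":0,"wz":0,"jaw":0.8},{"dx":0,"dy":0,"dz":0,"wx":0,"wy":0,"wz":0,"jaw":0.8},{"dx":0,"dy":0,"dz":0,"wx":0,"wy":0,"wz":0,"jaw":0.8},{"dx":0,"dy":0,"dz":0,"wx":0,"wy":0,"wz":0,"jaw":0.8},{"dx":0,"dy":0,"dz":0,"wx":0,"wy":0,"wz":0,"jaw":0.8}]}}

```text
time_s: 11.7
tool_pos: [0.5361, -0.2254, 0.146]
tcp_rot: [3.139, 0.001, -0.397]
wrist_force: [0.4, 0.6, -1.1]
gripper_width: 0.142
```

Run:
```python
from h import *
s=st(); tip(s)
plan((.535,-.2288,.14),-.4,maxmm=50)
```

```text
t 11.7 tcp [ 0.5361 -0.2254  0.146 ] rpy [ 3.1386e+00  8.0000e-04 -3.9660e-01] F [ 0.42  0.61 -1.15] g 13.2
tip [ 535.8 -225.7   28.1]
rows needed 1
{'dx': 0.03, 'dy': 0.35, 'dz': 0.6, 'wx': 0.2, 'wz': 0.2}
```

>>> {"fn": "step_arm", "kwargs": {"increments": [{"dx":0,"dy":0.3,"dz":0.2,"wx":0.2,"wy":0,"wz":0,"jaw":0.8},{"dx":0,"dy":0,"dz":0.2,"wx":0,"wy":0,"wz":0,"jaw":0.8},{"dx":0,"dy":0,"dz":0.15,"wx":0,"wy":0,"wz":0,"jaw":0.8},{"dx":0,"dy":0,"dz":0.15,"wx":0,"wy":0,"wz":0,"jaw":0.8},{"dx":0,"dy":0,"dz":0.1,"wx":0,"wy":0,"wz":0,"jaw":0.8},{"dx":0,"dy":0,"dz":0.1,"wx":0,"wy":0,"wz":0,"jaw":0.8},{"dx":0,"dy":0,"dz":0.1,"wx":0,"wy":0,"wz":0,"jaw":0.8},{"dx":0,"dy":0,"dz":0.1,"wx":0,"wy":0,"wz":0,"jaw":0.8}]}}

```text
time_s: 12.5
tool_pos: [0.5366, -0.2299, 0.1386]
tcp_rot: [3.141, -0.006, -0.397]
wrist_force: [-1.6, 0.6, 4.2]
gripper_width: 0.137
```

Run:
```python
from h import *
s=st(); tip(s)
```

```text
t 12.5 tcp [ 0.5366 -0.2299  0.1386] rpy [ 3.1412 -0.0057 -0.397 ] F [-1.61  0.56  4.15] g 12.8
tip [ 537.2 -230.2   20.7]
```

Both probes stopped at z≈20.5, so the socket is 24 mm deep and the 46 mm pin is the one. Next the rod goes back.

>>> {"fn": "step_arm", "kwargs": {"increments": [{"dx":0,"dy":0,"dz":-0.5,"wx":0,"wy":-0.3,"wz":0,"jaw":0.8},{"dx":0,"dy":0,"dz":-1,"wx":0,"wy":0,"wz":0,"jaw":0.8},{"dx":0,"dy":0,"dz":-2,"wx":0,"wy":0,"wz":0,"jaw":0.8},{"dx":0,"dy":0,"dz":-3,"wx":0,"wy":0,"wz":0,"jaw":0.8},{"dx":0,"dy":0,"dz":-3,"wx":0,"wy":0,"wz":0,"jaw":0.8},{"dx":0,"dy":0,"dz":-2,"wx":0,"wy":0,"wz":0,"jaw":0.8},{"dx":0,"dy":0,"dz":0,"wx":0,"wy":0,"wz":0,"jaw":0.8},{"dx":0,"dy":0,"dz":0,"wx":0,"wy":0,"wz":0,"jaw":0.8}]}}

```text
time_s: 13.3
tool_pos: [0.5363, -0.2294, 0.26]
tcp_rot: [3.141, 0.001, -0.397]
wrist_force: [-0.7, 0.2, -1.5]
gripper_width: 0.14
```

Run:
```python
from h import *
s=st(); plan((.4555,.363,.25),.678)
```

```text
t 13.3 tcp [ 0.5363 -0.2294  0.26  ] rpy [ 3.1414e+00  7.0000e-04 -3.9690e-01] F [-0.68  0.23 -1.53] g 13.0
rows needed 13
{'dx': -2.34, 'dy': -3.96, 'dz': 0.08, 'wz': -4.7}
{'dx': -2.0, 'dy': -4.14, 'dz': 0.08, 'wz': -4.7}
{'dx': -1.65, 'dy': -4.29, 'dz': 0.08, 'wz': -4.7}
{'dx': -1.29, 'dy': -4.41, 'dz': 0.08, 'wz': -4.7}
{'dx': -0.92, 'dy': -4.51, 'dz': 0.08, 'wz': -4.7}
{'dx': -0.55, 'dy': -4.57, 'dz': 0.08, 'wz': -4.7}
{'dx': -0.17, 'dy': -4.6, 'dz': 0.08, 'wz': -4.7}
{'dx': 0.21, 'dy': -4.59, 'dz': 0.08, 'wz': -4.7}
{'dx': 0.59, 'dy': -4.56, 'dz': 0.08, 'wz': -4.7}
{'dx': 0.97, 'dy': -4.5, 'dz': 0.08, 'wz': -4.7}
{'dx': 1.33, 'dy': -4.4, 'dz': 0.08, 'wz': -4.7}
{'dx': 1.69, 'dy': -4.28, 'dz': 0.08, 'wz': -4.7}
{'dx': 2.04, 'dy': -4.12, 'dz': 0.08, 'wz': -4.7}
```

>>> {"fn": "step_arm", "kwargs": {"increments": [{"dx":-2.3,"dy":-4.0,"dz":0,"wx":0,"wy":0,"wz":-4.7,"jaw":0.8},{"dx":-2.0,"dy":-4.1,"dz":0,"wx":0,"wy":0,"wz":-4.7,"jaw":0.8},{"dx":-1.6,"dy":-4.3,"dz":0,"wx":0,"wy":0,"wz":-4.7,"jaw":0.8},{"dx":-1.3,"dy":-4.4,"dz":0,"wx":0,"wy":0,"wz":-4.7,"jaw":0.8},{"dx":-0.9,"dy":-4.5,"dz":0,"wx":0,"wy":0,"wz":-4.7,"jaw":0.8},{"dx":-0.5,"dy":-4.6,"dz":0,"wx":0,"wy":0,"wz":-4.7,"jaw":0.8},{"dx":-0.2,"dy":-4.6,"dz":0,"wx":0,"wy":0,"wz":-4.7,"jaw":0.8},{"dx":0.2,"dy":-4.6,"dz":0,"wx":0,"wy":0,"wz":-4.7,"jaw":0.8}]}}

```text
time_s: 14.1
tool_pos: [0.4796, 0.1417, 0.248]
tcp_rot: [-3.134, 0.016, 0.272]
wrist_force: [-0.1, -0.5, -0.4]
gripper_width: 0.141
```

Run:
```python
from h import *
s=st(); plan((.4555,.363,.24),.678)
```

```text
t 14.1 tcp [0.4796 0.1417 0.248 ] rpy [-3.134   0.0164  0.2724] F [-0.1  -0.52 -0.37] g 13.1
rows needed 5
{'dx': 0.73, 'dy': -4.39, 'dz': 0.18, 'wx': -0.1, 'wy': 0.2, 'wz': -4.6}
{'dx': 1.08, 'dy': -4.32, 'dz': 0.17, 'wx': -0.1, 'wy': 0.2, 'wz': -4.6}
{'dx': 1.43, 'dy': -4.22, 'dz': 0.17, 'wx': -0.1, 'wy': 0.2, 'wz': -4.6}
{'dx': 1.77, 'dy': -4.09, 'dz': 0.16, 'wx': -0.1, 'wy': 0.2, 'wz': -4.6}
{'dx': 2.09, 'dy': -3.93, 'dz': 0.16, 'wx': -0.1, 'wy': 0.2, 'wz': -4.6}
```

>>> {"fn": "step_arm", "kwargs": {"increments": [{"dx":0.7,"dy":-4.4,"dz":0,"wx":-0.1,"wy":0.2,"wz":-4.6,"jaw":0.8},{"dx":1.1,"dy":-4.3,"dz":0,"wx":-0.1,"wy":0.2,"wz":-4.6,"jaw":0.8},{"dx":1.4,"dy":-4.2,"dz":0,"wx":-0.1,"wy":0.2,"wz":-4.6,"jaw":0.8},{"dx":1.8,"dy":-4.1,"dz":0,"wx":-0.1,"wy":0.2,"wz":-4.6,"jaw":0.8},{"dx":1.8,"dy":-3.0,"dz":0,"wx":-0.1,"wy":0.2,"wz":-4.4,"jaw":0.8},{"dx":0,"dy":0,"dz":0,"wx":0,"wy":0,"wz":0,"jaw":0.8},{"dx":0,"dy":0,"dz":0,"wx":0,"wy":0,"wz":0,"jaw":0.8},{"dx":0,"dy":0,"dz":0,"wx":0,"wy":0,"wz":0,"jaw":0.8}]}}

```text
time_s: 14.9
tool_pos: [0.4466, 0.3654, 0.2357]
tcp_rot: [-3.134, 0.015, 0.696]
wrist_force: [0.5, -0.0, -0.5]
gripper_width: 0.143
```

Run:
```python
from h import *
s=st(); tip(s); plan((.4555,.363,.20),.678,maxmm=25)
```

```text
t 14.9 tcp [0.4466 0.3654 0.2357] rpy [-3.1337  0.0148  0.6962] F [ 0.46 -0.05 -0.48] g 13.3
tip [444.7 365.  117.8]
rows needed 2
{'dx': 0.29, 'dy': 0.39, 'dz': 1.78, 'wx': -0.2, 'wy': 0.4, 'wz': 0.5}
{'dx': 0.28, 'dy': 0.38, 'dz': 1.78, 'wx': -0.2, 'wy': 0.4, 'wz': 0.5}
```

>>> {"fn": "step_arm", "kwargs": {"increments": [{"dx":0.5,"dy":0.7,"dz":1.5,"wx":-0.4,"wy":0.8,"wz":1.0,"jaw":0.8},{"dx":0,"dy":0,"dz":1.5,"wx":0,"wy":0,"wz":0,"jaw":0.8},{"dx":0,"dy":0,"dz":0.5,"wx":0,"wy":0,"wz":0,"jaw":0.8},{"dx":0,"dy":0,"dz":0,"wx":0,"wy":0,"wz":0,"jaw":0.8},{"dx":0,"dy":0,"dz":0,"wx":0,"wy":0,"wz":0,"jaw":0.8},{"dx":0,"dy":0,"dz":0,"wx":0,"wy":0,"wz":0,"jaw":0.8},{"dx":0,"dy":0,"dz":0,"wx":0,"wy":0,"wz":0,"jaw":0.8},{"dx":0,"dy":0,"dz":0,"wx":0,"wy":0,"wz":0,"jaw":0.8}]}}

```text
time_s: 15.7
tool_pos: [0.4576, 0.3567, 0.2012]
tcp_rot: [3.14, -0.0, 0.667]
wrist_force: [0.0, 0.3, -1.0]
gripper_width: 0.138
```

Run:
```python
from h import *
s=st(); tip(s); plan((.4550,.363,.18),.678,maxmm=50)
S=snap("scene"); crop(S,220,150,310,260,7,"s8.png")
```

```text
t 15.7 tcp [0.4576 0.3567 0.2012] rpy [ 3.1404e+00 -5.0000e-04  6.6690e-01] F [ 0.01  0.28 -0.96] g 12.9
tip [457.8 356.7  83.3]
rows needed 1
{'dx': 0.18, 'dy': -0.66, 'dz': 2.12, 'wx': 0.1, 'wz': -0.6}
```

View pics/s8.png

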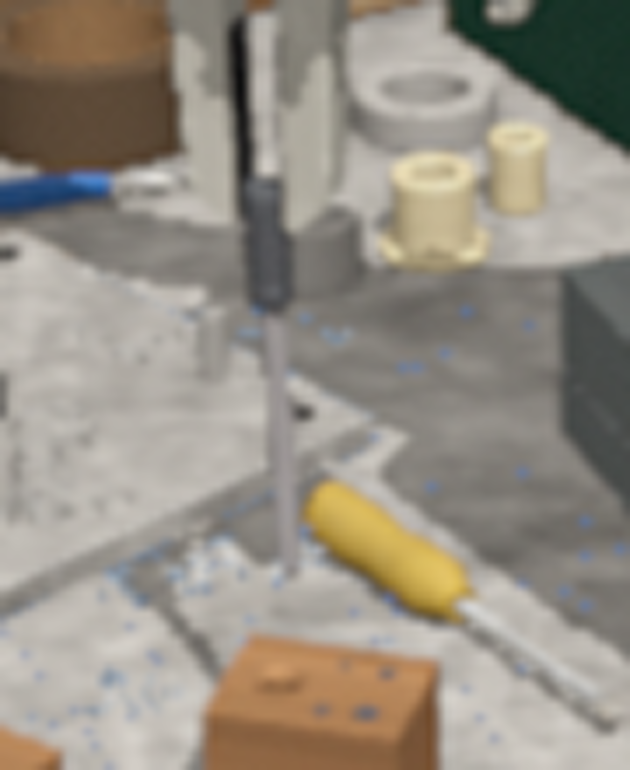

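Run:
```python
from h import *
s=st(); t=tip(s); S=snap("scene")
f=lambda p: np.round([(proj(S,p)[0]-220)*7,(proj(S,p)[1]-150)*7])
print("tip",f(t),"top",f(tip(s,-.0201)),"neck",f(tip(s,.0199)),"hole",f((.454,.363,.048)))
```

```text
t 15.75 tcp [0.4577 0.3568 0.2013] rpy [ 3.1404e+00 -6.0000e-04  6.6700e-01] F [ 0.99 -0.15 -0.85] g 13.0
tip [457.8 356.7  83.4]
tip [457.6 356.8 221.4]
tip [457.7 356.8 181.4]
tip [290. 572.] top [271. 174.] neck [277. 295.] hole [285. 678.]
```

>>> {"fn": "step_arm", "kwargs": {"increments": [{"dx":0.2,"dy":-0.7,"dz":0.3,"wx":0,"wy":0,"wz":-0.5,"jaw":0.8},{"dx":0,"dy":0,"dz":1.0,"wx":0,"wy":0,"wz":0,"jaw":0.8},{"dx":0,"dy":0,"dz":0.8,"wx":0,"wy":0,"wz":0,"jaw":0.8},{"dx":0,"dy":0,"dz":0.2,"wx":0,"wy":0,"wz":0,"jaw":0.8},{"dx":0,"dy":0,"dz":0,"wx":0,"wy":0,"wz":0,"jaw":0.8},{"dx":0,"dy":0,"dz":0,"wx":0,"wy":0,"wz":0,"jaw":0.8},{"dx":0,"dy":0,"dz":0,"wx":0,"wy":0,"wz":0,"jaw":0.8},{"dx":0,"dy":0,"dz":0,"wx":0,"wy":0,"wz":0,"jaw":0.8}]}}

```text
time_s: 16.6
tool_pos: [0.4539, 0.3644, 0.1753]
tcp_rot: [3.141, 0.001, 0.678]
wrist_force: [-0.2, -0.1, -0.8]
gripper_width: 0.139
```

Run:
```python
from h import *
s=st(); t=tip(s); S=snap("scene"); crop(S,240,200,300,260,10,"s9.png")
f=lambda p: np.round([(proj(S,p)[0]-240)*10,(proj(S,p)[1]-200)*10])
print("tip",f(t),"hole",f((.455,.364,.048)))
plan((.4550,.364,.15),.678,maxmm=50)
```

```text
t 16.6 tcp [0.4539 0.3644 0.1753] rpy [3.1408e+00 1.0000e-03 6.7750e-01] F [-0.23 -0.05 -0.79] g 12.9
tip [453.9 364.3  57.4]
tip [200. 435.] hole [200. 468.]
rows needed 1
{'dx': 0.06, 'dy': 0.1, 'dz': 2.54, 'wy': 0.1}
```

View pics/s9.png

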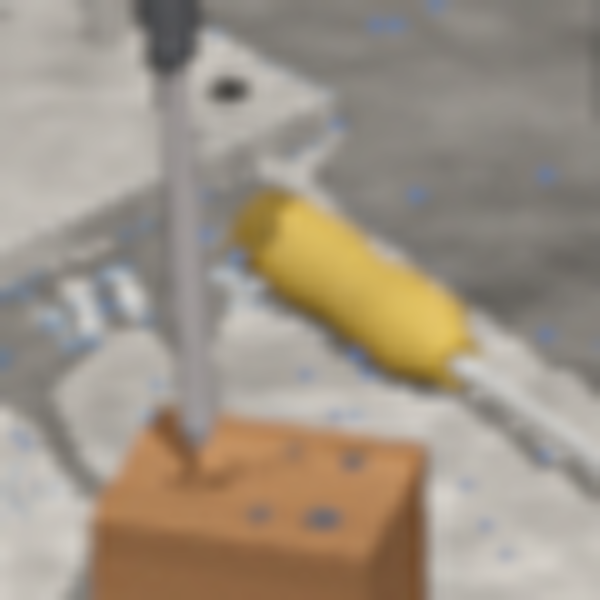

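>>> {"fn": "step_arm", "kwargs": {"increments": [{"dx":0.05,"dy":0,"dz":0.5,"wx":0,"wy":0,"wz":0,"jaw":0.8},{"dx":0,"dy":0,"dz":0.6,"wx":0,"wy":0,"wz":0,"jaw":0.8},{"dx":0,"dy":0,"dz":0.6,"wx":0,"wy":0,"wz":0,"jaw":0.8},{"dx":0,"dy":0,"dz":0.6,"wx":0,"wy":0,"wz":0,"jaw":0.8},{"dx":0,"dy":0,"dz":0.5,"wx":0,"wy":0,"wz":0,"jaw":0.8},{"dx":0,"dy":0,"dz":0.2,"wx":0,"wy":0,"wz":0,"jaw":0.8},{"dx":0,"dy":0,"dz":0,"wx":0,"wy":0,"wz":0,"jaw":0.8},{"dx":0,"dy":0,"dz":0,"wx":0,"wy":0,"wz":0,"jaw":0.8}]}}

```text
time_s: 17.45
tool_pos: [0.4545, 0.3645, 0.1425]
tcp_rot: [3.14, 0.001, 0.677]
wrist_force: [0.2, 0.2, -0.5]
gripper_width: 0.142
```

Run:
```python
from h import *
s=st(); t=tip(s)
```

```text
t 17.45 tcp [0.4545 0.3645 0.1425] rpy [3.1404e+00 1.0000e-03 6.7730e-01] F [ 0.17  0.17 -0.55] g 13.2
tip [454.5 364.3  24.6]
```

In the hole with no side force. I'll lower the last 16 mm.

>>> {"fn": "step_arm", "kwargs": {"increments": [{"dx":0,"dy":0,"dz":0.5,"wx":0,"wy":0,"wz":0,"jaw":0.8},{"dx":0,"dy":0,"dz":0.4,"wx":0,"wy":0,"wz":0,"jaw":0.8},{"dx":0,"dy":0,"dz":0.3,"wx":0,"wy":0,"wz":0,"jaw":0.8},{"dx":0,"dy":0,"dz":0.2,"wx":0,"wy":0,"wz":0,"jaw":0.8},{"dx":0,"dy":0,"dz":0.2,"wx":0,"wy":0,"wz":0,"jaw":0.8},{"dx":0,"dy":0,"dz":0.1,"wx":0,"wy":0,"wz":0,"jaw":0.8},{"dx":0,"dy":0,"dz":0.1,"wx":0,"wy":0,"wz":0,"jaw":0.8},{"dx":0,"dy":0,"dz":0.1,"wx":0,"wy":0,"wz":0,"jaw":0.8}]}}

```text
time_s: 18.25
tool_pos: [0.4566, 0.3656, 0.1256]
tcp_rot: [3.139, -0.005, 0.677]
wrist_force: [-0.4, -0.7, 5.4]
gripper_width: 0.14
```

Run:
```python
from h import *
s=st(); t=tip(s)
```

```text
t 18.25 tcp [0.4566 0.3656 0.1256] rpy [ 3.1393 -0.0053  0.6773] F [-0.42 -0.73  5.42] g 13.0
tip [457.2 365.7   7.7]
```

It touched bottom at 7.7 mm against the expected 8, so the rod did not slip and the 24 mm depth holds. I'll release and retreat.

>>> {"fn": "step_arm", "kwargs": {"increments": [{"dx":0,"dy":0,"dz":-0.1,"wx":0,"wy":0,"wz":0,"jaw":2},{"dx":0,"dy":0,"dz":0,"wx":0,"wy":0,"wz":0,"jaw":4},{"dx":0,"dy":0,"dz":0,"wx":0,"wy":0,"wz":0,"jaw":4},{"dx":0,"dy":0,"dz":0,"wx":0,"wy":0,"wz":0,"jaw":4},{"dx":0,"dy":0,"dz":-2,"wx":0,"wy":0,"wz":0,"jaw":4},{"dx":0,"dy":0,"dz":-3,"wx":0,"wy":0,"wz":0,"jaw":4},{"dx":0,"dy":0,"dz":-3,"wx":0,"wy":0,"wz":0,"jaw":4},{"dx":0,"dy":0,"dz":-2,"wx":0,"wy":0,"wz":0,"jaw":4}]}}

```text
time_s: 19.05
tool_pos: [0.4533, 0.3642, 0.2249]
tcp_rot: [-3.141, 0.005, 0.677]
wrist_force: [0.7, 0.4, -0.4]
gripper_width: 0.429
```

Run:
```python
from h import *
s=st(); S=snap("scene"); crop(S,220,150,370,260,5,"s10.png")
```

```text
t 19.05 tcp [0.4533 0.3642 0.2249] rpy [-3.1414  0.0049  0.6772] F [ 0.68  0.44 -0.43] g 39.9
```

View pics/s10.png

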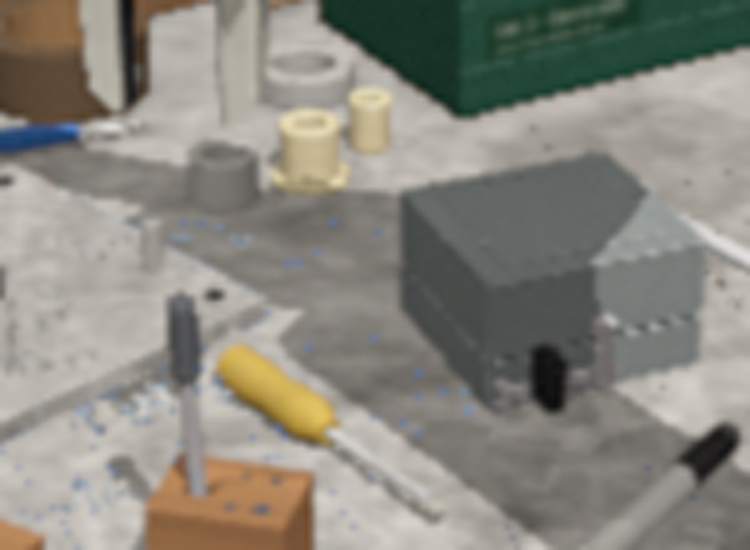

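```bash
cat >> h.py <<'E'
CY=np.radians(-13.4); CC=np.array([.5222,.104])
def case(x,y,z): # mm in case frame -> world m
    c,s_=np.cos(CY),np.sin(CY); return np.array([CC[0]+(c*x-s_*y)/1000,CC[1]+(s_*x+c*y)/1000,z/1000])
E
python3 - <<'E'
from h import *
S=snap("scene"); T=snap("top")
for n,reg,k,name in ((S,(290,170,370,240),9,"c1.png"),(T,(295,145,365,225),8,"c2.png")):
    u0,v0,u1,v1=reg; im=cv2.resize(n["image"][v0:v1,u0:u1],None,fx=k,fy=k,interpolation=cv2.INTER_CUBIC)
    def L(pts,col):
        q=[[int((proj(n,case(*a))[0]-u0+.5)*k),int((proj(n,case(*a))[1]-v0+.5)*k)] for a in pts]; cv2.polylines(im,[np.array(q)],True,col,1)
    for z in (0,74): L([(-58,-62,z),(58,-62,z),(58,62,z),(-58,62,z)],(0,255,0))
    for z in (9,39): L([(-85,30,z),(-63,30,z),(-63,42,z),(-85,42,z)],(0,0,255))
    cv2.imwrite("pics/"+name,im)
E
```

```text
(no output)
```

View pics/c1.png

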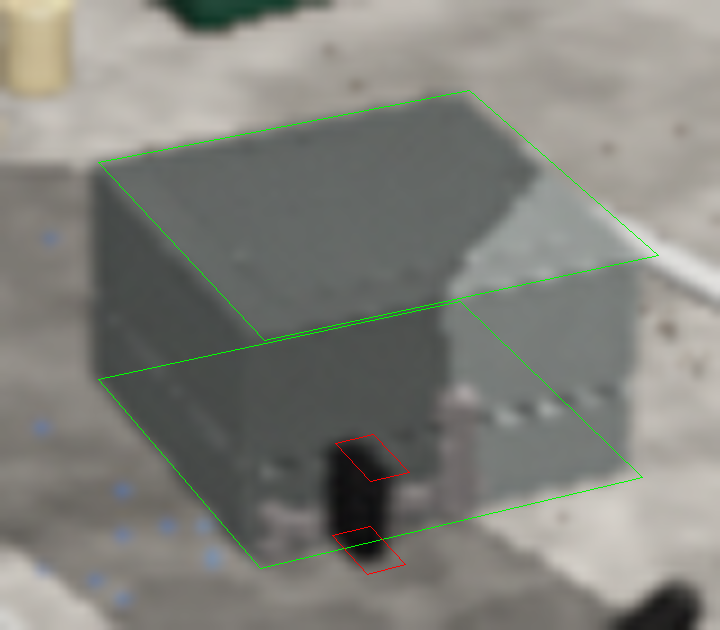

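View pics/c2.png

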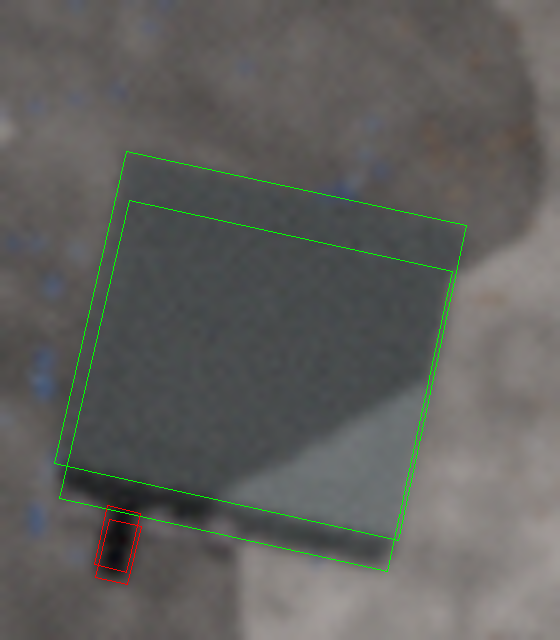

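```bash
sed -i 's/CC=np.array(\[.5222,.104\])/CC=np.array([.5225,.1055])/' h.py
python3 - <<'E'
from h import *
st(); p=case(-86,12,0); print(p); plan((p[0],p[1],.2),CY)
E
```

```text
t 19.2 tcp [0.4537 0.3644 0.224 ] rpy [3.1414 0.0037 0.6772] F [-0.43 -0.44 -0.15] g 40.3
[0.44162225 0.13710363 0.        ]
rows needed 7
{'dx': -2.17, 'dy': 2.42, 'dz': 0.35, 'wz': 7.5}
{'dx': -1.83, 'dy': 2.68, 'dz': 0.35, 'wz': 7.5}
{'dx': -1.47, 'dy': 2.9, 'dz': 0.35, 'wz': 7.5}
{'dx': -1.08, 'dy': 3.07, 'dz': 0.35, 'wz': 7.5}
{'dx': -0.68, 'dy': 3.18, 'dz': 0.35, 'wz': 7.5}
{'dx': -0.26, 'dy': 3.24, 'dz': 0.34, 'wz': 7.5}
{'dx': 0.17, 'dy': 3.25, 'dz': 0.34, 'wz': 7.5}
```

>>> {"fn": "step_arm", "kwargs": {"increments": [{"dx":-2.2,"dy":2.4,"dz":0,"wx":0,"wy":0,"wz":7.5,"jaw":3},{"dx":-1.8,"dy":2.7,"dz":0,"wx":0,"wy":0,"wz":7.5,"jaw":2},{"dx":-1.5,"dy":2.9,"dz":0,"wx":0,"wy":0,"wz":7.5,"jaw":1},{"dx":-1.1,"dy":3.1,"dz":0.3,"wx":0,"wy":0,"wz":7.5,"jaw":0},{"dx":-0.7,"dy":3.2,"dz":0.5,"wx":0,"wy":0,"wz":7.5,"jaw":0},{"dx":-0.3,"dy":3.2,"dz":0.5,"wx":0,"wy":0,"wz":7.5,"jaw":0},{"dx":0.2,"dy":2.6,"dz":0,"wx":0,"wy":0,"wz":7.0,"jaw":0},{"dx":0,"dy":0,"dz":0,"wx":0,"wy":0,"wz":0,"jaw":0}]}}

```text
time_s: 20.0
tool_pos: [0.4298, 0.1352, 0.1957]
tcp_rot: [3.128, 0.022, -0.264]
wrist_force: [-0.8, -0.2, 0.2]
gripper_width: 0.005
```

Run:
```python
from h import *
st(); p=case(-86,12,0); print(p); plan((p[0],p[1],.12),CY,maxmm=25)
```

```text
t 20.0 tcp [0.4298 0.1352 0.1957] rpy [ 3.1284  0.0219 -0.2643] F [-0.84 -0.17  0.2 ] g 0.4
[0.44162225 0.13710363 0.        ]
rows needed 4
{'dx': 0.31, 'dy': -0.15, 'dz': 1.89, 'wx': 0.2, 'wy': 0.3, 'wz': -0.4}
{'dx': 0.31, 'dy': -0.14, 'dz': 1.89, 'wx': 0.2, 'wy': 0.3, 'wz': -0.4}
{'dx': 0.3, 'dy': -0.13, 'dz': 1.89, 'wx': 0.2, 'wy': 0.3, 'wz': -0.4}
{'dx': 0.29, 'dy': -0.12, 'dz': 1.89, 'wx': 0.2, 'wy': 0.3, 'wz': -0.4}
```

>>> {"fn": "step_arm", "kwargs": {"increments": [{"dx":0.6,"dy":-0.3,"dz":1.0,"wx":0.8,"wy":1.2,"wz":-1.6,"jaw":0},{"dx":0.4,"dy":-0.2,"dz":2,"wx":0,"wy":0,"wz":0,"jaw":0},{"dx":0,"dy":0,"dz":2.5,"wx":0,"wy":0,"wz":0,"jaw":0},{"dx":0,"dy":0,"dz":2.5,"wx":0,"wy":0,"wz":0,"jaw":0},{"dx":0,"dy":0,"dz":1,"wx":0,"wy":0,"wz":0,"jaw":0},{"dx":0,"dy":0,"dz":0,"wx":0,"wy":0,"wz":0,"jaw":0},{"dx":0,"dy":0,"dz":0,"wx":0,"wy":0,"wz":0,"jaw":0},{"dx":0,"dy":0,"dz":0,"wx":0,"wy":0,"wz":0,"jaw":0}]}}

```text
time_s: 20.8
tool_pos: [0.437, 0.1412, 0.0971]
tcp_rot: [-3.14, 0.009, -0.224]
wrist_force: [0.6, 0.2, 0.6]
gripper_width: 0.004
```

Run:
```python
from ov import *
s=st(); p=case(-86,12,0); plan((p[0],p[1],.06),CY,maxmm=50)
S=snap("scene"); overlay(s,S,(270,130,410,260),5,"o6.png")
```

```text
t 20.8 tcp [0.437  0.1412 0.0971] rpy [-3.1396  0.0095 -0.2237] F [0.59 0.21 0.64] g 0.4
rows needed 1
{'dx': 0.58, 'dy': 0.3, 'dz': 3.7, 'wx': -0.1, 'wy': 0.5, 'wz': 0.6}
```

View pics/o6.png

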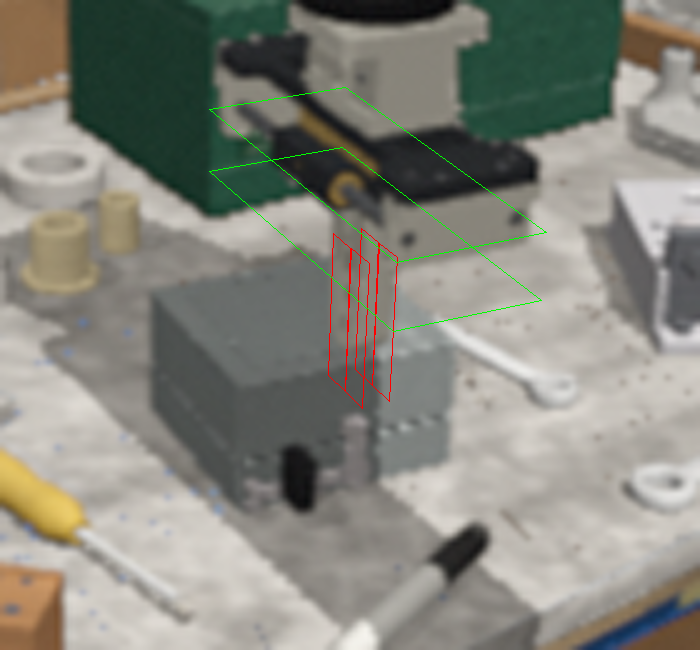

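>>> {"fn": "step_arm", "kwargs": {"increments": [{"dx":0.5,"dy":0.3,"dz":0.5,"wx":-0.1,"wy":0.5,"wz":0.6,"jaw":0},{"dx":0,"dy":0,"dz":1.5,"wx":0,"wy":0,"wz":0,"jaw":0},{"dx":0,"dy":0,"dz":1.5,"wx":0,"wy":0,"wz":0,"jaw":0},{"dx":0,"dy":0,"dz":1.0,"wx":0,"wy":0,"wz":0,"jaw":0},{"dx":0,"dy":0,"dz":0.2,"wx":0,"wy":0,"wz":0,"jaw":0},{"dx":0,"dy":0,"dz":0,"wx":0,"wy":0,"wz":0,"jaw":0},{"dx":0,"dy":0,"dz":0,"wx":0,"wy":0,"wz":0,"jaw":0},{"dx":0,"dy":0,"dz":0,"wx":0,"wy":0,"wz":0,"jaw":0}]}}

```text
time_s: 21.65
tool_pos: [0.4476, 0.1362, 0.053]
tcp_rot: [-3.138, -0.014, -0.237]
wrist_force: [-0.3, -0.5, 0.8]
gripper_width: 0.007
```

Run:
```python
from ov import *
s=st(); p=case(-86,12,0); plan((p[0],p[1],.03),CY,maxmm=50)
S=snap("scene"); crop(S,290,150,400,250,7,"s11.png"); overlay(s,S,(290,150,400,250),7,"o7.png")
```

```text
t 21.65 tcp [0.4476 0.1362 0.053 ] rpy [-3.1383 -0.0136 -0.2365] F [-0.3  -0.53  0.78] g 0.7
rows needed 1
{'dx': -0.64, 'dy': 0.06, 'dz': 2.29, 'wx': -0.2, 'wy': -0.8, 'wz': -0.2}
```

View pics/s11.png

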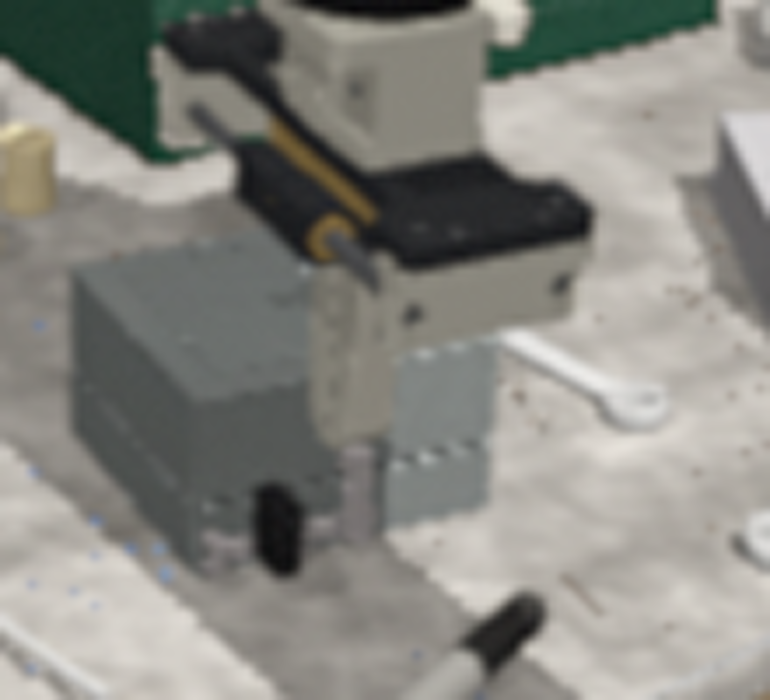

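View pics/o7.png

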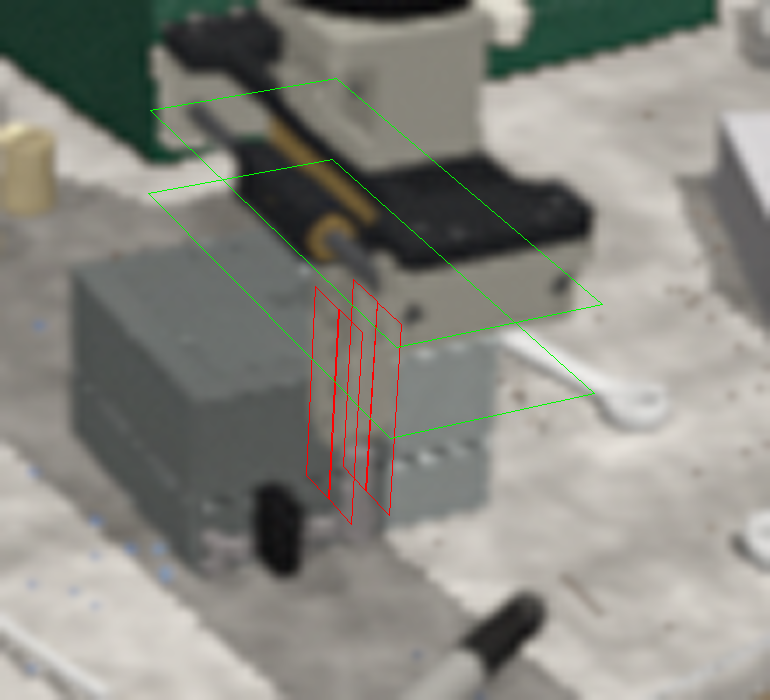

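>>> {"fn": "step_arm", "kwargs": {"increments": [{"dx":-0.5,"dy":0,"dz":0.3,"wx":-0.2,"wy":-0.8,"wz":0,"jaw":0},{"dx":0,"dy":0,"dz":0.8,"wx":0,"wy":0,"wz":0,"jaw":0},{"dx":0,"dy":0,"dz":0.8,"wx":0,"wy":0,"wz":0,"jaw":0},{"dx":0,"dy":0,"dz":0.4,"wx":0,"wy":0,"wz":0,"jaw":0},{"dx":0,"dy":0,"dz":0,"wx":0,"wy":0,"wz":0,"jaw":0},{"dx":0,"dy":0,"dz":0,"wx":0,"wy":0,"wz":0,"jaw":0},{"dx":0,"dy":0,"dz":0,"wx":0,"wy":0,"wz":0,"jaw":0},{"dx":0,"dy":0,"dz":0,"wx":0,"wy":0,"wz":0,"jaw":0}]}}

```text
time_s: 22.5
tool_pos: [0.4426, 0.1376, 0.0282]
tcp_rot: [3.141, 0.001, -0.236]
wrist_force: [0.1, 0.1, 0.2]
gripper_width: 0.005
```

Run:
```python
from ov import *
s=st(); p=case(-86,12,0); plan((p[0],p[1],.028),CY,maxmm=50)
c=np.cos(CY);sn=np.sin(CY); d=(s["tool_pos"][:2]-CC)*1000; print("case xy",c*d[0]+sn*d[1],-sn*d[0]+c*d[1])
S=snap("scene"); crop(S,290,150,400,250,7,"s12.png")
```

```text
t 22.5 tcp [0.4426 0.1376 0.0282] rpy [ 3.1412e+00  1.2000e-03 -2.3630e-01] F [0.09 0.06 0.15] g 0.4
rows needed 1
{'dx': -0.08, 'dy': 0.07, 'dz': 0.02, 'wy': 0.1, 'wz': -0.1}
case xy -85.21149714553006 12.746753876642845
```

View pics/s12.png

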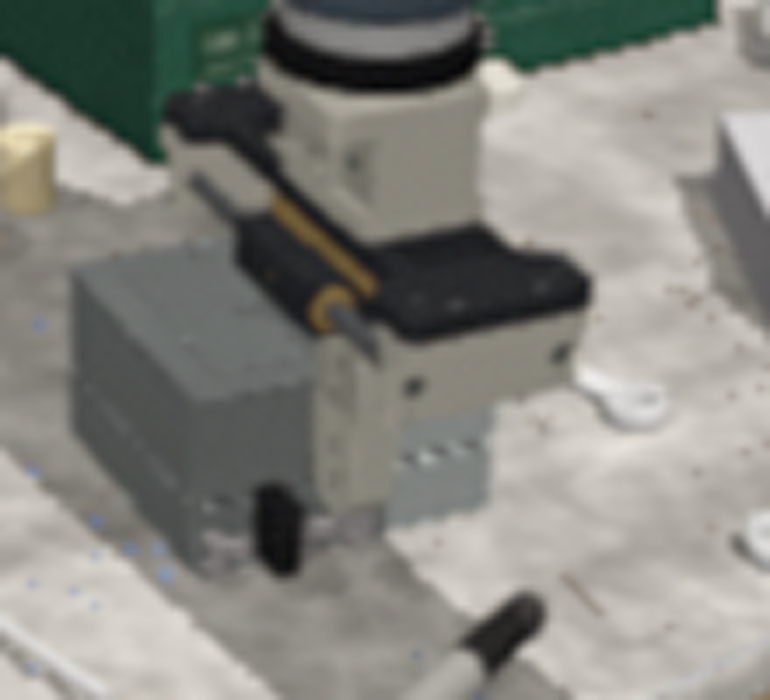

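>>> {"fn": "step_arm", "kwargs": {"increments": [{"dx":0,"dy":0,"dz":0.4,"wx":0,"wy":0,"wz":0,"jaw":0},{"dx":0,"dy":-0.4,"dz":0,"wx":0,"wy":0,"wz":0,"jaw":0},{"dx":0,"dy":-0.4,"dz":0,"wx":0,"wy":0,"wz":0,"jaw":0},{"dx":0,"dy":-0.4,"dz":0,"wx":0,"wy":0,"wz":0,"jaw":0},{"dx":0,"dy":-0.4,"dz":0,"wx":0,"wy":0,"wz":0,"jaw":0},{"dx":0,"dy":-0.4,"dz":0,"wx":0,"wy":0,"wz":0,"jaw":0},{"dx":0,"dy":-0.3,"dz":0,"wx":0,"wy":0,"wz":0,"jaw":0},{"dx":0,"dy":0,"dz":0,"wx":0,"wy":0,"wz":0,"jaw":0}]}}

```text
time_s: 23.35
tool_pos: [0.4484, 0.1592, 0.0241]
tcp_rot: [3.136, 0.0, -0.234]
wrist_force: [-2.0, -6.0, 3.0]
gripper_width: 0.001
```

```bash
cat >> h.py <<'E'
def incase(s):
    c=np.cos(CY);sn=np.sin(CY); d=(s["tool_pos"][:2]-CC)*1000; print("case xy",round(c*d[0]+sn*d[1],1),round(-sn*d[0]+c*d[1],1))
E
python3 - <<'E'
from h import *
s=st(); incase(s)
S=snap("scene"); crop(S,290,150,400,250,7,"s13.png")
E
```

```text
t 23.35 tcp [0.4484 0.1592 0.0241] rpy [ 3.1357e+00  3.0000e-04 -2.3390e-01] F [-1.98 -6.    2.98] g 0.1
case xy -84.6 35.0
```

View pics/s13.png

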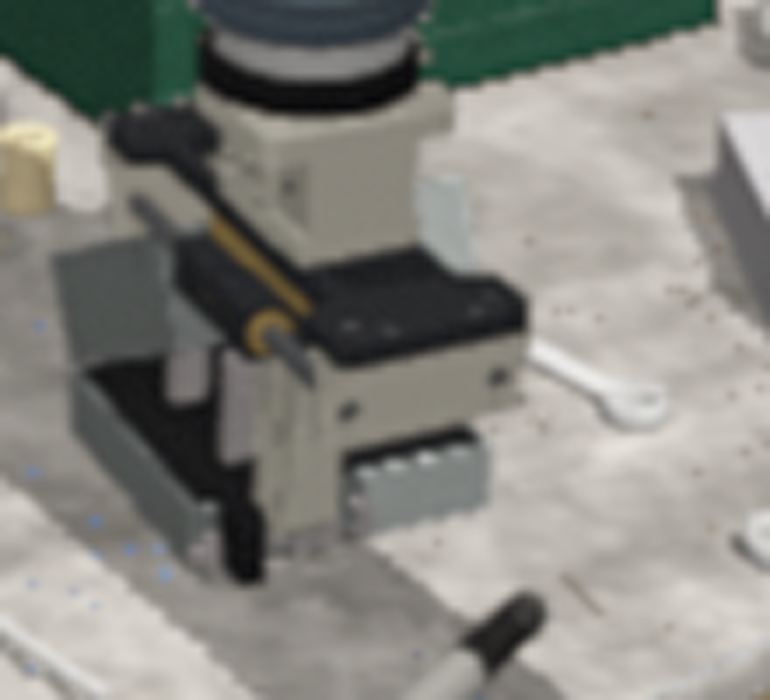

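The cover has sprung open and the pins are showing. I'll back off from the tab and rise clear to look.

>>> {"fn": "step_arm", "kwargs": {"increments": [{"dx":0,"dy":1.0,"dz":0,"wx":0,"wy":0,"wz":0,"jaw":0},{"dx":-2.0,"dy":0.5,"dz":-0.5,"wx":0,"wy":0,"wz":0,"jaw":0},{"dx":-3,"dy":0,"dz":-2,"wx":0,"wy":0,"wz":0,"jaw":0},{"dx":-2,"dy":2,"dz":-4,"wx":0,"wy":0,"wz":0,"jaw":0},{"dx":0,"dy":3,"dz":-4,"wx":0,"wy":0,"wz":0,"jaw":1},{"dx":0,"dy":4.5,"dz":-2,"wx":0,"wy":0,"wz":0,"jaw":2},{"dx":0,"dy":4.5,"dz":0,"wx":0,"wy":0,"wz":0,"jaw":3},{"dx":0,"dy":4.5,"dz":0,"wx":0,"wy":0,"wz":0,"jaw":3.4}]}}

```text
time_s: 24.2
tool_pos: [0.3323, -0.0194, 0.1544]
tcp_rot: [3.14, -0.006, -0.223]
wrist_force: [1.1, -0.7, 0.4]
gripper_width: 0.301
```

Run:
```python
from h import *
s=st()
S=snap("scene"); crop(S,280,120,400,250,6,"s14.png"); T=snap("top"); crop(T,290,130,370,230,6,"t14.png")
```

```text
t 24.2 tcp [ 0.3323 -0.0194  0.1544] rpy [ 3.1396 -0.0061 -0.2234] F [ 1.14 -0.72  0.39] g 28.0
```

View pics/s14.png

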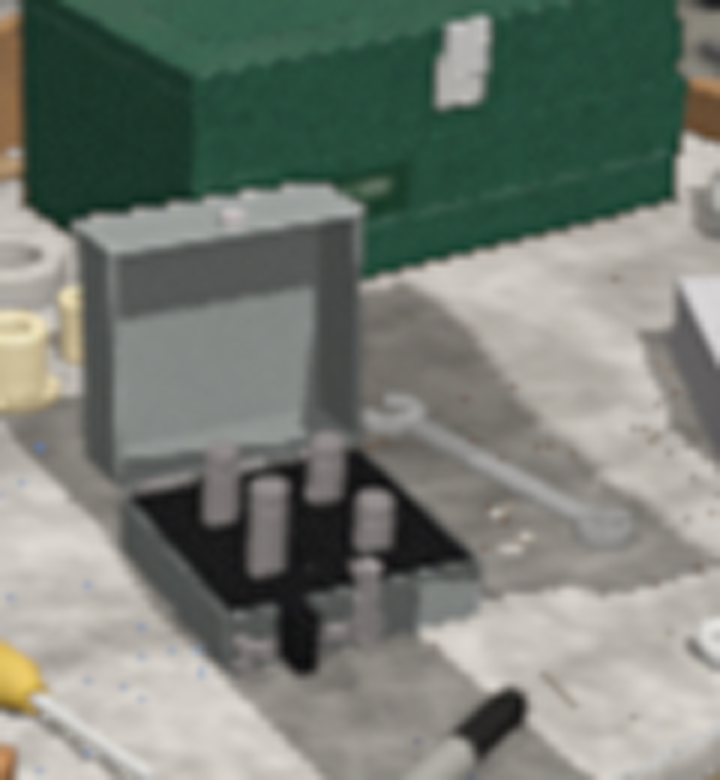

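View pics/t14.png

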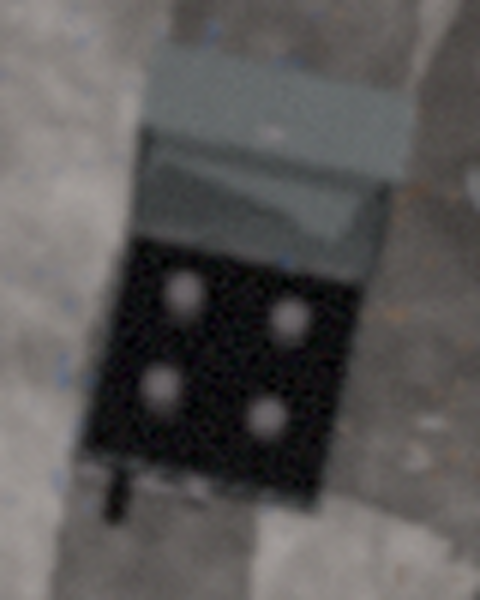

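Run:
```python
from h import *
T=snap("top");S=snap("scene")
crop(S,305,185,352,222,16,"s15.png"); crop(T,306,165,346,210,13,"t15.png")
for nm,x,y in (("A",26,26),("B",-22,26),("C",26,-26),("D",-22,-26)):
    for L in (40,46,52,58):
        q=case(x,y,10+L); a=proj(S,q); b=proj(T,q)
        print(nm,L,"scene crop",[round((a[0]-305+.5)*16),round((a[1]-185+.5)*16)],"top crop",[round((b[0]-306+.5)*13),round((b[1]-165+.5)*13)])
```

```text
A 40 scene crop [202, 221] top crop [184, 183]
A 46 scene crop [202, 190] top crop [184, 177]
A 52 scene crop [203, 158] top crop [184, 171]
A 58 scene crop [204, 126] top crop [184, 165]
B 40 scene crop [327, 352] top crop [136, 390]
B 46 scene crop [328, 319] top crop [136, 385]
B 52 scene crop [329, 286] top crop [136, 380]
B 58 scene crop [330, 254] top crop [136, 374]
C 40 scene crop [481, 164] top crop [413, 233]
C 46 scene crop [482, 132] top crop [414, 227]
C 52 scene crop [483, 101] top crop [415, 221]
C 58 scene crop [484, 69] top crop [416, 216]
D 40 scene crop [613, 290] top crop [366, 441]
D 46 scene crop [614, 258] top crop [367, 436]
D 52 scene crop [616, 226] top crop [368, 431]
D 58 scene crop [618, 193] top crop [369, 426]
```

View pics/s15.png

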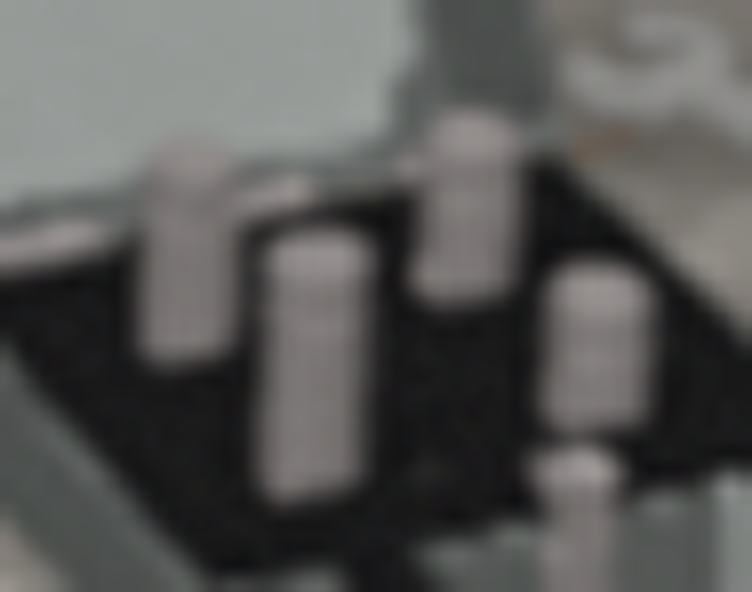

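View pics/t15.png

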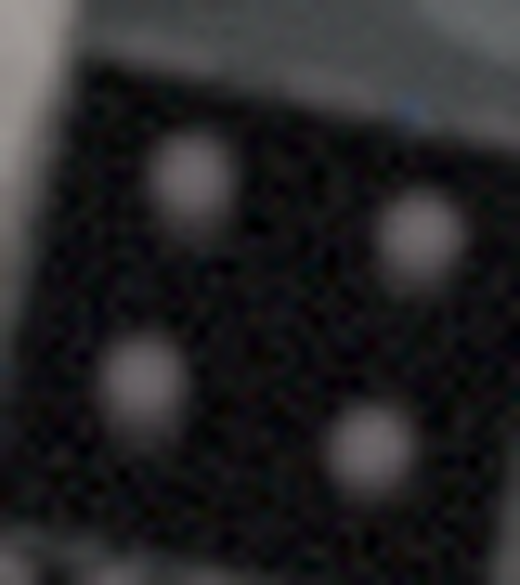

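Run:
```python
from h import *
s=st(); p=case(26,-26,56); print(p, "azimuth",np.arctan2(p[1],p[0]),"joints",np.round(s["joints"],2), "yawopts",CY+np.pi/2,CY-np.pi/2)
S=snap("scene");T=snap("top")
def tri(a,b):
    (o1,d1),(o2,d2)=a,b; A=np.stack([d1,-d2],1); t=np.linalg.lstsq(A,o2-o1,rcond=None)[0]
    p,q=o1+d1*t[0],o2+d2*t[1]; return np.round((p+q)/2*1000,1),np.linalg.norm(p-q)*1000
for n,a,b in (("A",(190,155),(192,172)),("B",(318,248),(146,378)),("C",(473,128),(421,230)),("D",(601,282),(371,445))):
    print(n,tri(ray(S,305+(a[0]+.5)/16-.5,185+(a[1]+.5)/16-.5),ray(T,306+(b[0]+.5)/13-.5,165+(b[1]+.5)/13-.5)))
```

```text
t 24.4 tcp [ 0.3323 -0.0192  0.1535] rpy [ 3.1402 -0.0032 -0.2303] F [0.26 1.01 0.05] g 34.2
[0.54176673 0.07418238 0.056     ] azimuth 0.13608055021364537 joints [-0.4  -0.1   2.08 -0.    1.16 -0.17] yawopts 1.3369222070276563 -1.8046704465621368
A (array([554.9, 124.3,  61.4]), np.float64(3.6685138911413877))
B (array([507.6, 135.2,  68. ]), np.float64(4.158942366645087))
C (array([542.2,  73.6,  56.1]), np.float64(3.250700459093873))
D (array([495.1,  85.5,  51.1]), np.float64(3.600161992338769))
```

Triangulated pin tops are A 61.4, B 68.0, C 56.1 and D 51.1 mm, so the pins are 52, 58, 46 and 40 mm long. The 46 mm pin is C, rear right, at (0.542, 0.074). I'll go there with the jaws along the case's y.

Run:
```python
from h import *
plan((.5422,.0737,.2),1.337)
```

```text
rows needed 11
{'dx': 1.68, 'dy': -1.23, 'dz': -0.42, 'wz': -8.1}
{'dx': 1.83, 'dy': -0.98, 'dz': -0.42, 'wz': -8.1}
{'dx': 1.96, 'dy': -0.71, 'dz': -0.42, 'wz': -8.1}
{'dx': 2.04, 'dy': -0.43, 'dz': -0.42, 'wz': -8.1}
{'dx': 2.08, 'dy': -0.14, 'dz': -0.42, 'wz': -8.1}
{'dx': 2.08, 'dy': 0.16, 'dz': -0.42, 'wz': -8.1}
{'dx': 2.03, 'dy': 0.45, 'dz': -0.42, 'wz': -8.1}
{'dx': 1.95, 'dy': 0.73, 'dz': -0.42, 'wz': -8.1}
{'dx': 1.82, 'dy': 1.0, 'dz': -0.42, 'wz': -8.1}
{'dx': 1.66, 'dy': 1.25, 'dz': -0.43, 'wz': -8.1}
{'dx': 1.47, 'dy': 1.47, 'dz': -0.43, 'wz': -8.1}
```

>>> {"fn": "step_arm", "kwargs": {"increments": [{"dx":1.5,"dy":-1.2,"dz":-1.5,"wx":0,"wy":0,"wz":-8.1,"jaw":3.4},{"dx":1.8,"dy":-1.0,"dz":-1.5,"wx":0,"wy":0,"wz":-8.1,"jaw":3.4},{"dx":2.0,"dy":-0.7,"dz":-1.5,"wx":0,"wy":0,"wz":-8.1,"jaw":3.4},{"dx":2.0,"dy":-0.4,"dz":-1,"wx":0,"wy":0,"wz":-8.1,"jaw":3.4},{"dx":2.1,"dy":-0.1,"dz":-0.5,"wx":0,"wy":0,"wz":-8.1,"jaw":3.4},{"dx":2.1,"dy":0.2,"dz":-0.3,"wx":0,"wy":0,"wz":-8.1,"jaw":3.4},{"dx":2.0,"dy":0.5,"dz":-0.3,"wx":0,"wy":0,"wz":-8.1,"jaw":3.4},{"dx":2.0,"dy":0.7,"dz":-0.3,"wx":0,"wy":0,"wz":-8.1,"jaw":3.4}]}}

```text
time_s: 25.3
tool_pos: [0.4836, 0.075, 0.22]
tcp_rot: [-3.133, 0.001, 0.972]
wrist_force: [-0.5, -0.2, 0.5]
gripper_width: 0.365
```

Run:
```python
from h import *
st();plan((.5422,.0737,.19),1.337)
```

```text
t 25.3 tcp [0.4836 0.075  0.22  ] rpy [-3.1327e+00  7.0000e-04  9.7210e-01] F [-0.45 -0.24  0.46] g 33.9
rows needed 3
{'dx': 1.07, 'dy': 1.65, 'dz': 0.99, 'wx': -0.2, 'wz': -7.0}
{'dx': 0.86, 'dy': 1.76, 'dz': 0.99, 'wx': -0.2, 'wz': -7.0}
{'dx': 0.64, 'dy': 1.85, 'dz': 1.0, 'wx': -0.2, 'wz': -7.0}
```

>>> {"fn": "step_arm", "kwargs": {"increments": [{"dx":1.1,"dy":1.6,"dz":0,"wx":-0.2,"wy":0,"wz":-7.0,"jaw":3.4},{"dx":0.8,"dy":1.7,"dz":0,"wx":-0.2,"wy":0,"wz":-7.0,"jaw":3.4},{"dx":0.5,"dy":1.5,"dz":0.5,"wx":-0.1,"wy":0,"wz":-6.5,"jaw":3.4},{"dx":0,"dy":0,"dz":0.5,"wx":0,"wy":0,"wz":0,"jaw":3.4},{"dx":0,"dy":0,"dz":0,"wx":0,"wy":0,"wz":0,"jaw":3.4},{"dx":0,"dy":0,"dz":0,"wx":0,"wy":0,"wz":0,"jaw":3.4},{"dx":0,"dy":0,"dz":0,"wx":0,"wy":0,"wz":0,"jaw":3.4},{"dx":0,"dy":0,"dz":0,"wx":0,"wy":0,"wz":0,"jaw":3.4}]}}

```text
time_s: 26.1
tool_pos: [0.5361, 0.0945, 0.205]
tcp_rot: [-3.133, -0.003, 1.37]
wrist_force: [0.2, 0.8, -0.4]
gripper_width: 0.365
```

Run:
```python
from h import *
st();plan((.5422,.0737,.12),1.337)
```

```text
t 26.1 tcp [0.5361 0.0945 0.205 ] rpy [-3.1326e+00 -2.6000e-03  1.3697e+00] F [ 0.25  0.84 -0.39] g 33.9
rows needed 2
{'dx': -0.97, 'dy': 0.55, 'dz': 4.24, 'wx': -0.3, 'wy': -0.1, 'wz': 0.9}
{'dx': -0.96, 'dy': 0.54, 'dz': 4.25, 'wx': -0.3, 'wy': -0.1, 'wz': 0.9}
```

>>> {"fn": "step_arm", "kwargs": {"increments": [{"dx":-1.2,"dy":0.6,"dz":1,"wx":-0.4,"wy":0,"wz":1.6,"jaw":3.4},{"dx":-0.5,"dy":0.3,"dz":2,"wx":0,"wy":0,"wz":0,"jaw":3.4},{"dx":0,"dy":0,"dz":2,"wx":0,"wy":0,"wz":0,"jaw":3.4},{"dx":0,"dy":0,"dz":1.5,"wx":0,"wy":0,"wz":0,"jaw":3.4},{"dx":0,"dy":0,"dz":0.5,"wx":0,"wy":0,"wz":0,"jaw":3.4},{"dx":0,"dy":0,"dz":0,"wx":0,"wy":0,"wz":0,"jaw":3.4},{"dx":0,"dy":0,"dz":0,"wx":0,"wy":0,"wz":0,"jaw":3.4},{"dx":0,"dy":0,"dz":0,"wx":0,"wy":0,"wz":0,"jaw":3.4}]}}

```text
time_s: 26.9
tool_pos: [0.5423, 0.0742, 0.1384]
tcp_rot: [3.134, -0.004, 1.334]
wrist_force: [0.1, -0.1, 0.0]
gripper_width: 0.365
```

Run:
```python
from ov import *
s=st();plan((.5422,.0737,.1),1.337)
S=snap("scene"); overlay(s,S,(290,110,400,220),7,"o8.png")
```

```text
t 26.9 tcp [0.5423 0.0742 0.1384] rpy [ 3.1342 -0.004   1.3339] F [ 0.11 -0.12  0.02] g 33.9
rows needed 1
{'dx': -0.07, 'dy': -0.03, 'dz': 3.84, 'wx': 0.4, 'wy': -0.2, 'wz': -0.2}
```

View pics/o8.png

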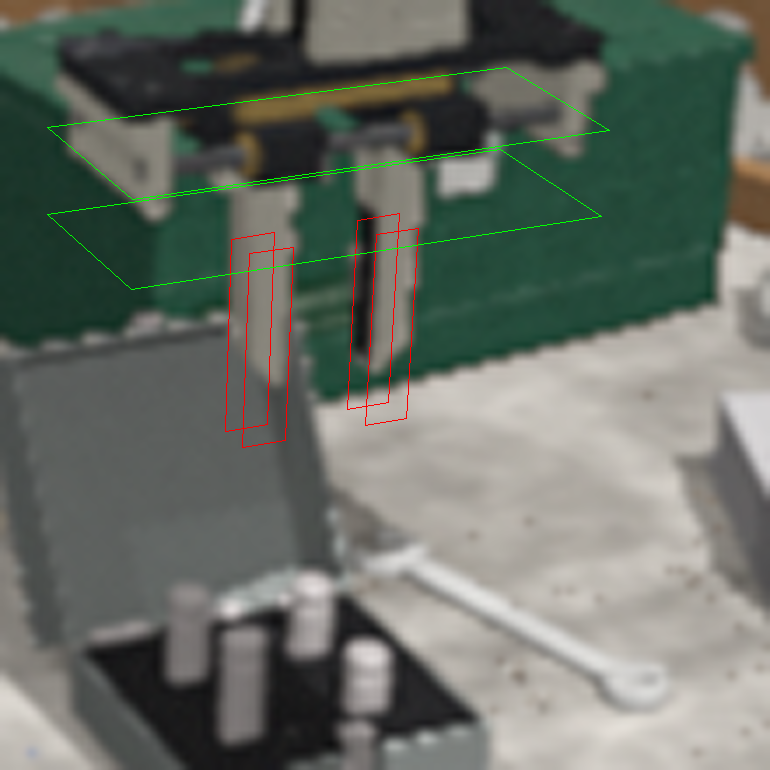

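>>> {"fn": "step_arm", "kwargs": {"increments": [{"dx":0,"dy":0,"dz":1.5,"wx":0.4,"wy":-0.2,"wz":0,"jaw":3.4},{"dx":0,"dy":0,"dz":2,"wx":0,"wy":0,"wz":0,"jaw":3.4},{"dx":0,"dy":0,"dz":2,"wx":0,"wy":0,"wz":0,"jaw":3.4},{"dx":0,"dy":0,"dz":1.5,"wx":0,"wy":0,"wz":0,"jaw":3.4},{"dx":0,"dy":0,"dz":0.6,"wx":0,"wy":0,"wz":0,"jaw":3.4},{"dx":0,"dy":0,"dz":0,"wx":0,"wy":0,"wz":0,"jaw":3.4},{"dx":0,"dy":0,"dz":0,"wx":0,"wy":0,"wz":0,"jaw":3.4},{"dx":0,"dy":0,"dz":0,"wx":0,"wy":0,"wz":0,"jaw":3.4}]}}

```text
time_s: 27.75
tool_pos: [0.5447, 0.0746, 0.0593]
tcp_rot: [3.137, -0.001, 1.334]
wrist_force: [0.7, -0.5, -1.2]
gripper_width: 0.366
```

Run:
```python
from ov import *
s=st();plan((.5422,.0737,.054),1.337)
S=snap("scene"); crop(S,290,130,390,220,8,"s16.png")
```

```text
t 27.75 tcp [0.5447 0.0746 0.0593] rpy [ 3.1375e+00 -6.0000e-04  1.3344e+00] F [ 0.74 -0.47 -1.21] g 34.1
rows needed 1
{'dx': -0.14, 'dy': -0.23, 'dz': 0.53, 'wx': 0.2, 'wz': -0.2}
```

View pics/s16.png

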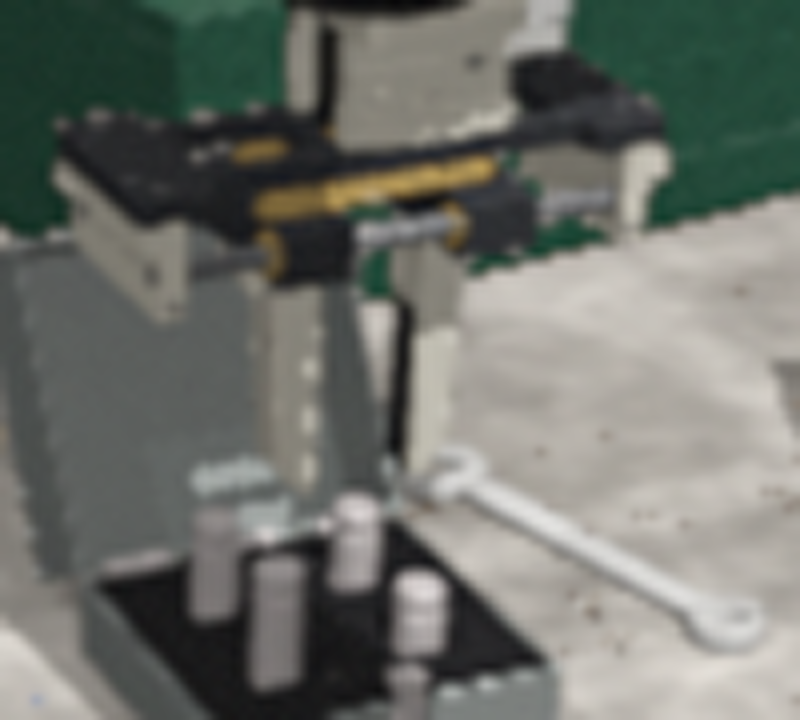

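The picture and the spec disagree on where the fingertips are. I'll close gently here: about 16 mm means the spec is right, 0 means the picture is.

>>> {"fn": "step_arm", "kwargs": {"increments": [{"dx":-0.1,"dy":-0.2,"dz":0,"wx":0.2,"wy":0,"wz":0,"jaw":2.6},{"dx":0,"dy":0,"dz":0,"wx":0,"wy":0,"wz":0,"jaw":2.0},{"dx":0,"dy":0,"dz":0,"wx":0,"wy":0,"wz":0,"jaw":1.4},{"dx":0,"dy":0,"dz":0,"wx":0,"wy":0,"wz":0,"jaw":1.2},{"dx":0,"dy":0,"dz":0,"wx":0,"wy":0,"wz":0,"jaw":1.2},{"dx":0,"dy":0,"dz":0,"wx":0,"wy":0,"wz":0,"jaw":1.2},{"dx":0,"dy":0,"dz":0,"wx":0,"wy":0,"wz":0,"jaw":1.2},{"dx":0,"dy":0,"dz":0,"wx":0,"wy":0,"wz":0,"jaw":1.2}], "grip_force": 5}}

```text
time_s: 28.6
tool_pos: [0.5439, 0.0739, 0.0616]
tcp_rot: [3.137, -0.001, 1.334]
wrist_force: [0.4, 0.1, -1.5]
gripper_width: 0.129
```

Run:
```python
from ov import *
s=st();plan((.5422,.0737,.054),1.337)
S=snap("scene"); crop(S,290,130,390,220,8,"s17.png")
```

```text
t 28.6 tcp [0.5439 0.0739 0.0616] rpy [ 3.1368e+00 -1.3000e-03  1.3343e+00] F [ 0.41  0.07 -1.48] g 12.0
rows needed 1
{'dx': -0.06, 'dy': -0.17, 'dz': 0.76, 'wx': 0.3, 'wy': -0.1, 'wz': -0.2}
```

View pics/s17.png

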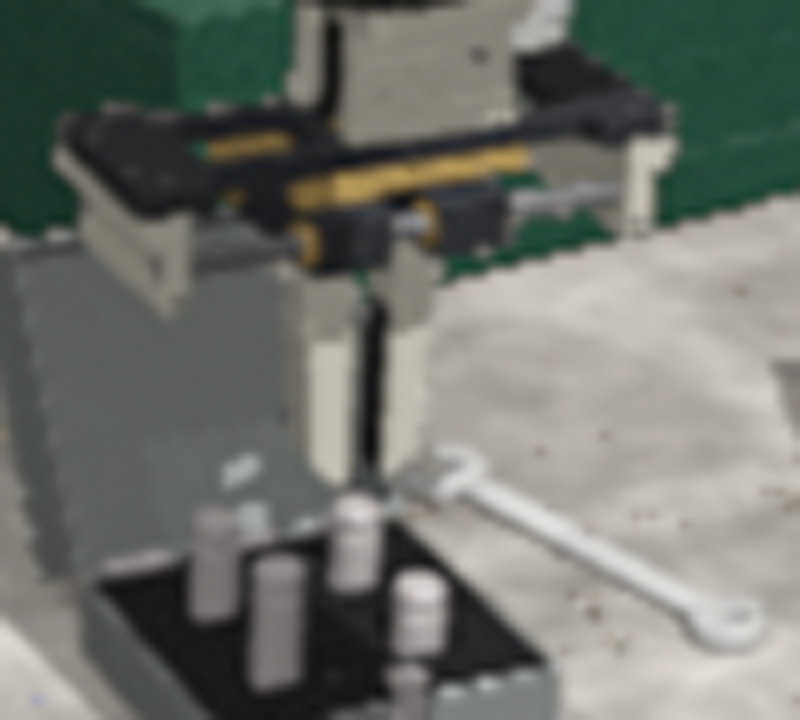

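It closed to 12 mm above the pin with no contact, so the real fingertips sit roughly at the reported TCP, as the picture shows. I'll open, go lower gently and keep checking.

>>> {"fn": "step_arm", "kwargs": {"increments": [{"dx":0,"dy":-0.1,"dz":0,"wx":0.2,"wy":0,"wz":0,"jaw":3.4},{"dx":0,"dy":0,"dz":0,"wx":0,"wy":0,"wz":0,"jaw":3.4},{"dx":0,"dy":0,"dz":0,"wx":0,"wy":0,"wz":0,"jaw":3.4},{"dx":0,"dy":0,"dz":0.6,"wx":0,"wy":0,"wz":0,"jaw":3.4},{"dx":0,"dy":0,"dz":0.6,"wx":0,"wy":0,"wz":0,"jaw":3.4},{"dx":0,"dy":0,"dz":0.3,"wx":0,"wy":0,"wz":0,"jaw":3.4},{"dx":0,"dy":0,"dz":0.2,"wx":0,"wy":0,"wz":0,"jaw":3.4},{"dx":0,"dy":0,"dz":0,"wx":0,"wy":0,"wz":0,"jaw":3.4}]}}

```text
time_s: 29.45
tool_pos: [0.5424, 0.0742, 0.0424]
tcp_rot: [-3.141, -0.001, 1.334]
wrist_force: [0.1, -0.4, 0.8]
gripper_width: 0.364
```

Run:
```python
from ov import *
s=st();plan((.5422,.0737,.038),1.337)
S=snap("scene"); crop(S,300,140,370,215,10,"s18.png")
```

```text
t 29.45 tcp [0.5424 0.0742 0.0424] rpy [-3.1413e+00 -1.1000e-03  1.3343e+00] F [ 0.08 -0.41  0.81] g 33.9
rows needed 1
{'dx': -0.05, 'dy': -0.01, 'dz': 0.44, 'wy': -0.1, 'wz': -0.2}
```

View pics/s18.png

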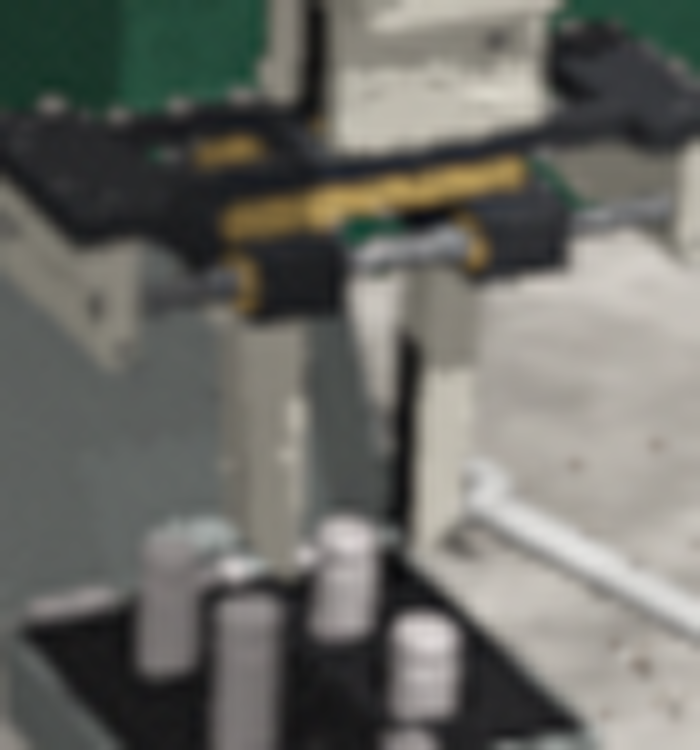

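>>> {"fn": "step_arm", "kwargs": {"increments": [{"dx":0,"dy":0,"dz":0.4,"wx":0,"wy":0,"wz":0,"jaw":3.4},{"dx":0,"dy":0,"dz":0.3,"wx":0,"wy":0,"wz":0,"jaw":3.4},{"dx":0,"dy":0,"dz":0.2,"wx":0,"wy":0,"wz":0,"jaw":3.4},{"dx":0,"dy":0,"dz":0.1,"wx":0,"wy":0,"wz":0,"jaw":3.4},{"dx":0,"dy":0,"dz":0,"wx":0,"wy":0,"wz":0,"jaw":3.4},{"dx":0,"dy":0,"dz":0,"wx":0,"wy":0,"wz":0,"jaw":3.4},{"dx":0,"dy":0,"dz":0,"wx":0,"wy":0,"wz":0,"jaw":3.4},{"dx":0,"dy":0,"dz":0,"wx":0,"wy":0,"wz":0,"jaw":3.4}]}}

```text
time_s: 30.3
tool_pos: [0.5429, 0.0742, 0.0322]
tcp_rot: [3.141, -0.001, 1.334]
wrist_force: [0.7, -0.3, -0.4]
gripper_width: 0.359
```

Run:
```python
from ov import *
s=st();plan((.5422,.0737,.033),1.337)
S=snap("scene"); crop(S,300,140,370,215,10,"s19.png")
```

```text
t 30.3 tcp [0.5429 0.0742 0.0322] rpy [ 3.1406e+00 -1.3000e-03  1.3344e+00] F [ 0.66 -0.28 -0.38] g 33.3
rows needed 1
{'dx': -0.06, 'dy': -0.06, 'dz': -0.08, 'wx': 0.1, 'wy': -0.1, 'wz': -0.1}
```

View pics/s19.png

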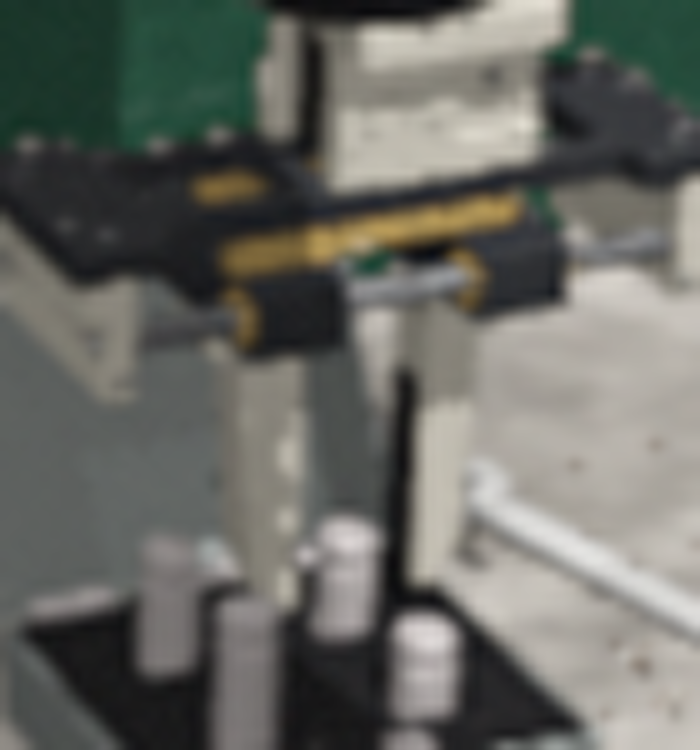

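>>> {"fn": "step_arm", "kwargs": {"increments": [{"dx":0,"dy":0,"dz":0,"wx":0,"wy":0,"wz":0,"jaw":2.4},{"dx":0,"dy":0,"dz":0,"wx":0,"wy":0,"wz":0,"jaw":1.8},{"dx":0,"dy":0,"dz":0,"wx":0,"wy":0,"wz":0,"jaw":1.2},{"dx":0,"dy":0,"dz":0,"wx":0,"wy":0,"wz":0,"jaw":1.2},{"dx":0,"dy":0,"dz":0,"wx":0,"wy":0,"wz":0,"jaw":1.2},{"dx":0,"dy":0,"dz":0,"wx":0,"wy":0,"wz":0,"jaw":1.0},{"dx":0,"dy":0,"dz":0,"wx":0,"wy":0,"wz":0,"jaw":1.0},{"dx":0,"dy":0,"dz":0,"wx":0,"wy":0,"wz":0,"jaw":1.0}], "grip_force": 20}}

```text
time_s: 31.15
tool_pos: [0.5431, 0.0742, 0.0323]
tcp_rot: [3.14, -0.001, 1.334]
wrist_force: [-0.0, -0.6, -0.0]
gripper_width: 0.166
```

Run:
```python
from ov import *
s=st()
S=snap("scene"); crop(S,300,140,370,215,10,"s20.png")
```

```text
t 31.15 tcp [0.5431 0.0742 0.0323] rpy [ 3.1403e+00 -1.4000e-03  1.3344e+00] F [-0.02 -0.63 -0.01] g 15.4
```

View pics/s20.png

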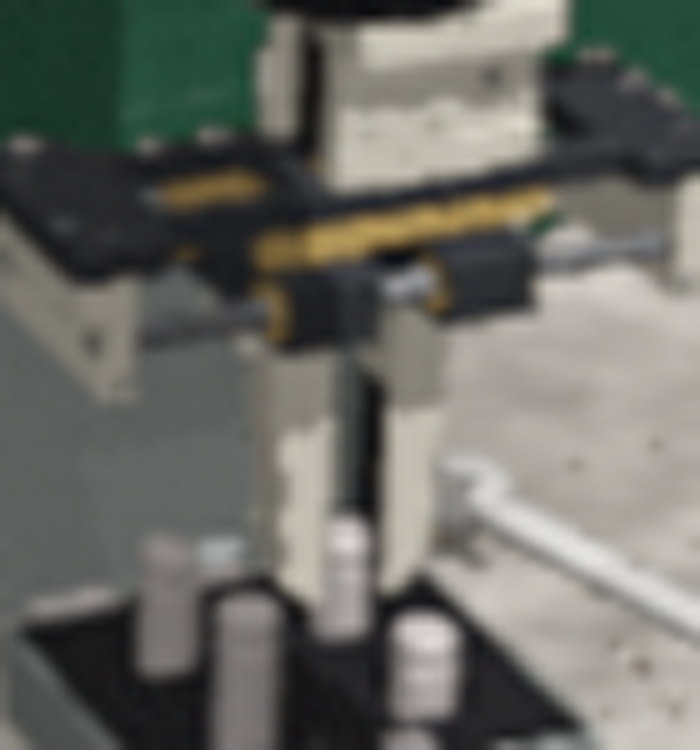

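>>> {"fn": "step_arm", "kwargs": {"increments": [{"dx":0,"dy":0,"dz":0,"wx":0,"wy":0,"wz":0,"jaw":1.0},{"dx":0,"dy":0,"dz":-0.5,"wx":0,"wy":0,"wz":0,"jaw":1.0},{"dx":0,"dy":0,"dz":-1.0,"wx":0,"wy":0,"wz":0,"jaw":1.0},{"dx":0,"dy":0,"dz":-2.0,"wx":0,"wy":0,"wz":0,"jaw":1.0},{"dx":0,"dy":0,"dz":-3,"wx":0,"wy":0,"wz":0,"jaw":1.0},{"dx":0,"dy":0,"dz":-3,"wx":0,"wy":0,"wz":0,"jaw":1.0},{"dx":0,"dy":0,"dz":-3,"wx":0,"wy":0,"wz":0,"jaw":1.0},{"dx":0,"dy":0,"dz":-1,"wx":0,"wy":0,"wz":0,"jaw":1.0}], "grip_force": 30}}

```text
time_s: 32.0
tool_pos: [0.5411, 0.0741, 0.1737]
tcp_rot: [-3.139, -0.001, 1.334]
wrist_force: [-0.2, -0.9, -0.1]
gripper_width: 0.161
```

Run:
```python
from ov import *
s=st(); plan((.535,-.2288,.16),.75)
S=snap("scene"); crop(S,290,90,390,220,6,"s21.png")
```

```text
t 32.0 tcp [0.5411 0.0741 0.1737] rpy [-3.1389e+00 -7.0000e-04  1.3343e+00] F [-0.17 -0.93 -0.05] g 15.0
rows needed 7
{'dx': -4.23, 'dy': 0.93, 'dz': 0.19, 'wz': 4.8}
{'dx': -4.14, 'dy': 1.28, 'dz': 0.19, 'wz': 4.8}
{'dx': -4.01, 'dy': 1.62, 'dz': 0.19, 'wz': 4.8}
{'dx': -3.87, 'dy': 1.95, 'dz': 0.19, 'wz': 4.8}
{'dx': -3.69, 'dy': 2.26, 'dz': 0.19, 'wz': 4.8}
{'dx': -3.49, 'dy': 2.56, 'dz': 0.19, 'wz': 4.8}
{'dx': -3.26, 'dy': 2.84, 'dz': 0.2, 'wz': 4.8}
```

View pics/s21.png

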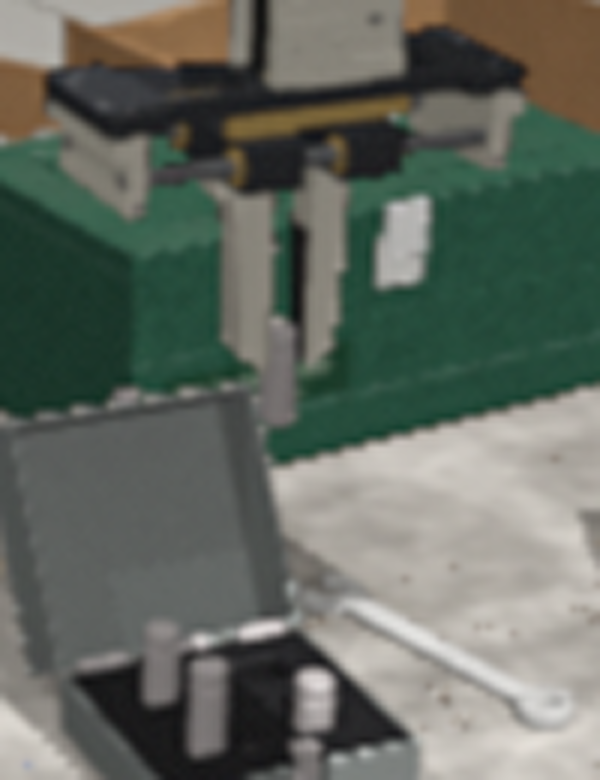

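>>> {"fn": "step_arm", "kwargs": {"increments": [{"dx":-4.2,"dy":0.9,"dz":0,"wx":0,"wy":0,"wz":4.8,"jaw":1.0},{"dx":-4.1,"dy":1.3,"dz":0,"wx":0,"wy":0,"wz":4.8,"jaw":1.0},{"dx":-4.0,"dy":1.6,"dz":0,"wx":0,"wy":0,"wz":4.8,"jaw":1.0},{"dx":-3.9,"dy":2.0,"dz":0,"wx":0,"wy":0,"wz":4.8,"jaw":1.0},{"dx":-3.7,"dy":2.3,"dz":0,"wx":0,"wy":0,"wz":4.8,"jaw":1.0},{"dx":-3.5,"dy":2.6,"dz":0,"wx":0,"wy":0,"wz":4.8,"jaw":1.0},{"dx":-2.0,"dy":1.7,"dz":0,"wx":0,"wy":0,"wz":3,"jaw":1.0},{"dx":0,"dy":0,"dz":0,"wx":0,"wy":0,"wz":0,"jaw":1.0}]}}

```text
time_s: 32.85
tool_pos: [0.5299, -0.2191, 0.1648]
tcp_rot: [-3.13, 0.002, 0.762]
wrist_force: [0.1, 1.5, -1.2]
gripper_width: 0.163
```

Run:
```python
from ov import *
s=st(); plan((.535,-.2288,.14),.8)
S=snap("scene"); crop(S,370,70,480,210,5,"s22.png");T=snap("top"); crop(T,390,140,490,240,6,"t22.png")
```

```text
t 32.85 tcp [ 0.5299 -0.2191  0.1648] rpy [-3.130e+00  2.500e-03  7.618e-01] F [ 0.13  1.47 -1.2 ] g 15.2
rows needed 1
{'dx': -0.3, 'dy': 1.08, 'dz': 2.46, 'wx': -0.7, 'wy': 0.1, 'wz': -2.2}
```

View pics/s22.png

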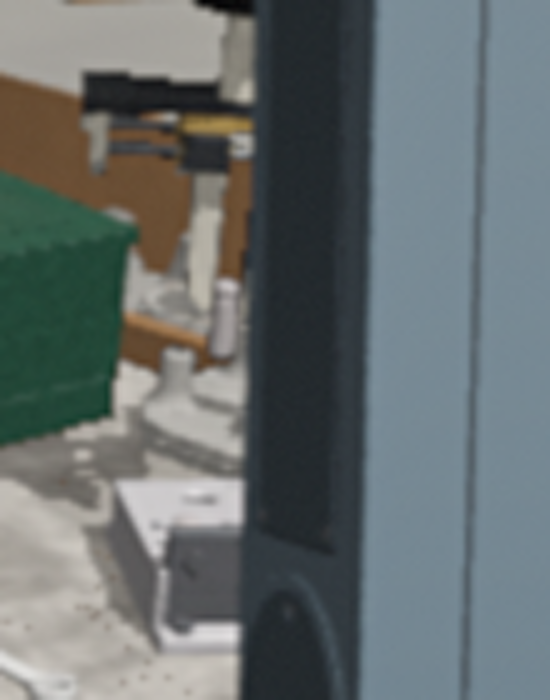

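View pics/t22.png

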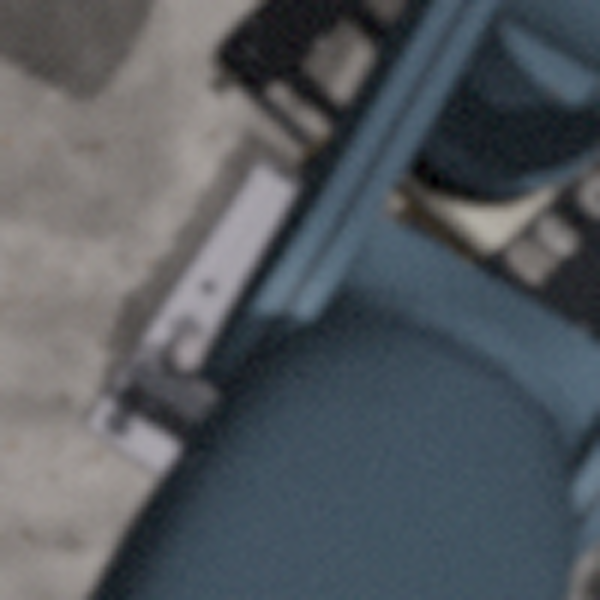

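>>> {"fn": "step_arm", "kwargs": {"increments": [{"dx":-0.2,"dy":0.7,"dz":1.0,"wx":-0.7,"wy":0,"wz":-1,"jaw":1.0},{"dx":-0.1,"dy":0.2,"dz":2,"wx":0,"wy":0,"wz":0,"jaw":1.0},{"dx":0,"dy":0,"dz":2,"wx":0,"wy":0,"wz":0,"jaw":1.0},{"dx":0,"dy":0,"dz":1,"wx":0,"wy":0,"wz":0,"jaw":1.0},{"dx":0,"dy":0,"dz":0.3,"wx":0,"wy":0,"wz":0,"jaw":1.0},{"dx":0,"dy":0,"dz":0,"wx":0,"wy":0,"wz":0,"jaw":1.0},{"dx":0,"dy":0,"dz":0,"wx":0,"wy":0,"wz":0,"jaw":1.0},{"dx":0,"dy":0,"dz":0,"wx":0,"wy":0,"wz":0,"jaw":1.0}]}}

```text
time_s: 33.75
tool_pos: [0.5349, -0.2141, 0.0999]
tcp_rot: [-3.138, -0.001, 0.798]
wrist_force: [0.3, -0.0, -0.3]
gripper_width: 0.157
```

Run:
```python
from ov import *
s=st(); t=tip(s,.0223); plan((.535,-.2288,.075),.78)
S=snap("scene"); crop(S,380,120,430,190,10,"s23.png")
f=lambda p: np.round([(proj(S,p)[0]-380+.5)*10,(proj(S,p)[1]-120+.5)*10])
print("foot",f(t),"socket",f((.535,-.2288,.045)),"top",f(t+[0,0,.046]))
```

```text
t 33.75 tcp [ 0.5349 -0.2141  0.0999] rpy [-3.1381e+00 -1.1000e-03  7.9790e-01] F [ 0.3  -0.02 -0.27] g 14.6
tip [ 534.8 -214.    77.6]
rows needed 1
{'dx': -1.05, 'dy': 1.05, 'dz': 2.48, 'wx': -0.2, 'wy': -0.1, 'wz': 1.0}
foot [295. 415.] socket [315. 500.] top [312. 273.]
```

View pics/s23.png

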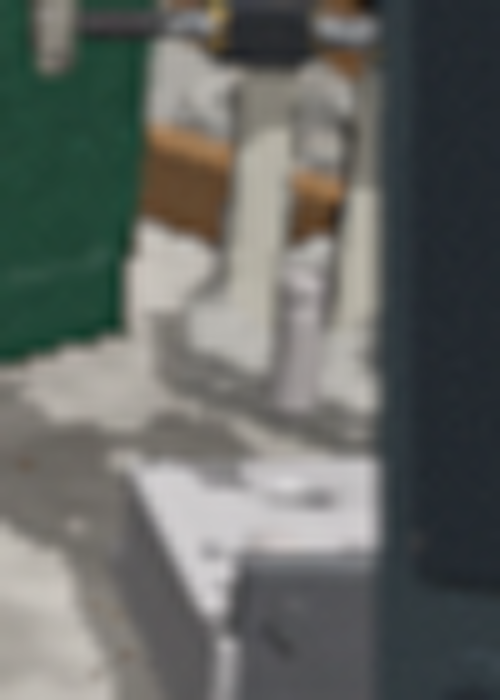

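Run:
```python
from ov import *
S=snap("scene")
for c in ((295,488),(298,496),(305,490)): print(onz(S,380+c[0]/10-.5,120+c[1]/10-.5,.045)*1000)
crop(S,400,155,420,180,25,"s24.png")
```

```text
[ 544.81292509 -230.62221671   45.        ]
[ 540.24712245 -226.84080375   45.        ]
[ 541.95871539 -232.00868938   45.        ]
```

View pics/s24.png

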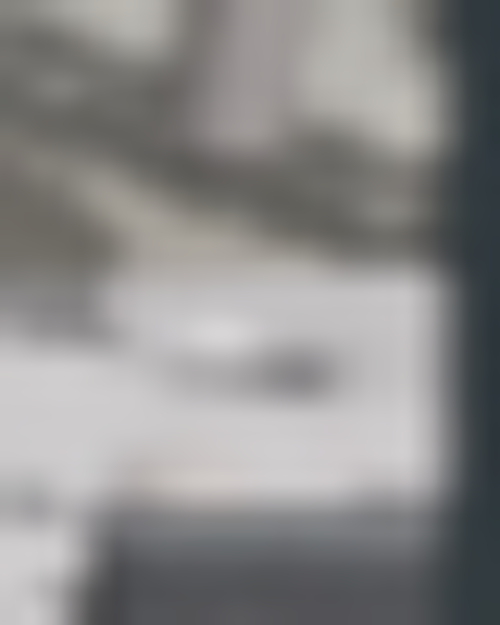

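Run:
```python
from ov import *
s=st(); plan((.5365,-.2285,.085),.79)
```

```text
t 33.85 tcp [ 0.5349 -0.2143  0.1   ] rpy [-3.1386e+00 -1.1000e-03  7.9760e-01] F [-0.39 -0.56 -0.21] g 15.2
rows needed 1
{'dx': -0.91, 'dy': 1.11, 'dz': 1.5, 'wx': -0.2, 'wy': -0.1, 'wz': 0.4}
```

>>> {"fn": "step_arm", "kwargs": {"increments": [{"dx":-0.5,"dy":0.6,"dz":0.3,"wx":-0.2,"wy":0,"wz":0,"jaw":1.0},{"dx":-0.3,"dy":0.4,"dz":0.4,"wx":0,"wy":0,"wz":0,"jaw":1.0},{"dx":0,"dy":0,"dz":0.5,"wx":0,"wy":0,"wz":0,"jaw":1.0},{"dx":0,"dy":0,"dz":0.3,"wx":0,"wy":0,"wz":0,"jaw":1.0},{"dx":0,"dy":0,"dz":0,"wx":0,"wy":0,"wz":0,"jaw":1.0},{"dx":0,"dy":0,"dz":0,"wx":0,"wy":0,"wz":0,"jaw":1.0},{"dx":0,"dy":0,"dz":0,"wx":0,"wy":0,"wz":0,"jaw":1.0},{"dx":0,"dy":0,"dz":0,"wx":0,"wy":0,"wz":0,"jaw":1.0}]}}

```text
time_s: 34.65
tool_pos: [0.5368, -0.2292, 0.0841]
tcp_rot: [3.14, -0.001, 0.796]
wrist_force: [-0.2, 0.3, 0.4]
gripper_width: 0.161
```

Run:
```python
from ov import *
s=st(); t=tip(s,.0223); plan((.5365,-.2285,.07),.79)
S=snap("scene"); crop(S,395,140,425,185,16,"s25.png")
f=lambda p: np.round([(proj(S,p)[0]-395+.5)*16,(proj(S,p)[1]-140+.5)*16])
print("foot",f(t),"socket",f((.5365,-.2285,.045)),"under foot",f((t[0],t[1],.045)))
```

```text
t 34.65 tcp [ 0.5368 -0.2292  0.0841] rpy [ 3.1399e+00 -1.2000e-03  7.9640e-01] F [-0.22  0.32  0.4 ] g 14.9
tip [ 536.8 -229.2   61.8]
rows needed 1
{'dx': 0.03, 'dy': -0.07, 'dz': 1.41, 'wx': 0.1, 'wy': -0.1, 'wz': 0.4}
foot [268. 397.] socket [257. 478.] under foot [259. 477.]
```

View pics/s25.png

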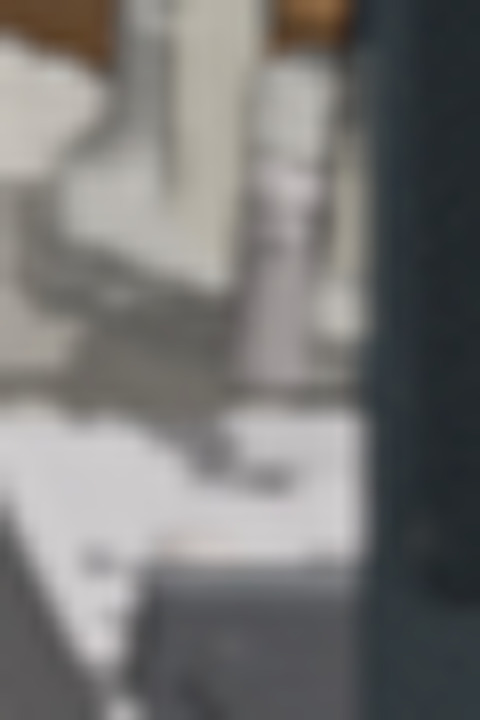

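>>> {"fn": "step_arm", "kwargs": {"increments": [{"dx":0.1,"dy":0,"dz":0.5,"wx":0,"wy":0,"wz":0,"jaw":1.0},{"dx":0,"dy":0,"dz":0.5,"wx":0,"wy":0,"wz":0,"jaw":1.0},{"dx":0,"dy":0,"dz":0.4,"wx":0,"wy":0,"wz":0,"jaw":1.0},{"dx":0,"dy":0,"dz":0.4,"wx":0,"wy":0,"wz":0,"jaw":1.0},{"dx":0,"dy":0,"dz":0.3,"wx":0,"wy":0,"wz":0,"jaw":1.0},{"dx":0,"dy":0,"dz":0.2,"wx":0,"wy":0,"wz":0,"jaw":1.0},{"dx":0,"dy":0,"dz":0.2,"wx":0,"wy":0,"wz":0,"jaw":1.0},{"dx":0,"dy":0,"dz":0,"wx":0,"wy":0,"wz":0,"jaw":1.0}]}}

```text
time_s: 35.5
tool_pos: [0.5378, -0.2282, 0.0568]
tcp_rot: [3.14, -0.001, 0.797]
wrist_force: [-0.4, -0.2, -0.9]
gripper_width: 0.161
```

Run:
```python
from ov import *
s=st(); t=tip(s,.0223); print(s["ft_torque"])
S=snap("scene"); crop(S,395,140,425,185,16,"s26.png")
```

```text
t 35.5 tcp [ 0.5378 -0.2282  0.0568] rpy [ 3.1395e+00 -1.5000e-03  7.9670e-01] F [-0.37 -0.18 -0.86] g 15.0
tip [ 537.9 -228.2   34.5]
[ 0.05029867 -0.14220338 -0.0258973 ]
```

View pics/s26.png

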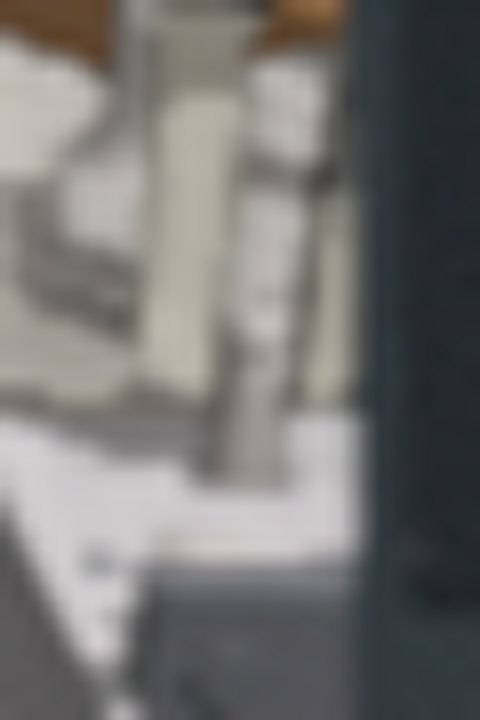

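The pin is 10 mm into the socket with no resistance. Down to the floor, still holding.

>>> {"fn": "step_arm", "kwargs": {"increments": [{"dx":0,"dy":0,"dz":0.4,"wx":0,"wy":0,"wz":0,"jaw":1.0},{"dx":0,"dy":0,"dz":0.3,"wx":0,"wy":0,"wz":0,"jaw":1.0},{"dx":0,"dy":0,"dz":0.3,"wx":0,"wy":0,"wz":0,"jaw":1.0},{"dx":0,"dy":0,"dz":0.2,"wx":0,"wy":0,"wz":0,"jaw":1.0},{"dx":0,"dy":0,"dz":0.1,"wx":0,"wy":0,"wz":0,"jaw":1.0},{"dx":0,"dy":0,"dz":0.1,"wx":0,"wy":0,"wz":0,"jaw":1.0},{"dx":0,"dy":0,"dz":0.1,"wx":0,"wy":0,"wz":0,"jaw":1.0},{"dx":0,"dy":0,"dz":0.1,"wx":0,"wy":0,"wz":0,"jaw":1.0}]}}

```text
time_s: 36.35
tool_pos: [0.5387, -0.229, 0.0432]
tcp_rot: [3.136, -0.001, 0.797]
wrist_force: [-2.1, 1.6, 7.1]
gripper_width: 0.164
```

Run:
```python
from ov import *
s=st(); t=tip(s,.0223); print(s["ft_torque"])
S=snap("scene"); crop(S,395,140,425,185,16,"s27.png")
```

```text
t 36.35 tcp [ 0.5387 -0.229   0.0432] rpy [ 3.1364e+00 -1.5000e-03  7.9710e-01] F [-2.08  1.58  7.11] g 15.2
tip [ 538.8 -229.1   20.9]
[0.33353879 0.40960929 0.01389901]
```

View pics/s27.png

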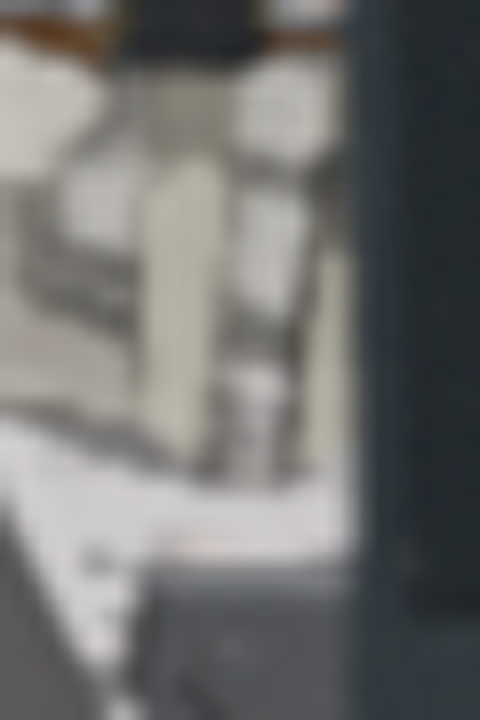

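The floor is felt at foot z = 20.9 mm (21 expected), so the top is at about 66.9. I'll ease the pressure and open.

>>> {"fn": "step_arm", "kwargs": {"increments": [{"dx":0,"dy":0,"dz":0,"wx":0,"wy":0,"wz":0,"jaw":1.0},{"dx":0,"dy":0,"dz":0,"wx":0,"wy":0,"wz":0,"jaw":1.0},{"dx":0,"dy":0,"dz":0,"wx":0,"wy":0,"wz":0,"jaw":1.7},{"dx":0,"dy":0,"dz":0,"wx":0,"wy":0,"wz":0,"jaw":2.2},{"dx":0,"dy":0,"dz":0,"wx":0,"wy":0,"wz":0,"jaw":3.0},{"dx":0,"dy":0,"dz":0,"wx":0,"wy":0,"wz":0,"jaw":3.4},{"dx":0,"dy":0,"dz":0,"wx":0,"wy":0,"wz":0,"jaw":3.4},{"dx":0,"dy":0,"dz":0,"wx":0,"wy":0,"wz":0,"jaw":3.4}]}}

```text
time_s: 37.2
tool_pos: [0.539, -0.2292, 0.0433]
tcp_rot: [3.136, -0.002, 0.797]
wrist_force: [-0.5, 1.1, 1.0]
gripper_width: 0.366
```

Run:
```python
from ov import *
s=st()
S=snap("scene"); crop(S,395,140,425,185,16,"s28.png")
```

```text
t 37.2 tcp [ 0.539  -0.2292  0.0433] rpy [ 3.1356e+00 -1.6000e-03  7.9710e-01] F [-0.47  1.11  1.04] g 34.0
```

View pics/s28.png

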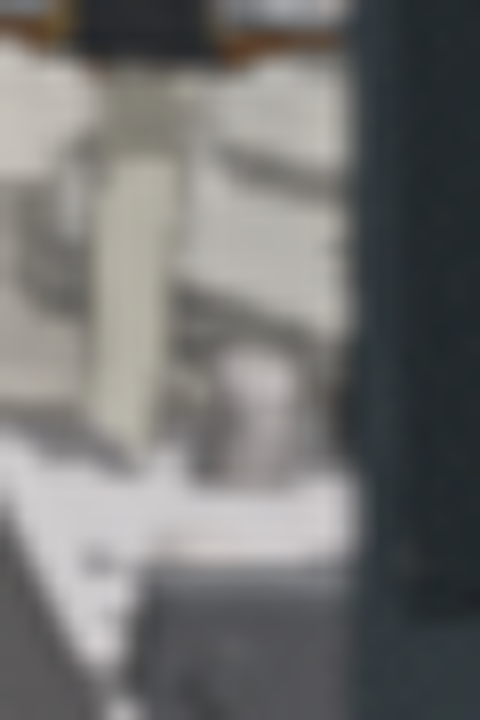

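>>> {"fn": "step_arm", "kwargs": {"increments": [{"dx":0,"dy":0,"dz":-1,"wx":0,"wy":0,"wz":0,"jaw":3.4},{"dx":0,"dy":0,"dz":-2,"wx":0,"wy":0,"wz":0,"jaw":3.4},{"dx":0,"dy":0,"dz":-3,"wx":0,"wy":0,"wz":0,"jaw":3.4},{"dx":0,"dy":0,"dz":-4,"wx":0,"wy":0,"wz":0,"jaw":3.4},{"dx":0,"dy":0,"dz":-4,"wx":0,"wy":0,"wz":0,"jaw":3.4},{"dx":0,"dy":0,"dz":-4,"wx":0,"wy":0,"wz":0,"jaw":3.4},{"dx":0,"dy":0,"dz":-2,"wx":0,"wy":0,"wz":0,"jaw":3.4},{"dx":0,"dy":0,"dz":0,"wx":0,"wy":0,"wz":0,"jaw":3.4}]}}

```text
time_s: 38.05
tool_pos: [0.537, -0.228, 0.2553]
tcp_rot: [3.135, -0.002, 0.797]
wrist_force: [-0.5, 1.1, -0.9]
gripper_width: 0.362
```

Run:
```python
from ov import *
s=st(); plan((.34,-.0,.23),.25)
```

```text
t 38.05 tcp [ 0.537  -0.228   0.2553] rpy [ 3.1354e+00 -1.6000e-03  7.9710e-01] F [-0.48  1.11 -0.87] g 33.7
rows needed 7
{'dx': 0.36, 'dy': -4.29, 'dz': 0.34, 'wz': 4.5}
{'dx': 0.03, 'dy': -4.31, 'dz': 0.34, 'wz': 4.5}
{'dx': -0.31, 'dy': -4.3, 'dz': 0.34, 'wz': 4.5}
{'dx': -0.64, 'dy': -4.26, 'dz': 0.35, 'wz': 4.5}
{'dx': -0.97, 'dy': -4.19, 'dz': 0.35, 'wz': 4.5}
{'dx': -1.3, 'dy': -4.11, 'dz': 0.35, 'wz': 4.5}
{'dx': -1.61, 'dy': -3.99, 'dz': 0.36, 'wz': 4.5}
```

>>> {"fn": "step_arm", "kwargs": {"increments": [{"dx":0.4,"dy":-3.5,"dz":0,"wx":0,"wy":0,"wz":4.5,"jaw":3.4},{"dx":0,"dy":-4.2,"dz":0,"wx":0,"wy":0,"wz":4.5,"jaw":3.4},{"dx":-0.3,"dy":-4.2,"dz":0,"wx":0,"wy":0,"wz":4.5,"jaw":3.4},{"dx":-0.6,"dy":-4.2,"dz":0,"wx":0,"wy":0,"wz":4.5,"jaw":3.4},{"dx":-1.0,"dy":-4.2,"dz":0,"wx":0,"wy":0,"wz":4.5,"jaw":3.4},{"dx":-1.3,"dy":-4.0,"dz":0,"wx":0,"wy":0,"wz":4.5,"jaw":3.4},{"dx":-1.0,"dy":-2.5,"dz":0,"wx":0,"wy":0,"wz":3,"jaw":3.4},{"dx":0,"dy":0,"dz":0,"wx":0,"wy":0,"wz":0,"jaw":3.4}]}}

```text
time_s: 38.85
tool_pos: [0.3491, -0.0107, 0.2448]
tcp_rot: [-3.139, 0.003, 0.249]
wrist_force: [0.7, -0.6, 0.9]
gripper_width: 0.365
```

Run:
```python
from ov import *
s=st()
S=snap("scene"); cv2.imwrite("pics/scene30.png",S["image"]); crop(S,385,150,445,205,12,"s30.png"); T=snap("top"); cv2.imwrite("pics/top30.png",T["image"]);crop(T,402,162,466,232,10,"t30.png")
```

```text
t 38.85 tcp [ 0.3491 -0.0107  0.2448] rpy [-3.1392e+00  2.9000e-03  2.4900e-01] F [ 0.71 -0.62  0.86] g 33.9
```

View pics/scene30.png

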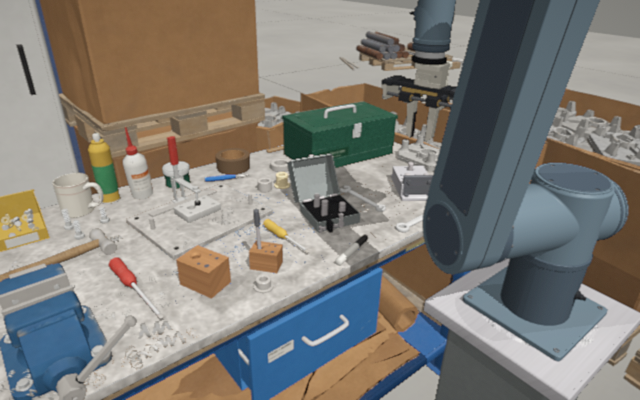

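View pics/s30.png

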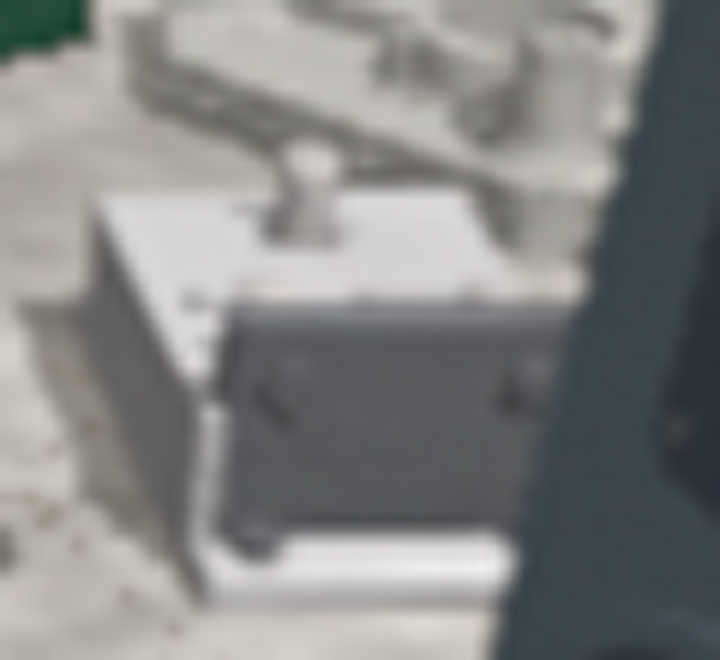

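View pics/t30.png

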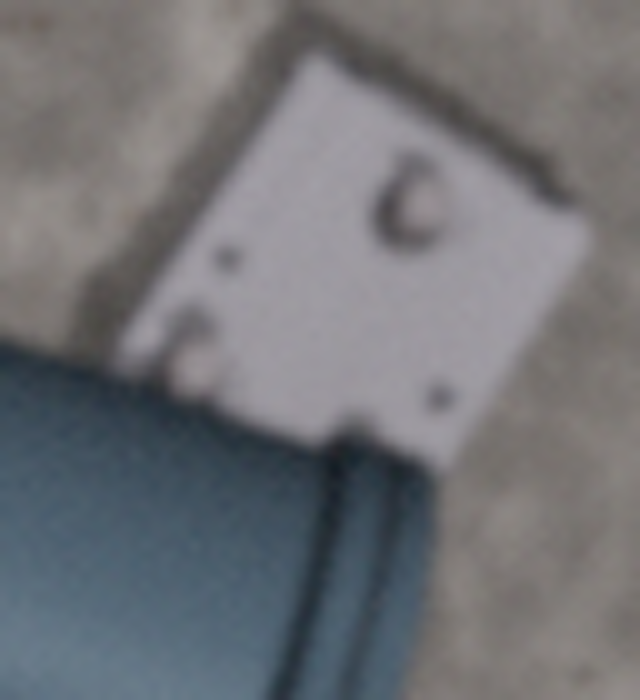

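View pics/top30.png

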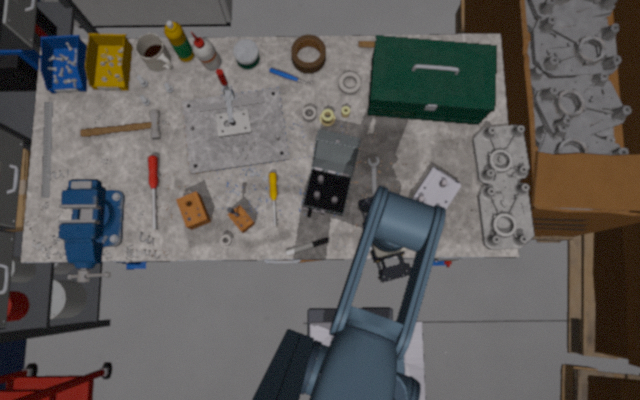

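Run:
```python
from h import *
S=snap("scene");T=snap("top")
def tri(a,b):
    (o1,d1),(o2,d2)=a,b; A=np.stack([d1,-d2],1); t=np.linalg.lstsq(A,o2-o1,rcond=None)[0]
    p,q=o1+d1*t[0],o2+d2*t[1]; return np.round((p+q)/2*1000,1),round(np.linalg.norm(p-q)*1000,1)
print("pin top",tri(ray(S,385+313.5/12-.5,150+155.5/12-.5),ray(T,402+427.5/10-.5,162+203.5/10-.5)))
print(onz(T,402+427.5/10-.5,162+203.5/10-.5,.067)*1000, onz(T,402+196.5/10-.5,162+368.5/10-.5,.067)*1000)
crop(S,240,195,300,260,10,"s31.png"); crop(S,300,150,370,225,9,"s32.png"); crop(T,218,195,258,240,12,"t31.png")
```

```text
pin top (array([ 537.1, -228.4,   67.8]), np.float64(3.8))
[ 535.80439051 -229.79927381   67.        ] [ 488.89854464 -161.70506963   67.        ]
```

View pics/s31.png

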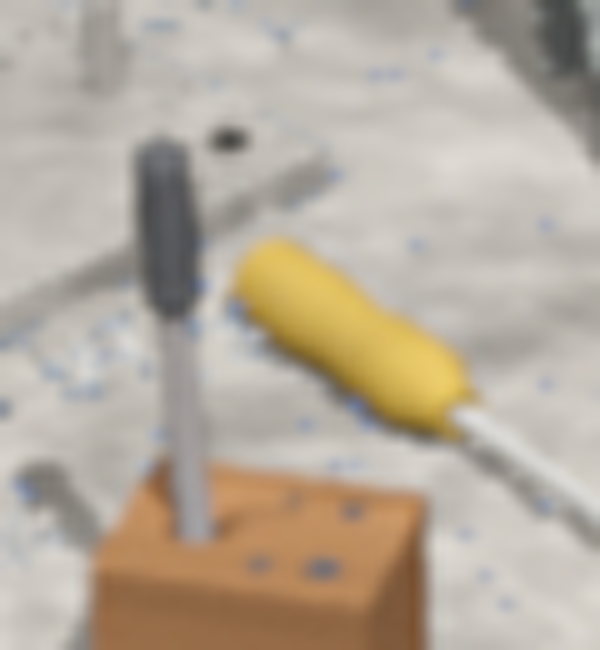

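View pics/s32.png

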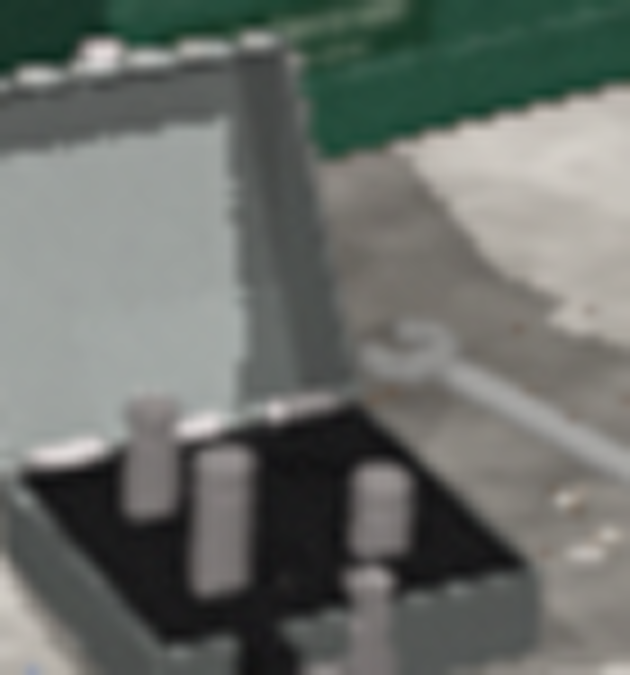

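View pics/t31.png

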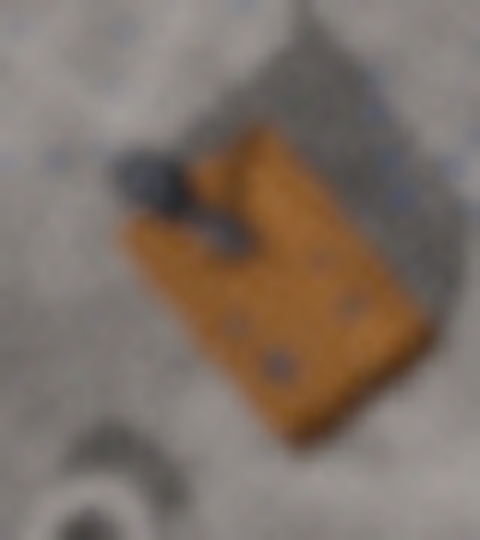

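The checks are good:
- **Fitted pin:** upright, with its top triangulated at z ≈ 67.8 mm (67 wanted).
- **Other pins:** the remaining three are in their wells.
- **Rod:** seated in its hole, leaning about 0.04 rad within the hole's clearance.

I'm handing in the job.

Run:
```python
from h import *
st(); print(order.close_job()); st()
```

```text
t 39.05 tcp [ 0.3526 -0.0139  0.2455] rpy [-3.1411e+00  1.6000e-03  2.4810e-01] F [-0.34  0.07 -0.69] g 34.3
the job is handed in; nothing more can be done
None
the job is handed in; nothing more can be done
```

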